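# Fill a topping tub at the hopper and lock the tubs into one stack

## Robot

A 6-joint arm with a two-finger parallel gripper is mounted at the origin on the work surface. World frame = base frame: x ahead of the robot, y to its left, z up, the work surface at z = 0. Lengths are in m, angles in rad, forces in N, time in s.
With the tool pointing down it reaches from about 0.3 to 0.75 m from the base axis. Payload 8.5 kg.
Tool frame: the origin (TCP) lies at the very end of the fingers, on their centre line; the grasp point (between the pads) lies 19 mm behind it; z points along the fingers, x is the direction in which the jaws open and shut, and the axes are right-handed (so a half turn about z gives the same grasp; the last joint's range is limited). The gripper opens to 85 mm and grips with 20 to 120 N. Pads are 22 mm wide; open, the fingers measure 114 mm over their backs; the gripper's body (76 mm by 85 mm) begins 54 mm behind the grasp point. The pads swing forward as they close: fully open they stand 13 mm farther back than shut.
Start: joints at [-1.477, 0.381, 1.297, -0, 1.464, -0.215], TCP at [0.167, -0.524, 0.196] pointing down, gripper open.
Joint ranges: [-3.11, 3.11], [-0.89, 2.33], [0.22, 2.48], [-1.42, 4.56], [0.17, 2.85], [-2.88, 2.88]. Speed limits (rad/s): [2.39, 2.39, 3.14, 3.14, 3.14, 3.14].

## Interface

Orientations are given as [roll, pitch, yaw] about the fixed x, y, z axes, in that order (R = Rz(yaw) Ry(pitch) Rx(roll)).
In Python, from bench import sensors, vision, robot, models gives the robot as it stands. The module is installed in compiled form; this text tells all that it offers.
- The arm moves only by the tool send_rows, never from a script. Its argument "rows" is a list of rows, each a list of 6 numbers: the shift along the tool's x, y, z in m, then the turn, a rotation vector about the tool's x, y, z in degrees. In form: [[tx, ty, tz, rx, ry, rz], ...]. A call has exactly 10 rows; each row shifts and turns the commanded pose from where the row before left it, along the tool's axes as they then stand; what a row does not reach is not made up. A row lasts 1/10 s, in which the tool goes at most 50 mm and 8.59 degrees, less where a joint would pass 70% of its speed; a pose out of reach is approached as far as the arm can. A call is refused whole if a number of a shift passes 0.05 or a number of a turn 8.59, either way. A call with a gripper value outside its range is refused whole. "jaw" is the gripper command: -1 is fully open, 1 is shut, values between are in proportion, set as the call begins (left out, the last holds). The fingers move at their own pace and stop on an object; "force" is the grip in N (left out, the last holds). Time passes only in rows, so rows that do not move let the fingers close, or fill a call up. It gives the time, the measured TCP pose, the force and the opening at its end, in the units of the state.
- sensors.sense(): the state, without advancing time (a new reading comes with each control period).
- vision.capture(name): name is "scene" or "top"; returns a dict with "image" (400x640x3 uint8, red, green, blue), "mtx" (3x3 intrinsics, pixels), "origin" and "attitude" of the camera in the world. Camera axes: x right, y up, looking along -z (the intrinsics and any distortion apply to the point x, -y, -z); pixel columns grow to the right and rows downward; lengths in m; the calibration is good to about 2 mm. A picture is of the moment at which its call begins. There is no depth.
- robot.finish_job(): hands the job in, once; it reports no verdict.
Trained networks look in the newest picture that a camera, given by its name, has taken for a name from the list of things; names that differ only in an ending like _2 or _b are one class to them, and where a whole thing is asked for, a point or a joint stands for the part that bears it (a point fixed in the world has none). Each returns a list of dicts, best first, with "p" (0 to 1); they miss things now and then, are a little off and sometimes report something else, mostly with a low value. They report only what shows in the picture. A call takes as long as a camera call.
- models.search_frame(camera, query): "xy" ([column, row] in pixels, amid what is visible of it).
- models.trace(camera, query): "mask" (400x640 bool, what is visible of it) and "xy" ([column, row] in pixels, amid what is visible of it).
The state is a dict: "time": time; "joint_pos": joint angles; "qvel": joint speeds; "joint_efforts": joint torques, N m; "ee_pos": TCP position; "tcp_rot": TCP orientation; "wrist_force": force on the tool from outside, world axes, zero at the start; "ft_torque": the same for the moment, N m; "width": finger opening in m.
Only numpy, scipy, OpenCV 4.12 (cv2) and the standard library are available. Lean on these libraries where they do the work, as an engineer would, in place of code of your own. Each camera call takes 0.05 s, during which the arm holds its last target.

## Task

Refill the open white tub: stand it under the chute of the chocolate hopper, draw the shutter fully open so that all the chocolate balls run into the tub, and push the shutter fully shut again before you take the tub away. Then set the orange lid squarely on the filled tub and lock this fresh tub onto the grey stacking base, as the freshest goes at the bottom. Finally stack all the older blue-lidded tubs in one column on top of it, in any order, each seated flat over the lugs of the lid below, without knocking away the pastry cutter or the piping nozzle.

Things in the scene. Friction and masses are not known exactly. Their poses are not given: they have to be found in the camera images.
- tub: Open white tub to fill, 120 mm long (x), 64 wide (y), 54 high, about 0.25 kg. Origin: centre of the underside, z up. Walls 3 mm, inner floor 12 mm up. Two recesses 28 x 28 mm, 9 mm deep, under it at x = +-35 mm fit over the lugs of a lid or of the base, either way round. Grip it across its 64 mm width, fingers down the long sides.
- lid: Loose orange lid, lugs up. Plate 120 (x) x 64 (y) x 6 mm, from 8 to 14 mm above the origin; tapered rim below it, 8 mm deep, centres itself in the tub's mouth. Origin: centre of the rim's underside, z up. Seated (x along the tub's x, either way round) its origin is 46 mm above the tub's and the plate flush with the tub's sides; only its weight holds it. Pick it by the plate's long edges.
- lid_lug (a point): Top of one of the two tapered lugs on the orange lid, at lid x = +35 mm (the other at -35 mm), 21 mm above the lid's origin. Lugs are 7 mm high, 25 mm across at the foot, 18 mm at the top; those of the blue lids and of the base are the same.
- base: Grey stacking base fixed to the bench, 140 (x) x 84 mm (y), top face 20 mm above the bench, two lugs on it at x = +-35 mm. Origin: centre of its underside, on the bench. A tub locked on it stands on the top face, origin 20 mm above the base's origin, its x along the base's x, either way round.
- hopper: Steel and clear plastic gravity hopper, 365 mm high, fixed. Origin: on the bench, middle of the filling place in front; x points from there to the hopper, z up. A tub being filled has its origin here (within 15 mm sideways, 10 mm inward, 20 mm outward) and its length along this x. The hopper's foot, 30 mm high from x = 63 mm on, is a stop. Clear shaft from x = 122 to 202 mm.
- chute_lip (a point): Middle of the end of the chute (56 mm wide, sloping 30 degrees), at hopper x = 42 mm, 63 mm above the bench, underside 60 mm, cheeks up to 95 mm; it reaches 18 mm over the tub's end. So put the tub down about 30 mm farther out and slide it in along the hopper's x, and draw it out the same way; grip it 15 mm from its middle, on the end away from the hopper, to clear the chute.
- shutter (a joint): How far the shutter plate under the shaft is drawn out, m: 0 shut, 0.078 fully open. It slides along the hopper's -x, towards the filling place, 190 mm above the bench, with about 2 N of friction, and stays where it is left. Fully open lets all the balls fall; they need about 2 s to run down.
- shutter_knob (a point): Middle of the top of the shutter's red knob: an upright cylinder 22 mm across and 34 mm high, its top 228 mm above the bench, at hopper x = 70 mm when shut and -8 mm when fully open. When shut it stands 52 mm in front of the clear shaft. Pinch it from above.
- old1: Older full tub, blue lid fixed on, may be absent. 120 (x) x 64 (y) x 60 mm to the lid's top, plus two lugs 7 mm high at x = +-35 mm; about 0.42 kg; recesses below as on the open tub. Origin: centre of the underside, z up. Locked on the tub below, its origin is 60 mm above that tub's (14 mm above the orange lid's), x along its x, either way round. Grip across the 64 mm.
- old2: Older full tub, blue lid fixed on, may be absent. 120 (x) x 64 (y) x 60 mm to the lid's top, plus two lugs 7 mm high at x = +-35 mm; about 0.42 kg; recesses below as on the open tub. Origin: centre of the underside, z up. Locked on the tub below, its origin is 60 mm above that tub's (14 mm above the orange lid's), x along its x, either way round. Grip across the 64 mm.
- old3: Older full tub, blue lid fixed on, may be absent. 120 (x) x 64 (y) x 60 mm to the lid's top, plus two lugs 7 mm high at x = +-35 mm; about 0.42 kg; recesses below as on the open tub. Origin: centre of the underside, z up. Locked on the tub below, its origin is 60 mm above that tub's (14 mm above the orange lid's), x along its x, either way round. Grip across the 64 mm.
- ball1: A chocolate ball, 24 mm across, 11 g, waiting in the hopper's shaft; it may be absent. Origin: its centre.
- ball2: A chocolate ball, 24 mm across, 11 g, waiting in the hopper's shaft; it may be absent. Origin: its centre.
- ball3: A chocolate ball, 24 mm across, 11 g, waiting in the hopper's shaft; it may be absent. Origin: its centre.
- ball4: A chocolate ball, 24 mm across, 11 g, waiting in the hopper's shaft; it may be absent. Origin: its centre.
- ball5: A chocolate ball, 24 mm across, 11 g, waiting in the hopper's shaft; it may be absent. Origin: its centre.
- ball6: A chocolate ball, 24 mm across, 11 g, waiting in the hopper's shaft; it may be absent. Origin: its centre.
- cutter: Bystander, leave alone: a round steel pastry cutter, 36 mm across and 35 mm high. Origin: centre of its underside.
- nozzle: Bystander, leave alone: a small steel piping nozzle, a cone 48 mm high. Origin: centre of its underside.

How it is judged:
On the way, in this order (a step that is already met when the one before it is completed fails the run):
1. the open tub stands in the filling place under the chute, with the shutter still shut (x of tub in the frame of hopper between -0.02 and 0.01 m and y of tub in the frame of hopper between -0.015 and 0.015 m and angle between tub's own z axis and vertical below 0.1 rad and value of joint shutter below 0.005 m), for 0.2 s.
2. all the chocolate balls are in the tub and the shutter is shut again, with the tub still in the filling place (all of step 1 and x of ball1 in the frame of tub between -0.058 and 0.058 m and y of ball1 in the frame of tub between -0.03 and 0.03 m and z of ball1 in the frame of tub between 0.014 and 0.054 m and x of ball2 in the frame of tub between -0.058 and 0.058 m and y of ball2 in the frame of tub between -0.03 and 0.03 m and z of ball2 in the frame of tub between 0.014 and 0.054 m and x of ball3 in the frame of tub between -0.058 and 0.058 m and y of ball3 in the frame of tub between -0.03 and 0.03 m and z of ball3 in the frame of tub between 0.014 and 0.054 m and x of ball4 in the frame of tub between -0.058 and 0.058 m and y of ball4 in the frame of tub between -0.03 and 0.03 m and z of ball4 in the frame of tub between 0.014 and 0.054 m and x of ball5 in the frame of tub between -0.058 and 0.058 m and y of ball5 in the frame of tub between -0.03 and 0.03 m and z of ball5 in the frame of tub between 0.014 and 0.054 m and x of ball6 in the frame of tub between -0.058 and 0.058 m and y of ball6 in the frame of tub between -0.03 and 0.03 m and z of ball6 in the frame of tub between 0.014 and 0.054 m), for 0.2 s.
3. the orange lid is seated squarely on the filled tub (x of lid in the frame of tub between -0.004 and 0.004 m and y of lid in the frame of tub between -0.004 and 0.004 m and z of lid in the frame of tub between 0.043 and 0.049 m and angle between the x axis of lid and the x axis of tub, either way round below 0.12 rad and x of ball1 in the frame of tub between -0.058 and 0.058 m and y of ball1 in the frame of tub between -0.03 and 0.03 m and z of ball1 in the frame of tub between 0.014 and 0.054 m and x of ball2 in the frame of tub between -0.058 and 0.058 m and y of ball2 in the frame of tub between -0.03 and 0.03 m and z of ball2 in the frame of tub between 0.014 and 0.054 m and x of ball3 in the frame of tub between -0.058 and 0.058 m and y of ball3 in the frame of tub between -0.03 and 0.03 m and z of ball3 in the frame of tub between 0.014 and 0.054 m and x of ball4 in the frame of tub between -0.058 and 0.058 m and y of ball4 in the frame of tub between -0.03 and 0.03 m and z of ball4 in the frame of tub between 0.014 and 0.054 m and x of ball5 in the frame of tub between -0.058 and 0.058 m and y of ball5 in the frame of tub between -0.03 and 0.03 m and z of ball5 in the frame of tub between 0.014 and 0.054 m and x of ball6 in the frame of tub between -0.058 and 0.058 m and y of ball6 in the frame of tub between -0.03 and 0.03 m and z of ball6 in the frame of tub between 0.014 and 0.054 m), for 0.2 s.
4. the fresh tub, lidded, is locked on the stacking base (all of step 3 and x of tub in the frame of base between -0.004 and 0.004 m and y of tub in the frame of base between -0.004 and 0.004 m and z of tub in the frame of base between 0.017 and 0.023 m and angle between the x axis of tub and the x axis of base, either way round below 0.12 rad), for 0.2 s.
At the end, for the whole second after the job is handed in: Shutter shut (5 mm). The fresh tub holds all the balls, wears its lid and stands locked on the base; every older tub is locked on the orange lid or on another older tub; each seated within 4 mm across, 3 mm in height and 0.12 rad of its place; all at rest (all of step 4 and value of joint shutter below 0.005 m and ((x of old1 in the frame of lid between -0.004 and 0.004 m and y of old1 in the frame of lid between -0.004 and 0.004 m and z of old1 in the frame of lid between 0.011 and 0.017 m and angle between the x axis of old1 and the x axis of lid, either way round below 0.12 rad) or (x of old1 in the frame of old2 between -0.004 and 0.004 m and y of old1 in the frame of old2 between -0.004 and 0.004 m and z of old1 in the frame of old2 between 0.057 and 0.063 m and angle between the x axis of old1 and the x axis of old2, either way round below 0.12 rad) or (x of old1 in the frame of old3 between -0.004 and 0.004 m and y of old1 in the frame of old3 between -0.004 and 0.004 m and z of old1 in the frame of old3 between 0.057 and 0.063 m and angle between the x axis of old1 and the x axis of old3, either way round below 0.12 rad)) and ((x of old2 in the frame of lid between -0.004 and 0.004 m and y of old2 in the frame of lid between -0.004 and 0.004 m and z of old2 in the frame of lid between 0.011 and 0.017 m and angle between the x axis of old2 and the x axis of lid, either way round below 0.12 rad) or (x of old2 in the frame of old1 between -0.004 and 0.004 m and y of old2 in the frame of old1 between -0.004 and 0.004 m and z of old2 in the frame of old1 between 0.057 and 0.063 m and angle between the x axis of old2 and the x axis of old1, either way round below 0.12 rad) or (x of old2 in the frame of old3 between -0.004 and 0.004 m and y of old2 in the frame of old3 between -0.004 and 0.004 m and z of old2 in the frame of old3 between 0.057 and 0.063 m and angle between the x axis of old2 and the x axis of old3, either way round below 0.12 rad)) and ((x of old3 in the frame of lid between -0.004 and 0.004 m and y of old3 in the frame of lid between -0.004 and 0.004 m and z of old3 in the frame of lid between 0.011 and 0.017 m and angle between the x axis of old3 and the x axis of lid, either way round below 0.12 rad) or (x of old3 in the frame of old1 between -0.004 and 0.004 m and y of old3 in the frame of old1 between -0.004 and 0.004 m and z of old3 in the frame of old1 between 0.057 and 0.063 m and angle between the x axis of old3 and the x axis of old1, either way round below 0.12 rad) or (x of old3 in the frame of old2 between -0.004 and 0.004 m and y of old3 in the frame of old2 between -0.004 and 0.004 m and z of old3 in the frame of old2 between 0.057 and 0.063 m and angle between the x axis of old3 and the x axis of old2, either way round below 0.12 rad)) and linear speed of each of tub, lid, old1, old2, old3 below 0.02 m/s); the robot touches nothing.
It fails at once if the cutter is knocked more than 70 mm from its place (distance of cutter from where it was at the start of the episode above 0.07 m).
It fails at once if the nozzle is knocked more than 70 mm from its place (distance of nozzle from where it was at the start of the episode above 0.07 m).
Of old1, old2, old3 only 1 to 3 are there at a start; the rules pass over those that are not, and their reading is None.
Of ball1, ball2, ball3, ball4, ball5, ball6 only 4 to 6 are there at a start; the rules pass over those that are not, and their reading is None.
At some moment in a run one of lid may be knocked a few centimetres aside while the robot is not near it.
It also fails if it takes over 210 s, if anything falls off the work surface, if the arm or the gripper's body presses on something with over 40 N, if the wrist force passes 120 N, or if a joint passes its speed limit or range.

## Working session

There is one attempt and no reset: what is moved stays moved. The work goes in short steps, Python scripts to look and compute and a tool call to move; the robot and the scene stay as the last step left them, time stands still between calls to the robot, and variables do not carry over. Pictures are saved under pics/ and viewed, and the job is handed in when it is done.

Besides the shell and the picture viewer there is one more tool, called after ">>>" as name(argument=value, ...), one argument or row to a line, values as JSON. send_rows: Moves the arm, as the interface text tells. Its arguments: {"type":"object","properties":{"rows":{"type":"array","items":{"type":"array","items":{"type":"number"}}},"jaw":{"type":"number"},"force":{"type":"number"}},"required":["rows"]}

```bash
mkdir -p pics
python3 - <<'E'
from bench import sensors, vision
import cv2,numpy as np
np.set_printoptions(precision=4,suppress=True)
print(sensors.sense())
for n in ("scene","top"):
    c=vision.capture(n); cv2.imwrite(f"pics/{n}0.png",c["image"][:,:,::-1]); print(n,{k:v for k,v in c.items() if k!="image"})
E
```

```text
{'time': 0.0, 'joint_pos': array([-1.4773,  0.3812,  1.2983,  0.    ,  1.4636, -0.2153]), 'qvel': array([-0.0001, -0.0003,  0.0007,  0.0011,  0.0005, -0.0004]), 'joint_efforts': array([ -0.0008, -44.8461, -23.1276,  -0.0002,   0.0048,  -0.    ]), 'ee_pos': array([ 0.1671, -0.5236,  0.195 ]), 'tcp_rot': array([-3.1413,  0.0014, -1.2621]), 'wrist_force': array([ 0.6144, -0.3113, -0.5504]), 'ft_torque': array([-0.0197,  0.0101, -0.0385]), 'width': 0.08527899934509166}
scene {'mtx': array([[382.2328,   0.    , 313.8245],
       [  0.    , 382.2328, 198.2583],
       [  0.    ,   0.    ,   1.    ]]), 'origin': array([ 1.0843, -0.4582,  0.8299]), 'attitude': array([ 0.831 , -0.0064,  0.7781])}
top {'mtx': array([[486.7348,   0.    , 321.0919],
       [  0.    , 486.7348, 190.8692],
       [  0.    ,   0.    ,   1.    ]]), 'origin': array([0.3979, 0.0596, 1.479 ]), 'attitude': array([ 0.1188, -0.0182, -1.5474])}
```

View pics/scene0.png

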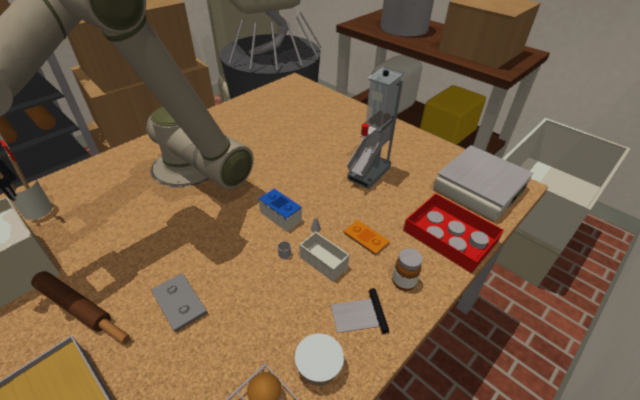

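View pics/top0.png

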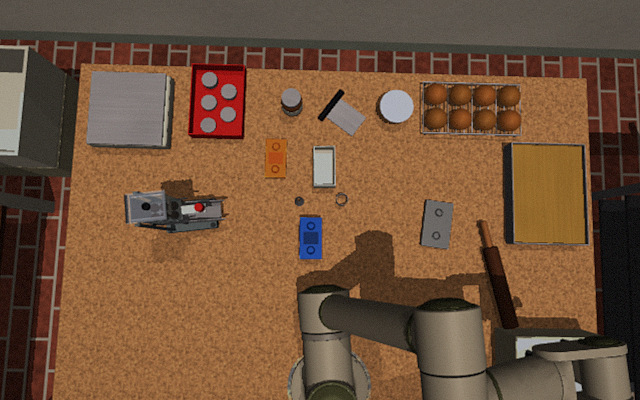

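```bash
cat > h.py <<'E'
import numpy as np, cv2
from scipy.spatial.transform import Rotation as Ro
from scipy.optimize import minimize
from bench import sensors, vision, models
np.set_printoptions(precision=4,suppress=True)
def cap(n,save=None):
    c=vision.capture(n); c["R"]=Ro.from_euler("xyz",c["attitude"]).as_matrix()
    if save: cv2.imwrite(f"pics/{save}.png",c["image"][:,:,::-1])
    return c
def proj(c,P):
    p=(np.atleast_2d(P)-c["origin"])@c["R"]; p=p*[1,-1,-1]
    q=p@c["mtx"].T; return q[:,:2]/q[:,2:]
def ray(c,uv,z):
    d=np.linalg.inv(c["mtx"])@[uv[0],uv[1],1]; d=c["R"]@(d*[1,-1,-1])
    return c["origin"]+d*(z-c["origin"][2])/d[2]
def box(lx,ly,z0,z1,cx=0): return np.array([[cx+sx*lx/2,sy*ly/2,z] for sx in(-1,1) for sy in(-1,1) for z in(z0,z1)])
def lugs(z): return [np.vstack([box(.025,.025,z,z,cx),box(.018,.018,z+.007,z+.007,cx)]) for cx in(-.035,.035)]
SH={"tub":[box(.12,.064,0,.054)],"lid":[box(.12,.064,.008,.014),box(.112,.056,0,.008)]+lugs(.014),
 "old1":[box(.12,.064,0,.06)]+lugs(.06),"base":[box(.14,.084,0,.02)]+lugs(.02)}
def W(P,x,y,yaw,z): 
    c,s=np.cos(yaw),np.sin(yaw); return P@np.array([[c,s,0],[-s,c,0],[0,0,1]])+[x,y,z]
S=4
def render(c,name,pose,z,roi):
    m=np.zeros(((roi[3]-roi[1])*S,(roi[2]-roi[0])*S),np.uint8)
    for P in SH[name]:
        uv=(proj(c,W(P,*pose,z))-roi[:2]+.5)*S-.5
        h=cv2.convexHull(np.round(uv*16).astype(np.int32).reshape(-1,1,2)); cv2.fillConvexPoly(m,h,1,shift=4)
    return m
def fit(name,cms,x0,z=0.0):
    """cms: list of (cam,mask)"""
    T=[]
    for c,m in cms:
        ys,xs=np.where(m); roi=[max(xs.min()-12,0),max(ys.min()-12,0),min(xs.max()+13,640),min(ys.max()+13,400)]
        mm=m[roi[1]:roi[3],roi[0]:roi[2]].astype(np.uint8)
        T.append((c,roi,cv2.resize(mm,None,fx=S,fy=S,interpolation=cv2.INTER_LINEAR) if 0 else cv2.GaussianBlur(cv2.resize(mm.astype(np.float32),None,fx=S,fy=S,interpolation=cv2.INTER_LINEAR),(0,0),2)))
    def cost(p):
        e=0
        for c,roi,mm in T:
            r=render(c,name,p,z,roi).astype(np.float32)
            e+=1-np.minimum(r,mm).sum()/np.maximum(r,mm).sum()
        return e/len(T)
    best=None
    for y0 in x0[2] if np.ndim(x0[2]) else [x0[2]]:
        s0=np.array([x0[0],x0[1],y0])
        sim=np.vstack([s0,s0+[.012,0,0],s0+[0,.012,0],s0+[0,0,.2]])
        r=minimize(cost,s0,method="Nelder-Mead",options=dict(initial_simplex=sim,xatol=1e-4,fatol=1e-5,maxiter=300))
        if best is None or r.fun<best.fun: best=r
    return best.x,best.fun
E
cat > look.py <<'E'
import sys
from h import *
z0=dict(tub=0,lid=0,old1=0,base=0)
cs={n:cap(n) for n in("scene","top")}
for a in sys.argv[1:]:
    name,*zz=a.split("@"); z=float(zz[0]) if zz else 0.
    cm=[]
    for n in cs:
        t=models.trace(n,name)
        print(name,n,[(round(q["p"],2),np.round(q["xy"],1).tolist(),int(q["mask"].sum())) for q in t[:4]])
        if t: cm.append((n,cs[n],t[0]["mask"],t[0]["xy"]))
    if cm:
        for sub in ([cm] + ([[k] for k in cm] if len(cm)>1 else [])):
            p=ray(sub[-1][1],sub[-1][3],z+.03)
            x,f=fit(name,[(k[1],k[2]) for k in sub],(p[0],p[1],np.arange(0,3.1,.5)),z)
            print("  ",[k[0] for k in sub],"pose",x,"cost",round(f,3))
E
python3 look.py tub lid old1 base
python3 - <<'E'
from h import *
for n in("scene","top"):
    c=cap(n)
    for q in("chute_lip","shutter_knob","cutter","nozzle","hopper","old2","lid_lug","ball1"):
        print(n,q,[(round(t["p"],2),np.round(t["xy"],1).tolist()) for t in models.search_frame(n,q)[:6]])
    r=(100,180,235,245) if n=="top" else (330,60,410,195)
    im=c["image"][r[1]:r[3],r[0]:r[2],::-1]; cv2.imwrite(f"pics/z_{n}.png",cv2.resize(im,None,fx=4 if n=="scene" else 5.5,fy=4 if n=="scene" else 5.5,interpolation=cv2.INTER_CUBIC))
E
```

```text
tub scene [(0.72, [324.1, 256.0], 1494)]
tub top [(0.71, [324.7, 166.5], 881), (0.23, [167.0, 212.7], 3273)]
   ['scene', 'top'] pose [0.6473 0.028  0.0278] cost 0.072
   ['scene'] pose [0.6487 0.0271 0.038 ] cost 0.052
   ['top'] pose [0.6461 0.0281 3.1595] cost 0.082
lid scene [(0.97, [367.8, 234.8], 729)]
lid top [(0.59, [277.6, 158.4], 795)]
   ['scene', 'top'] pose [0.6739 0.1773 3.1361] cost 0.107
   ['scene'] pose [0.675  0.1753 0.0256] cost 0.104
   ['top'] pose [ 0.6726  0.1782 -0.0068] cost 0.087
old1 scene [(0.65, [280.8, 210.0], 1188)]
old1 top [(0.67, [311.6, 236.7], 949), (0.49, [325.4, 167.2], 854), (0.31, [277.0, 154.1], 822)]
   ['scene', 'top'] pose [0.4322 0.0639 0.0072] cost 0.077
   ['scene'] pose [0.4353 0.0615 3.1541] cost 0.059
   ['top'] pose [0.4315 0.0647 0.0199] cost 0.07
base scene [(0.84, [177.6, 300.4], 1850)]
base top [(0.58, [437.9, 223.8], 1382)]
   ['scene', 'top'] pose [ 0.4824 -0.3162  3.0184] cost 0.073
   ['scene'] pose [ 0.4817 -0.3158 -0.1239] cost 0.074
   ['top'] pose [ 0.4827 -0.3165 -0.1181] cost 0.07
scene chute_lip [(0.9, [379.4, 129.6]), (0.34, [324.3, 255.0])]
scene shutter_knob [(0.44, [365.9, 127.9])]
scene cutter [(0.5, [284.7, 247.0]), (0.41, [376.2, 123.8])]
scene nozzle [(0.64, [315.4, 223.8])]
scene hopper [(0.83, [375.7, 123.2])]
scene old2 [(0.79, [280.8, 209.7]), (0.68, [179.7, 303.0])]
scene lid_lug [(0.72, [362.9, 235.0])]
scene ball1 []
top chute_lip [(0.88, [168.4, 210.3])]
top shutter_knob [(0.71, [193.3, 207.7])]
top cutter []
top nozzle []
top hopper [(0.69, [168.4, 208.3])]
top old2 [(0.9, [310.2, 236.3])]
top lid_lug [(0.7, [274.3, 157.0])]
top ball1 [(0.22, [275.9, 156.4])]
```

View pics/z_scene.png

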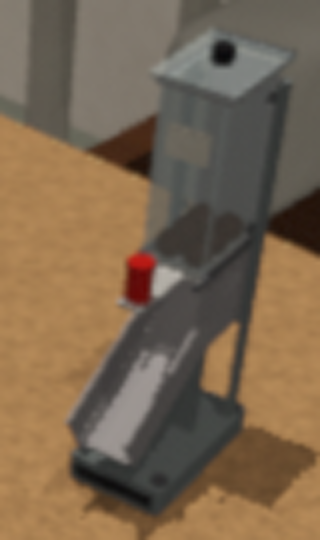

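View pics/z_top.png

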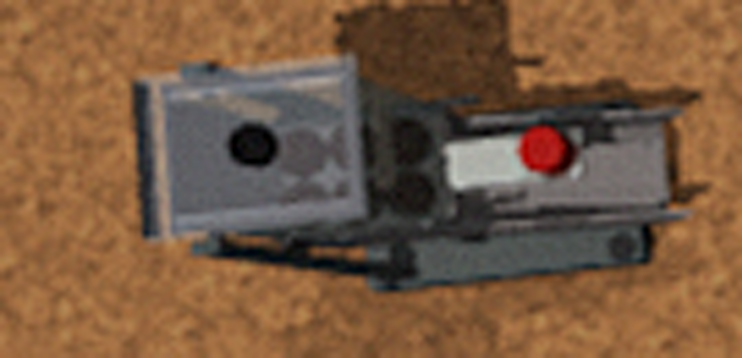

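Run:
```python
from h import *
from scipy.optimize import least_squares
cs={n:cap(n) for n in("scene","top")}
def zs(n,u,v): return np.array([330+u/4-.4,60+v/4-.4]) if n=="scene" else np.array([100+u/5.5-.4,180+v/5.5-.4])
def tri(a,b):
    f=lambda X:np.r_[proj(cs["scene"],X)[0]-a,proj(cs["top"],X)[0]-b]
    r=least_squares(f,[.5,.4,.2]); return r.x,r.fun
print("knob",tri(zs("scene",141,262),zs("top",545,147)))
print("black",tri(zs("scene",223,45),zs("top",252,145)))
pts=[("scene",(141,262),(.07,0,.228)),("top",(545,147),(.07,0,.228)),
("top",(667,120),(.042,.028,.063)),("top",(665,205),(.042,-.028,.063)),
("scene",(130,462),(.042,.028,.063)),("scene",(78,438),(.042,-.028,.063)),
("top",(695,97),(.042,.03,.095)),("top",(690,215),(.042,-.03,.095))]
for sgn in(1,-1):
  def f(p,full=False):
    o=[]
    for n,z,P in pts:
        P=np.array(P)*[1,sgn,1]
        o.append(proj(cs[n],W(P[None],*p,0))[0]-zs(n,*z))
    return np.array(o) if full else np.ravel(o)
  r=least_squares(f,[.5,.3,1.57],loss="soft_l1"); print(sgn,r.x,r.cost); print(f(r.x,True))
```

```text
knob (array([0.5006, 0.3551, 0.2235]), array([-0.2858,  0.0412, -0.1641, -0.1888]))
black (array([0.4873, 0.4447, 0.3593]), array([-0.2631,  0.0417, -0.1313, -0.1683]))
1 [0.491  0.2809 1.417 ] 120.92076459545262
[[ -0.9308  -0.4801]
 [  1.4425  -0.7244]
 [ -0.2101  20.4133]
 [  4.0191 -13.9825]
 [-15.1191  -7.6312]
 [  9.2801   7.1086]
 [ -7.5528  24.6647]
 [ -2.396  -17.5463]]
-1 [0.5108 0.2832 1.6783] 15.222263562707312
[[ 0.039  -0.6372]
 [ 0.4066 -1.3236]
 [ 0.4079 -1.6675]
 [ 1.9324  2.0316]
 [ 0.4318  0.9817]
 [-1.0711  0.153 ]
 [-6.8085  0.6897]
 [-4.6376  0.2238]]
```

Run:
```python
from h import *
from scipy.optimize import least_squares
cs={n:cap(n) for n in("scene","top")}
def zs(n,u,v): return np.array([330+u/4-.4,60+v/4-.4]) if n=="scene" else np.array([100+u/5.5-.4,180+v/5.5-.4])
pts=[("scene",(141,262),(.07,0,.228)),("top",(545,147),(.07,0,.228)),
("top",(667,120),(.042,-.028,.063)),("top",(665,205),(.042,.028,.063)),
("scene",(130,462),(.042,-.028,.063)),("scene",(78,438),(.042,.028,.063)),
("scene",(223,45),None),("top",(252,145),None)]
def f(p,full=False):
    o=[]
    for n,z,P in pts:
        P=np.array(P if P else (p[3],0,p[4]))
        o.append(proj(cs[n],W(P[None],*p[:3],0))[0]-zs(n,*z))
    return np.array(o) if full else np.ravel(o)
r=least_squares(f,[.5,.3,1.57,.16,.36],loss="soft_l1"); print(r.x,r.cost); print(f(r.x,True))
x=r.x[:3]
for n in cs:
    im=cs[n]["image"][:,:,::-1].copy(); k=4
    im=cv2.resize(im,None,fx=k,fy=k,interpolation=cv2.INTER_CUBIC)
    def L(P,col):
        uv=np.round((proj(cs[n],W(np.array(P),*x,0))+.5)*k).astype(int); cv2.polylines(im,[uv.reshape(-1,1,2)],False,col,1)
    def bx(x0,x1,w,z0,z1,col):
        for z in(z0,z1): L([(x0,-w,z),(x1,-w,z),(x1,w,z),(x0,w,z),(x0,-w,z)],col)
    bx(.122,.202,.035,.19,.35,(0,255,255)); bx(.063,.2,.04,0,.03,(0,255,0))
    L([(.042,-.028,.063),(.042,.028,.063)],(255,0,255)); L([(.0,0,0),(.25,0,0)],(255,255,0)); L([(0,0,.364),(.25,0,.364)],(255,255,0)); L([(.07,0,.194),(.07,0,.228)],(255,0,0))
    r=(90,170,240,250) if n=="top" else (320,50,420,200)
    cv2.imwrite(f"pics/o_{n}.png",im[r[1]*k:r[3]*k,r[0]*k:r[2]*k])
print(W(np.array([(0,0,0),(-.03,0,0),(.07,0,.228),(-.008,0,.228)]),*x,0))
```

```text
[0.5106 0.2852 1.7131 0.1611 0.3594] 4.85326120123975
[[-0.2466 -1.182 ]
 [-0.3416 -0.3608]
 [-0.6073 -1.1182]
 [ 1.5855  2.5194]
 [ 0.5927  0.3449]
 [-1.2181 -0.166 ]
 [-0.1265  0.0738]
 [-0.1107 -0.3899]]
[[0.5106 0.2852 0.    ]
 [0.5149 0.2556 0.    ]
 [0.5007 0.3545 0.228 ]
 [0.5118 0.2773 0.228 ]]
```

View pics/o_scene.png

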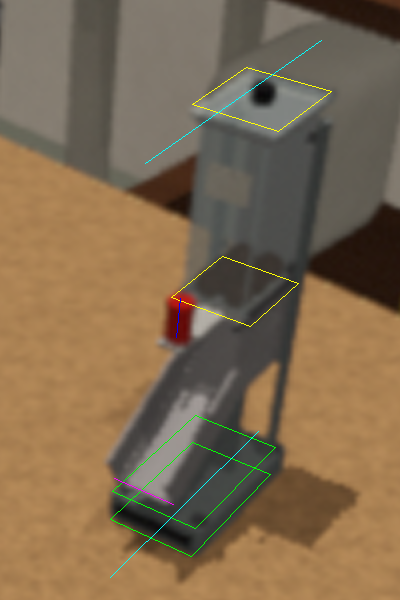

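View pics/o_top.png

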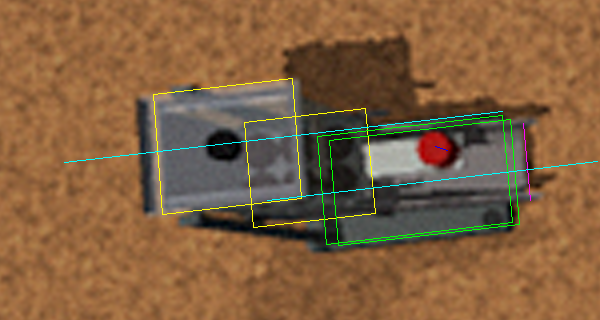

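```bash
cat >> h.py <<'E'
def plan(tx,ty,tz,yaw,n=10,cur=None):
    """print rows from current (or cur=[x,y,z,yaw]) to target, tool down"""
    s=sensors.sense()
    R0=Ro.from_euler("xyz",s["tcp_rot"]) ; p0=s["ee_pos"]
    if cur is not None: p0=np.array(cur[:3]); R0=Ro.from_euler("xyz",[np.pi,0,cur[3]])
    R1=Ro.from_euler("xyz",[np.pi,0,yaw])
    d=(np.array([tx,ty,tz])-p0)/n; rv=(R0.inv()*R1).as_rotvec()/n
    rows=[];R=R0
    for i in range(n):
        rows.append([round(float(v),4) for v in R.inv().apply(d)]+[round(float(v),2) for v in np.degrees(rv)]); R=R*Ro.from_rotvec(rv)
    print(np.abs(rows).max(0))
    for i in range(0,n,10): print(str(rows[i:i+10]))
def st():
    s=sensors.sense(); print(round(float(s["time"]),2),s["ee_pos"],s["tcp_rot"],"F",s["wrist_force"],"w",round(float(s["width"]),4),"j",s["joint_pos"])
E
python3 - <<'E'
from h import *
c=cap("scene"); t=cap("top")
print("cutter",ray(c,(284.7,247),.0175),ray(t,(341,199),.03)); print("nozzle",ray(c,(315.4,223.8),.024),ray(t,(299,201),.04))
plan(.633,.027,.16,-1.54,20)
E
```

```text
cutter [ 0.5465 -0.0198  0.0175] [ 0.5485 -0.0229  0.03  ]
nozzle [0.5489 0.099  0.024 ] [0.5384 0.1023 0.04  ]
[0.0265 0.0306 0.0018 0.     0.     0.8   ]
[[-0.0192, -0.0306, 0.0018, 0.0, 0.0, 0.8], [-0.0196, -0.0303, 0.0018, 0.0, 0.0, 0.8], [-0.02, -0.03, 0.0018, 0.0, 0.0, 0.8], [-0.0204, -0.0297, 0.0018, 0.0, 0.0, 0.8], [-0.0208, -0.0295, 0.0018, 0.0, 0.0, 0.8], [-0.0212, -0.0292, 0.0018, 0.0, 0.0, 0.8], [-0.0216, -0.0289, 0.0018, 0.0, 0.0, 0.8], [-0.022, -0.0286, 0.0018, 0.0, 0.0, 0.8], [-0.0224, -0.0282, 0.0018, 0.0, 0.0, 0.8], [-0.0228, -0.0279, 0.0018, 0.0, 0.0, 0.8]]
[[-0.0232, -0.0276, 0.0018, 0.0, 0.0, 0.8], [-0.0236, -0.0273, 0.0018, 0.0, 0.0, 0.8], [-0.024, -0.027, 0.0018, 0.0, 0.0, 0.8], [-0.0243, -0.0266, 0.0018, 0.0, 0.0, 0.8], [-0.0247, -0.0263, 0.0018, 0.0, 0.0, 0.8], [-0.0251, -0.0259, 0.0018, 0.0, 0.0, 0.8], [-0.0254, -0.0256, 0.0018, 0.0, 0.0, 0.8], [-0.0258, -0.0252, 0.0018, 0.0, 0.0, 0.8], [-0.0261, -0.0249, 0.0018, 0.0, 0.0, 0.8], [-0.0265, -0.0245, 0.0018, 0.0, 0.0, 0.8]]
```

>>> send_rows(
  rows=[
    [-0.0192,-0.0306,0.0018,0,0,0.8],
    [-0.0196,-0.0303,0.0018,0,0,0.8],
    [-0.02,-0.03,0.0018,0,0,0.8],
    [-0.0204,-0.0297,0.0018,0,0,0.8],
    [-0.0208,-0.0295,0.0018,0,0,0.8],
    [-0.0212,-0.0292,0.0018,0,0,0.8],
    [-0.0216,-0.0289,0.0018,0,0,0.8],
    [-0.022,-0.0286,0.0018,0,0,0.8],
    [-0.0224,-0.0282,0.0018,0,0,0.8],
    [-0.0228,-0.0279,0.0018,0,0,0.8],
  ],
  jaw=-1,
)

```text
time: 2.8
ee_pos: [0.4011, -0.2476, 0.1777]
tcp_rot: [-3.141, -0.0, -1.402]
wrist_force: [0.3, -0.5, 0.2]
width: 0.0853
```

>>> send_rows(
  rows=[
    [-0.0232,-0.0276,0.0018,0,0,0.8],
    [-0.0236,-0.0273,0.0018,0,0,0.8],
    [-0.024,-0.027,0.0018,0,0,0.8],
    [-0.0243,-0.0266,0.0018,0,0,0.8],
    [-0.0247,-0.0263,0.0018,0,0,0.8],
    [-0.0251,-0.0259,0.0018,0,0,0.8],
    [-0.0254,-0.0256,0.0018,0,0,0.8],
    [-0.0258,-0.0252,0.0018,0,0,0.8],
    [-0.0261,-0.0249,0.0018,0,0,0.8],
    [-0.0265,-0.0245,0.0018,0,0,0.8],
  ],
)

```text
time: 3.8
ee_pos: [0.6343, 0.0278, 0.1595]
tcp_rot: [-3.142, -0.0, -1.542]
wrist_force: [0.2, -1.1, -0.2]
width: 0.0855
```

Run:
```python
from h import *
cap("scene","s1"); cap("top","t1"); st()
plan(.633,.027,.011,-1.54,10)
```

```text
3.9 [0.635  0.0297 0.1586] [ 3.1414  0.0009 -1.538 ] F [-0.6123 -0.196  -0.0787] w 0.0854 j [-0.1396  0.5583  1.1017  0.0008  1.4819  1.3983]
[0.0003 0.0002 0.0148 0.     0.     0.01  ]
[[0.0003, 0.0002, 0.0148, 0.0, 0.0, 0.01], [0.0003, 0.0002, 0.0148, 0.0, 0.0, 0.01], [0.0003, 0.0002, 0.0148, 0.0, 0.0, 0.01], [0.0003, 0.0002, 0.0148, 0.0, 0.0, 0.01], [0.0003, 0.0002, 0.0148, 0.0, 0.0, 0.01], [0.0003, 0.0002, 0.0148, 0.0, 0.0, 0.01], [0.0003, 0.0002, 0.0148, 0.0, 0.0, 0.01], [0.0003, 0.0002, 0.0148, 0.0, 0.0, 0.01], [0.0003, 0.0002, 0.0148, 0.0, 0.0, 0.01], [0.0003, 0.0002, 0.0148, 0.0, 0.0, 0.01]]
```

View pics/s1.png

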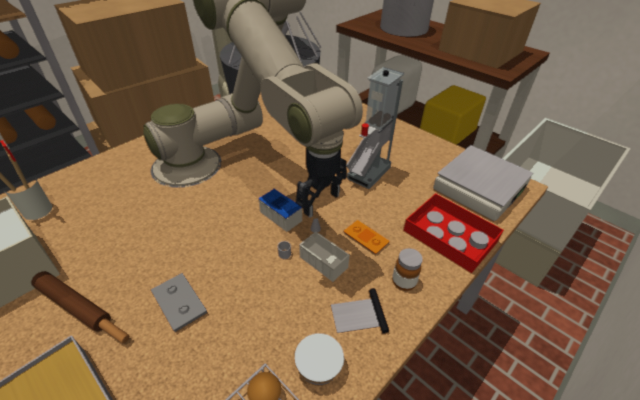

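View pics/t1.png

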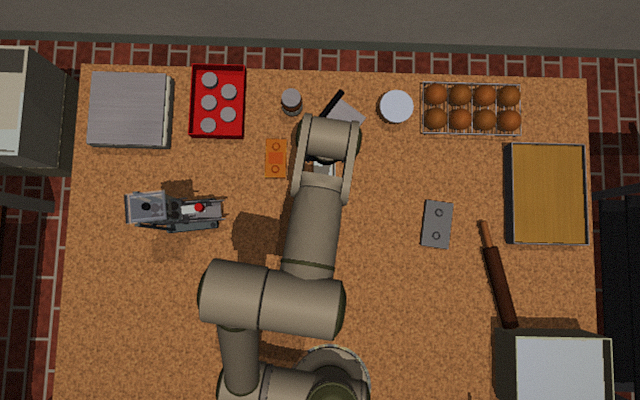

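>>> send_rows(
  rows=[
    [0,0,0.02,0,0,0],
    [0,0,0.02,0,0,0],
    [0,0,0.02,0,0,0],
    [0,0,0.02,0,0,0],
    [0,0,0.02,0,0,0],
    [0,0,0.015,0,0,0],
    [0,0,0.013,0,0,0],
    [0,0,0.011,0,0,0],
    [0,0,0.01,0,0,0],
    [0,0,0,0,0,0],
  ],
)

```text
time: 4.9
ee_pos: [0.6328, 0.0264, 0.0094]
tcp_rot: [3.14, 0.0, -1.541]
wrist_force: [0.4, -0.9, -0.8]
width: 0.0855
```

>>> send_rows(
  rows=[
    [0,0,0,0,0,0],
    [0,0,0,0,0,0],
    [0,0,0,0,0,0],
    [0,0,0,0,0,0],
    [0,0,0,0,0,0],
    [0,0,0,0,0,0],
    [0,0,0,0,0,0],
    [0,0,0,0,0,0],
    [0,0,0,0,0,0],
    [0,0,0,0,0,0],
  ],
  jaw=1,
  force=30,
)

```text
time: 5.9
ee_pos: [0.6338, 0.0263, 0.0109]
tcp_rot: [-3.141, -0.0, -1.541]
wrist_force: [0.5, -1.7, 5.9]
width: 0.0019
```

Run:
```python
from h import *
c=cap("scene"); st()
cv2.imwrite("pics/s2.png",cv2.resize(c["image"][130:320,220:440,::-1],None,fx=3,fy=3,interpolation=cv2.INTER_CUBIC))
```

```text
5.95 [0.6338 0.0263 0.0109] [-3.1408 -0.0003 -1.5413] F [-0.0474 -2.0889  5.4032] w 0.002 j [-0.1448  0.6979  1.2943 -0.0002  1.1485  1.3966]
```

View pics/s2.png

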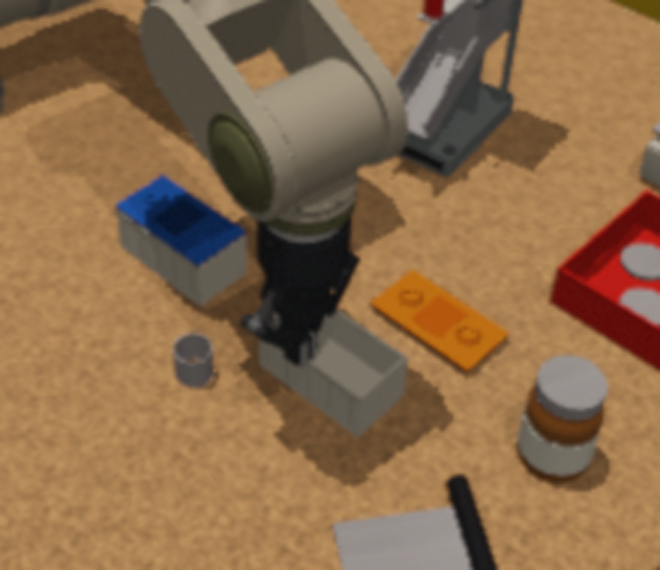

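```bash
python3 - <<'E'
from h import *
c=cap("scene"); st()
im=cv2.resize(c["image"][180:290,260:370,::-1],None,fx=6,fy=6,interpolation=cv2.INTER_CUBIC)
p=(proj(c,[sensors.sense()["ee_pos"],[.633,.026,.054],[.633,.058,.054],[.633,-.005,.054]])-[260,180]+.5)*6
for q,col in zip(p,[(0,0,255),(0,255,0),(255,0,0),(255,0,0)]): cv2.circle(im,tuple(np.int32(q)),4,col,-1)
cv2.imwrite("pics/s3.png",im[:600])
print(sensors.sense()["width"])
c=cap("top"); cv2.imwrite("pics/t3.png",cv2.resize(c["image"][100:210,270:370,::-1],None,fx=5,fy=5,interpolation=cv2.INTER_CUBIC))
E
python3 look.py tub
```

```text
6.0 [0.6338 0.0263 0.0109] [-3.1408 -0.0003 -1.5413] F [ 0.2568 -2.1733  4.8976] w 0.0018 j [-0.1447  0.6979  1.2943 -0.0002  1.1485  1.3966]
0.001778068431219909
tub scene [(0.76, [336.4, 254.7], 1019)]
tub top []
   ['scene'] pose [0.6487 0.0538 0.0402] cost 0.312
```

View pics/s3.png

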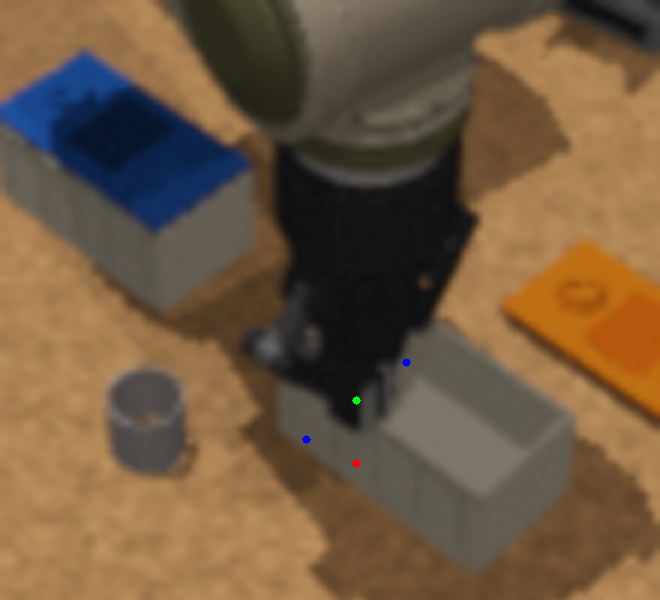

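View pics/t3.png

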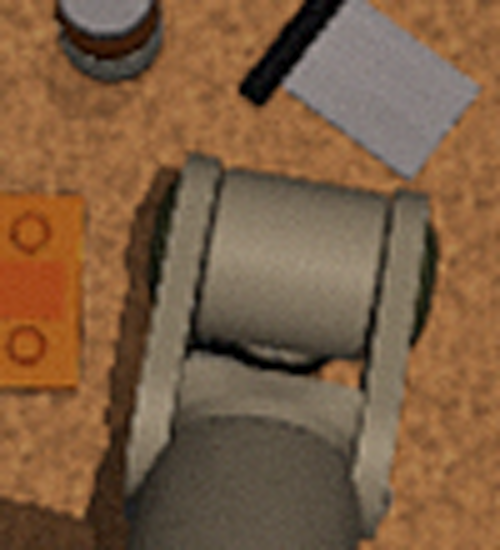

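Run:
```python
from h import *
c=cap("scene")
print(proj(c,[[.634,.029+.05,.172],[.634,.029-.05,.172],[.634,.029,.16]]))
im=cv2.imread("pics/s1.png"); 
for q in proj(c,[[.634,.029+.0425,.173],[.634,.029-.0425,.173]]): cv2.circle(im,tuple(np.int32(q+.5)),1,(0,0,255),-1)
cv2.imwrite("pics/s1z.png",cv2.resize(im[140:290,250:400],None,fx=4,fy=4,interpolation=cv2.INTER_CUBIC))
```

```text
[[334.5914 204.3229]
 [306.2177 224.7745]
 [320.7155 217.72  ]]
```

View pics/s1z.png

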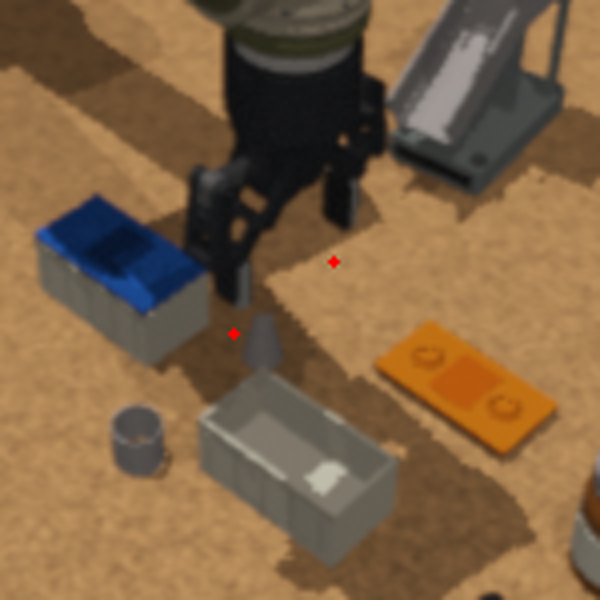

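>>> send_rows(
  rows=[
    [0,0,-0.005,0,0,0],
    [0,0,-0.01,0,0,0],
    [0,0,-0.015,0,0,0],
    [0,0,-0.02,0,0,0],
    [0,0,-0.02,0,0,0],
    [0,0,-0.02,0,0,0],
    [0,0,-0.02,0,0,0],
    [0,0,-0.02,0,0,0],
    [0,0,-0.02,0,0,0],
    [0,0,0,0,0,0],
  ],
)

```text
time: 7.3
ee_pos: [0.6344, 0.0267, 0.1635]
tcp_rot: [-3.137, -0.001, -1.541]
wrist_force: [-0.3, 0.2, -1.2]
width: 0.0016
```

```bash
python3 - <<'E'
from h import *
c=cap("scene"); st(); e=sensors.sense()["ee_pos"]
im=c["image"][:,:,::-1].copy()
print(proj(c,e))
cv2.circle(im,tuple(np.int32(proj(c,e)[0]+.5)),1,(0,0,255),-1)
cv2.imwrite("pics/s4.png",cv2.resize(im[140:290,250:400],None,fx=4,fy=4,interpolation=cv2.INTER_CUBIC))
E
python3 look.py tub
```

```text
7.35 [0.6336 0.0267 0.1614] [-3.14   -0.0001 -1.541 ] F [ 0.1305  0.0255 -2.1245] w 0.0021 j [-0.1444  0.5528  1.1036  0.0002  1.4837  1.3966]
[[319.9603 217.7097]]
tub scene [(0.84, [337.8, 215.0], 1345)]
tub top [(0.58, [315.8, 165.8], 226)]
   ['scene', 'top'] pose [0.6238 0.0953 2.1077] cost 0.757
   ['scene'] pose [0.5667 0.1664 0.1406] cost 0.294
   ['top'] pose [0.594  0.0583 2.9833] cost 0.598
```

View pics/s4.png

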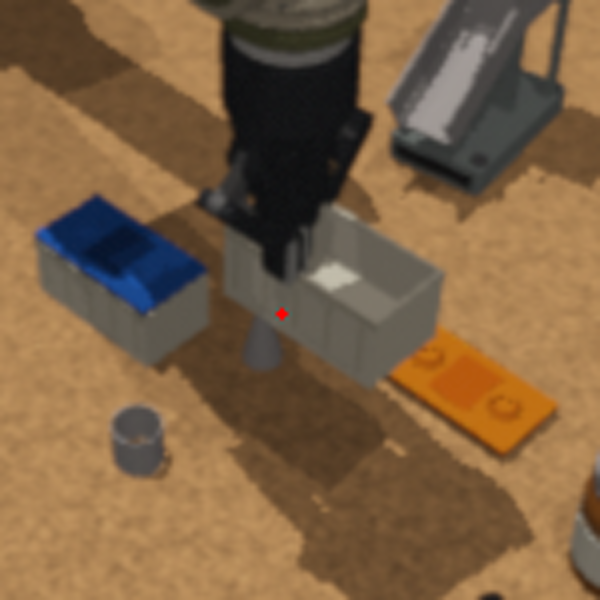

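Run:
```python
from h import *
from scipy.optimize import least_squares
c=cap("scene")
pts={(.06,-.032,0):(376,386),(.06,-.032,.054):(379,322),(.06,.032,.054):(442,270),(-.06,-.032,.054):(225,225),(-.06,.032,.054):(338,205),(.06,.032,0):(438,325)}
def f(p): return np.concatenate([proj(c,W(np.array([k]),p[0],p[1],p[2],p[3]))[0]-(250+v[0]/4-.4,140+v[1]/4-.4) for k,v in list(pts.items())[:4]+list(pts.items())[5:]])
r=least_squares(f,[.64,.06,.03,.15]); print(r.x,r.fun)
```

```text
[0.6422 0.063  0.0454 0.1446] [-0.7295 -0.2894 -0.1309 -0.0237  0.7853 -1.1434  0.2291  0.708  -0.1495
  0.7971]
```

>>> send_rows(
  rows=[
    [0,0,0.02,0,0,0],
    [0,0,0.02,0,0,0],
    [0,0,0.02,0,0,0],
    [0,0,0.02,0,0,0],
    [0,0,0.02,0,0,0],
    [0,0,0.02,0,0,0],
    [0,0,0.015,0,0,0],
    [0,0,0.008,0,0,0],
    [0,0,0.005,0,0,0],
    [0,0,0.001,0,0,0],
  ],
)

```text
time: 8.6
ee_pos: [0.6335, 0.0264, 0.0115]
tcp_rot: [3.141, 0.0, -1.541]
wrist_force: [0.3, 0.7, -0.9]
width: 0.0019
```

Run:
```python
from h import *
st()
```

```text
8.6 [0.6335 0.0264 0.0115] [ 3.1415  0.0001 -1.5413] F [ 0.3303  0.6534 -0.9037] w 0.0019 j [-0.1447  0.6973  1.2937  0.      1.1507  1.3966]
```

>>> send_rows(
  rows=[
    [0,0,0,0,0,0],
    [0,0,0,0,0,0],
    [0,0,0,0,0,0],
    [0,0,0,0,0,0],
    [0,0,0,0,0,0],
    [0,0,0,0,0,0],
    [0,0,0,0,0,0],
    [0,0,0,0,0,0],
    [0,0,0,0,0,0],
    [0,0,0,0,0,0],
  ],
  jaw=-1,
)

```text
time: 9.6
ee_pos: [0.6335, 0.0264, 0.0116]
tcp_rot: [-3.142, -0.0, -1.541]
wrist_force: [-1.0, 0.8, -0.2]
width: 0.0855
```

Run:
```python
from h import *
c=cap("scene"); st(); e=sensors.sense()["ee_pos"]
im=c["image"][:,:,::-1].copy()
cv2.imwrite("pics/s5.png",cv2.resize(im[150:290,250:390],None,fx=4,fy=4,interpolation=cv2.INTER_CUBIC))
```

```text
9.65 [0.6335 0.0265 0.0116] [ 3.1416  0.     -1.5412] F [-0.1025 -0.1784  0.007 ] w 0.0852 j [-0.1447  0.697   1.2939  0.      1.1507  1.3966]
```

View pics/s5.png

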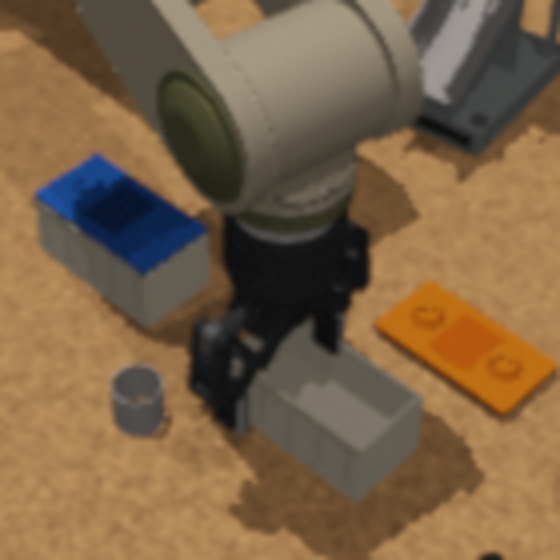

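Run:
```python
from h import *
c=cap("scene")
for z in (0,.012,.025,.04,.05): print(z,proj(c,[[.6335,-.0165,z],[.6335,-.03,z]]))
```

```text
0 [[307.7316 268.1723]
 [304.132  271.079 ]]
0.012 [[307.712  265.3983]
 [304.0834 268.3086]]
0.025 [[307.6905 262.3428]
 [304.0299 265.2568]]
0.04 [[307.6651 258.7507]
 [303.9671 261.6685]]
0.05 [[307.6479 256.3152]
 [303.9244 259.2354]]
```

>>> send_rows(
  rows=[
    [0,0,-0.005,0,0,0],
    [0,0,-0.015,0,0,0],
    [0,0,-0.02,0,0,0],
    [0,0,-0.02,0,0,0],
    [0,0,-0.02,0,0,0],
    [0,0,-0.02,0,0,0],
    [0,0,-0.02,0,0,0],
    [0,0,-0.02,0,0,0],
    [0,0,-0.01,0,0,0],
    [0,0,0,0,0,0],
  ],
)

```text
time: 10.7
ee_pos: [0.634, 0.0264, 0.1631]
tcp_rot: [-3.139, -0.0, -1.541]
wrist_force: [-0.0, 0.5, -0.2]
width: 0.0855
```

```bash
python3 - <<'E'
from h import *
c=cap("scene"); st(); e=sensors.sense()["ee_pos"]
im=c["image"][:,:,::-1].copy()
cv2.imwrite("pics/s6.png",cv2.resize(im[150:290,250:390],None,fx=4,fy=4,interpolation=cv2.INTER_CUBIC))
E
python3 look.py tub lid
```

```text
10.75 [0.6335 0.0265 0.1617] [-3.1412 -0.     -1.5413] F [ 0.7689 -0.5444 -0.3526] w 0.0855 j [-0.1447  0.5529  1.1025  0.      1.4857  1.3966]
tub scene [(0.6, [332.1, 251.0], 1492)]
tub top [(0.65, [317.4, 165.4], 153), (0.23, [437.9, 220.7], 1287)]
   ['scene', 'top'] pose [0.6475 0.0529 0.0477] cost 0.43
   ['scene'] pose [0.6476 0.0525 0.0565] cost 0.061
   ['top'] pose [0.6926 0.0525 3.0811] cost 0.697
lid scene []
lid top [(0.79, [277.0, 156.6], 834)]
   ['top'] pose [0.6716 0.1781 3.1338] cost 0.093
```

View pics/s6.png

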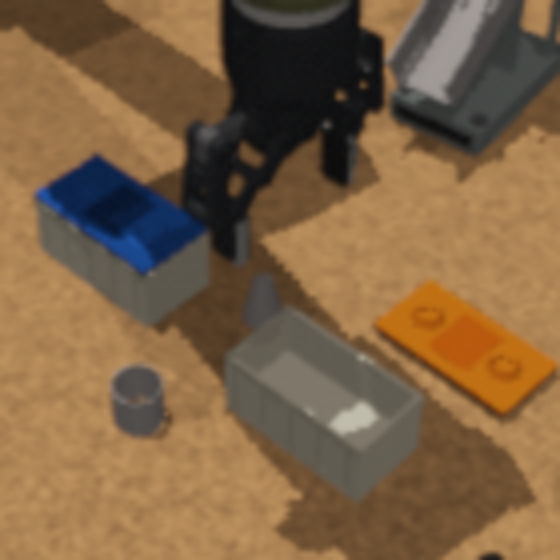

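>>> send_rows(
  rows=[
    [0,0,0,0,0,0],
    [0,0,0,0,0,0],
    [0,0,0,0,0,0],
    [0,0,0,0,0,0],
    [0,0,0,0,0,0],
    [0,0,0,0,0,0],
    [0,0,0,0,0,0],
    [0,0,0,0,0,0],
    [0,0,0,0,0,0],
    [0,0,0,0,0,0],
  ],
  jaw=1,
)

```text
time: 12.05
ee_pos: [0.6335, 0.0265, 0.1616]
tcp_rot: [3.142, 0.0, -1.541]
wrist_force: [-1.2, 0.0, -0.3]
width: -0.0001
```

Run:
```python
from h import *
c=cap("scene"); st(); e=sensors.sense()["ee_pos"]
im=c["image"][:,:,::-1].copy(); im=cv2.resize(im[150:290,250:390],None,fx=4,fy=4,interpolation=cv2.INTER_CUBIC)
for d in(0,.01,.02,.03): cv2.circle(im,tuple(np.int32((proj(c,e+[0,0,d])[0]+.5-[250,150])*4)),2,(0,0,255),-1)
cv2.imwrite("pics/s7.png",im)
```

```text
12.1 [0.6335 0.0265 0.1616] [ 3.1416  0.     -1.5413] F [-0.5054  0.4252 -0.4496] w 0.0005 j [-0.1447  0.5532  1.1021  0.      1.4863  1.3966]
```

View pics/s7.png

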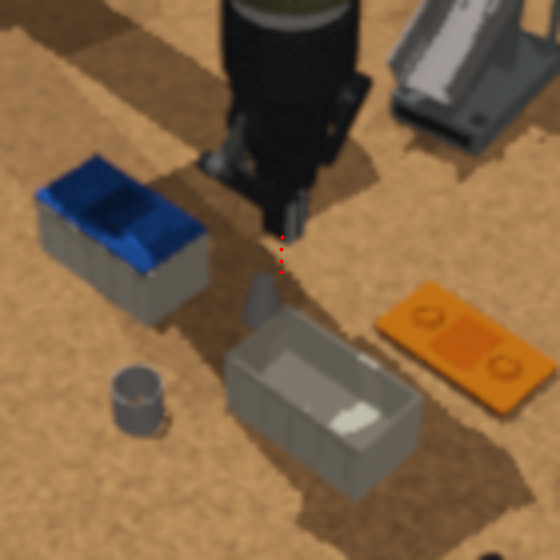

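Run:
```python
from h import *
plan(.6315,.053,.10,-1.524,10)
```

```text
[0.0027 0.0001 0.0062 0.     0.     0.1   ]
[[-0.0027, 0.0001, 0.0062, 0.0, 0.0, -0.1], [-0.0027, 0.0001, 0.0062, 0.0, 0.0, -0.1], [-0.0027, 0.0001, 0.0062, 0.0, 0.0, -0.1], [-0.0027, 0.0001, 0.0062, 0.0, 0.0, -0.1], [-0.0027, 0.0001, 0.0062, 0.0, 0.0, -0.1], [-0.0027, 0.0001, 0.0062, 0.0, 0.0, -0.1], [-0.0027, 0.0001, 0.0062, 0.0, 0.0, -0.1], [-0.0027, 0.0001, 0.0062, 0.0, 0.0, -0.1], [-0.0027, 0.0001, 0.0062, 0.0, 0.0, -0.1], [-0.0027, 0.0001, 0.0062, 0.0, 0.0, -0.1]]
```

>>> send_rows(
  rows=[
    [-0.0027,0,0.006,0,0,-0.1],
    [-0.0027,0,0.006,0,0,-0.1],
    [-0.0027,0,0.006,0,0,-0.1],
    [-0.0027,0,0.006,0,0,-0.1],
    [-0.0027,0,0.006,0,0,-0.1],
    [-0.0027,0,0.006,0,0,-0.1],
    [-0.0027,0,0.006,0,0,-0.1],
    [-0.0027,0,0.006,0,0,-0.1],
    [-0.0027,0,0.006,0,0,-0.1],
    [-0.0027,0,0.006,0,0,-0.1],
  ],
  jaw=-1,
)

```text
time: 13.1
ee_pos: [0.6325, 0.0537, 0.1011]
tcp_rot: [-3.142, -0.0, -1.524]
wrist_force: [-0.0, 0.5, 0.4]
width: 0.0851
```

>>> send_rows(
  rows=[
    [0,0,0.015,0,0,0],
    [0,0,0.015,0,0,0],
    [0,0,0.015,0,0,0],
    [0,0,0.015,0,0,0],
    [0,0,0.015,0,0,0],
    [0,0,0.012,0,0,0],
    [0,0,0.01,0,0,0],
    [0,0,0.008,0,0,0],
    [0,0,0.005,0,0,0],
    [0,0,0.002,0,0,0],
  ],
)

```text
time: 14.1
ee_pos: [0.6325, 0.0534, -0.0107]
tcp_rot: [3.141, 0.0, -1.524]
wrist_force: [0.4, -0.2, -0.3]
width: 0.0856
```

Run:
```python
from h import *
c=cap("scene"); st()
im=c["image"][:,:,::-1].copy(); im=cv2.resize(im[150:290,250:390],None,fx=4,fy=4,interpolation=cv2.INTER_CUBIC)
cv2.imwrite("pics/s8.png",im)
```

```text
14.15 [ 0.6325  0.0535 -0.0107] [ 3.1414  0.0001 -1.5238] F [-0.0135  0.2203 -1.1207] w 0.0854 j [-0.1019  0.7257  1.3102  0.      1.1059  1.4219]
```

View pics/s8.png

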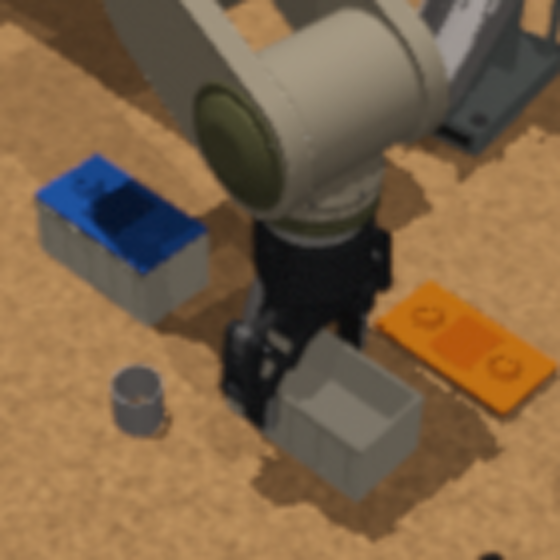

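>>> send_rows(
  rows=[
    [0,0,0,0,0,0],
    [0,0,0,0,0,0],
    [0,0,0,0,0,0],
    [0,0,0,0,0,0],
    [0,0,0,0,0,0],
    [0,0,0,0,0,0],
    [0,0,0,0,0,0],
    [0,0,0,0,0,0],
    [0,0,0,0,0,0],
    [0,0,0,0,0,0],
  ],
  jaw=1,
  force=30,
)

```text
time: 15.15
ee_pos: [0.6328, 0.0535, -0.0097]
tcp_rot: [-3.14, 0.0, -1.524]
wrist_force: [-1.7, 1.7, 5.4]
width: 0.0634
```

Run:
```python
from h import *
c=cap("scene"); st()
im=c["image"][:,:,::-1].copy(); im=cv2.resize(im[150:290,250:390],None,fx=4,fy=4,interpolation=cv2.INTER_CUBIC)
for d in(-.01,0,.01,.02,.03): cv2.circle(im,tuple(np.int32((proj(c,[.6325,.0212,d])[0]+.5-[250,150])*4)),2,(0,0,255),-1)
cv2.imwrite("pics/s9.png",im)
```

```text
15.2 [ 0.6328  0.0535 -0.0097] [-3.1404  0.     -1.5238] F [-1.016   0.4524  6.0041] w 0.0631 j [-0.1018  0.7243  1.3094  0.0002  1.1067  1.4219]
```

View pics/s9.png

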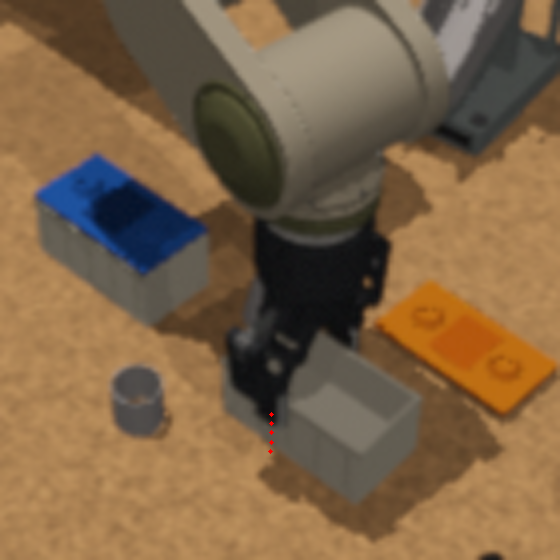

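>>> send_rows(
  rows=[
    [0,0,-0.003,0,0,0],
    [0,0,-0.006,0,0,0],
    [0,0,-0.01,0,0,0],
    [0,0,-0.015,0,0,0],
    [0,0,-0.018,0,0,0],
    [0,0,-0.018,0,0,0],
    [0,0,-0.015,0,0,0],
    [0,0,-0.01,0,0,0],
    [0,0,-0.005,0,0,0],
    [0,0,0,0,0,0],
  ],
)

```text
time: 16.2
ee_pos: [0.6326, 0.0534, 0.0901]
tcp_rot: [-3.141, -0.0, -1.524]
wrist_force: [-0.3, -0.5, -2.4]
width: 0.0632
```

Run:
```python
from h import *
c=cap("scene"); st()
im=c["image"][:,:,::-1].copy(); im=cv2.resize(im[130:290,250:410],None,fx=3,fy=3,interpolation=cv2.INTER_CUBIC)
cv2.imwrite("pics/s10.png",im)
plan(.5175,.2367,.09,.142,20)
```

```text
16.25 [0.6323 0.0534 0.0894] [ 3.1411  0.0001 -1.5238] F [-0.7358 -0.3735 -3.5943] w 0.0633 j [-0.1019  0.6137  1.2072 -0.      1.3212  1.4219]
[0.0108 0.0095 0.     0.     0.     4.77  ]
[[-0.0094, 0.0053, -0.0, 0.0, 0.0, -4.77], [-0.0098, 0.0045, -0.0, 0.0, 0.0, -4.77], [-0.0102, 0.0037, -0.0, 0.0, 0.0, -4.77], [-0.0104, 0.0028, -0.0, 0.0, 0.0, -4.77], [-0.0106, 0.0019, -0.0, 0.0, 0.0, -4.77], [-0.0108, 0.001, -0.0, 0.0, 0.0, -4.77], [-0.0108, 0.0001, -0.0, 0.0, 0.0, -4.77], [-0.0108, -0.0008, -0.0, 0.0, 0.0, -4.77], [-0.0107, -0.0017, -0.0, 0.0, 0.0, -4.77], [-0.0105, -0.0025, -0.0, 0.0, 0.0, -4.77]]
[[-0.0103, -0.0034, -0.0, 0.0, 0.0, -4.77], [-0.0099, -0.0042, -0.0, 0.0, 0.0, -4.77], [-0.0096, -0.0051, -0.0, 0.0, 0.0, -4.77], [-0.0091, -0.0058, -0.0, 0.0, 0.0, -4.77], [-0.0086, -0.0066, -0.0, 0.0, 0.0, -4.77], [-0.008, -0.0073, -0.0, 0.0, 0.0, -4.77], [-0.0074, -0.0079, -0.0, 0.0, 0.0, -4.77], [-0.0067, -0.0085, -0.0, 0.0, 0.0, -4.77], [-0.006, -0.009, -0.0, 0.0, 0.0, -4.77], [-0.0052, -0.0095, -0.0, 0.0, 0.0, -4.77]]
```

View pics/s10.png

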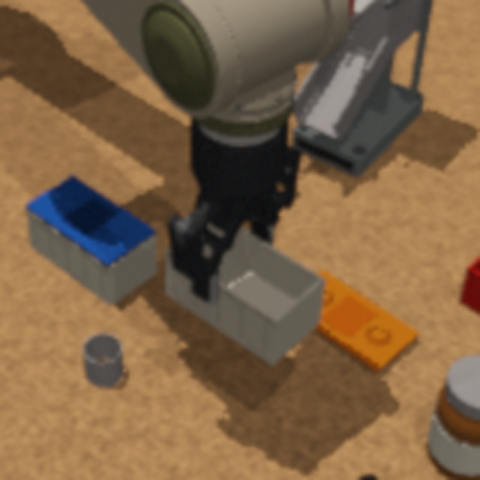

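>>> send_rows(
  rows=[
    [-0.0094,0.0053,0,0,0,-4.77],
    [-0.0098,0.0045,0,0,0,-4.77],
    [-0.0102,0.0037,0,0,0,-4.77],
    [-0.0104,0.0028,0,0,0,-4.77],
    [-0.0106,0.0019,0,0,0,-4.77],
    [-0.0108,0.001,0,0,0,-4.77],
    [-0.0108,0.0001,0,0,0,-4.77],
    [-0.0108,-0.0008,0,0,0,-4.77],
    [-0.0107,-0.0017,0,0,0,-4.77],
    [-0.0105,-0.0025,0,0,0,-4.77],
  ],
)

```text
time: 17.25
ee_pos: [0.5745, 0.1454, 0.0887]
tcp_rot: [3.14, 0.001, -0.688]
wrist_force: [0.5, 0.5, -1.8]
width: 0.0635
```

>>> send_rows(
  rows=[
    [-0.0103,-0.0034,0,0,0,-4.77],
    [-0.0099,-0.0042,0,0,0,-4.77],
    [-0.0096,-0.0051,0,0,0,-4.77],
    [-0.0091,-0.0058,0,0,0,-4.77],
    [-0.0086,-0.0066,0,0,0,-4.77],
    [-0.008,-0.0073,0,0,0,-4.77],
    [-0.0074,-0.0079,0,0,0,-4.77],
    [-0.0067,-0.0085,0,0,0,-4.77],
    [-0.006,-0.009,0,0,0,-4.77],
    [-0.0052,-0.0095,0,0,0,-4.77],
  ],
)

```text
time: 18.25
ee_pos: [0.5171, 0.237, 0.0888]
tcp_rot: [3.141, 0.002, 0.145]
wrist_force: [-0.0, -0.2, -3.4]
width: 0.0635
```

Run:
```python
from h import *
c=cap("scene"); st()
im=c["image"][:,:,::-1].copy(); im=cv2.resize(im[50:220,260:430],None,fx=4,fy=4,interpolation=cv2.INTER_CUBIC)
cv2.imwrite("pics/s11.png",im[:600])
```

```text
18.3 [0.5161 0.2383 0.0888] [-3.1411  0.0022  0.1496] F [-1.5925  1.3019 -1.9015] w 0.0636 j [0.2239 0.5103 1.4095 0.0007 1.2239 0.0741]
```

View pics/s11.png

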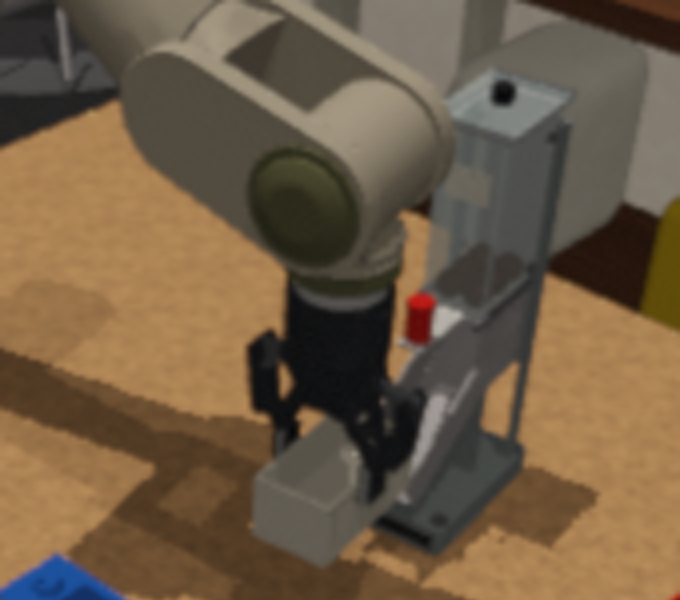

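```bash
cat >> h.py <<'E'
def overlay(c,name,pose,z,r,k,fn):
    im=cv2.resize(c["image"][:,:,::-1],None,fx=k,fy=k,interpolation=cv2.INTER_CUBIC)
    for P in SH[name][:1]:
        uv=np.round((proj(c,W(P,*pose,z))+.5)*k).astype(int)
        for i in range(8):
            for j in range(i):
                if bin(i^j).count("1")==1: cv2.line(im,tuple(int(v) for v in uv[i]),tuple(int(v) for v in uv[j]),(0,255,255),1)
    cv2.imwrite(f"pics/{fn}.png",im[r[1]*k:r[3]*k,r[0]*k:r[2]*k])
E
python3 - <<'E'
from h import *
c=cap("scene"); s=sensors.sense(); e=s["ee_pos"]; y=s["tcp_rot"][2]+np.pi/2
p=(e[0]+.0145*np.cos(y),e[1]+.0145*np.sin(y),y); print(p)
overlay(c,"tub",p,e[2]+.01,(260,80,430,220),4,"s12"); overlay(cap("top"),"tub",p,e[2]+.01,(160,140,300,260),4,"t12")
E
```

```text
(np.float64(0.5146794630156816), np.float64(0.25188089440708245), np.float64(1.7141006982136995))
```

View pics/s12.png

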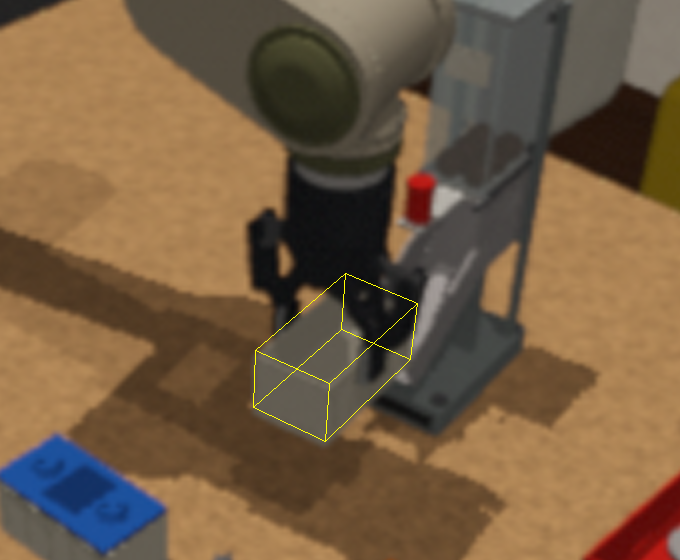

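View pics/t12.png

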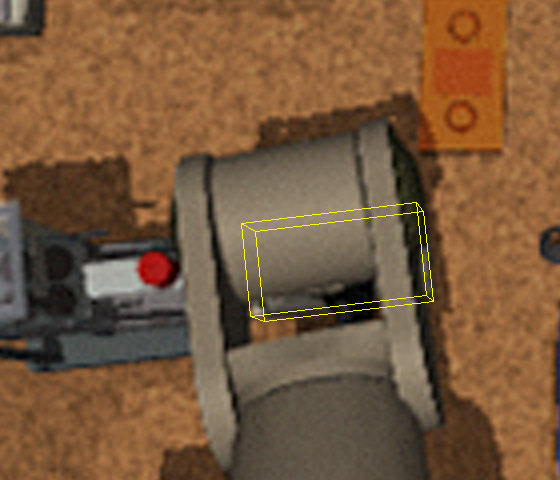

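>>> send_rows(
  rows=[
    [0,0,0.012,0,0,0],
    [0,0,0.015,0,0,0],
    [0,0,0.015,0,0,0],
    [0,0,0.015,0,0,0],
    [0,0,0.013,0,0,0],
    [0,0,0.01,0,0,0],
    [0,0,0.008,0,0,0],
    [0,0,0.006,0,0,0],
    [0,0,0.003,0,0,0],
    [0,0,0,0,0,0],
  ],
)

```text
time: 19.4
ee_pos: [0.5177, 0.2368, -0.0076]
tcp_rot: [3.142, 0.0, 0.141]
wrist_force: [0.0, 1.4, -2.4]
width: 0.0633
```

Run:
```python
from h import *
st(); c=cap("scene"); s=sensors.sense(); e=s["ee_pos"]; y=s["tcp_rot"][2]+np.pi/2
p=(e[0]+.0145*np.cos(y),e[1]+.0145*np.sin(y),y); print(p)
overlay(c,"tub",p,e[2]+.01,(260,80,430,220),4,"s13")
```

```text
19.4 [ 0.5177  0.2368 -0.0076] [3.1416 0.0002 0.1411] F [ 0.005   1.4301 -2.4025] w 0.0633 j [ 0.221   0.6347  1.5101 -0.      0.997   0.0799]
(np.float64(0.5158823990724595), np.float64(0.2511959809593145), np.float64(1.7120121156601642))
```

View pics/s13.png

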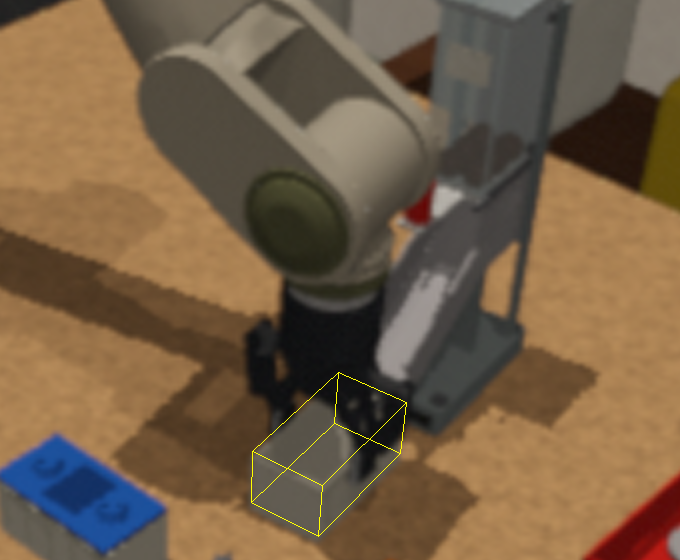

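Run:
```python
from h import *
st(); c=cap("top")
im=cv2.resize(c["image"][160:260,140:300,::-1],None,fx=5,fy=5,interpolation=cv2.INTER_CUBIC)
cv2.imwrite("pics/t14.png",im)
c=cap("scene")
im=cv2.resize(c["image"][60:200,290:430,::-1],None,fx=4,fy=4,interpolation=cv2.INTER_CUBIC)
cv2.imwrite("pics/s14.png",im)
```

```text
19.45 [ 0.5179  0.2368 -0.0072] [-3.1416 -0.0004  0.1412] F [-0.6871  1.2874 -2.8674] w 0.0634 j [ 0.2211  0.6342  1.5097 -0.      0.9972  0.0799]
```

View pics/t14.png

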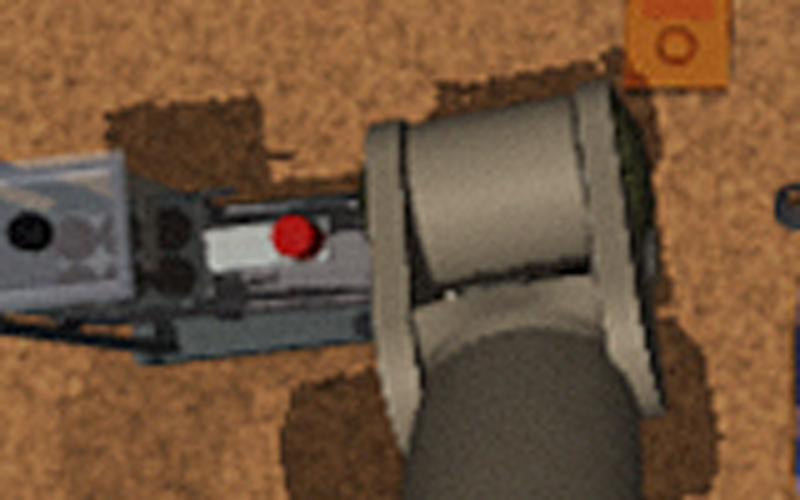

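View pics/s14.png

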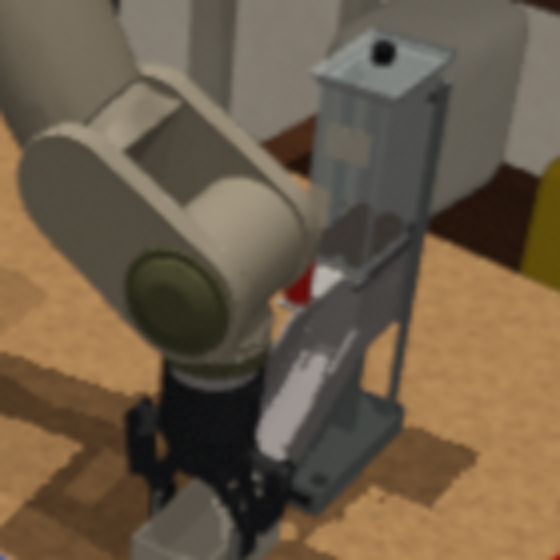

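>>> send_rows(
  rows=[
    [0,0,0.001,0,0,0],
    [0,0,0.001,0,0,0],
    [0,0,0,0,0,0],
    [0,0,0,0,0,0],
    [0,0,0,0,0,0],
    [0,0,0,0,0,0],
    [0,0.005,0,0,0,0],
    [0,0.01,0,0,0,0],
    [0,0.01,0,0,0,0],
    [0,0.005,0,0,0,0],
  ],
  jaw=-1,
)

```text
time: 20.55
ee_pos: [0.5222, 0.2057, -0.0094]
tcp_rot: [3.141, 0.0, 0.14]
wrist_force: [-0.3, -0.2, -0.5]
width: 0.0856
```

>>> send_rows(
  rows=[
    [0,0,0.002,0,0,0],
    [0,0,0.002,0,0,0],
    [0,0,0,0,0,0],
    [0,0,0,0,0,0],
    [0,0,0,0,0,0],
    [0,0,0,0,0,0],
    [0,0,0,0,0,0],
    [0,0,0,0,0,0],
    [0,0,0,0,0,0],
    [0,0,0,0,0,0],
  ],
  jaw=1,
)

```text
time: 21.55
ee_pos: [0.5222, 0.2068, -0.0127]
tcp_rot: [3.141, -0.001, 0.142]
wrist_force: [-0.9, -4.2, 8.8]
width: 0.0633
```

```bash
python3 - <<'E'
from h import *
st(); c=cap("scene"); s=sensors.sense(); e=s["ee_pos"]; y=s["tcp_rot"][2]+np.pi/2
overlay(c,"tub",(.5159,.2512,1.712),0,(260,80,430,220),4,"s15")
E
python3 look.py tub
```

```text
21.55 [ 0.5222  0.2068 -0.0127] [ 3.1407 -0.0007  0.1416] F [-0.8585 -4.1926  8.7743] w 0.0633 j [ 0.1668  0.6323  1.5373 -0.0012  0.9712  0.0258]
tub scene [(0.83, [335.5, 202.2], 511), (0.58, [283.6, 249.6], 198), (0.5, [375.0, 129.1], 3841)]
tub top []
   ['scene'] pose [0.5217 0.2423 1.706 ] cost 0.506
```

View pics/s15.png

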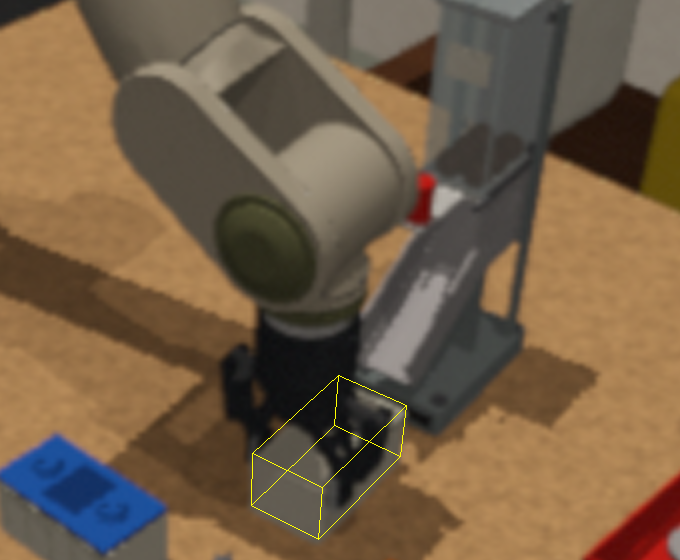

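>>> send_rows(
  rows=[
    [0,-0.001,-0.0005,0,0,0],
    [0,-0.003,-0.0005,0,0,0],
    [0,-0.004,0,0,0,0],
    [0,-0.004,0,0,0,0],
    [0,-0.004,0,0,0,0],
    [0,-0.004,0,0,0,0],
    [0,-0.004,0,0,0,0],
    [0,-0.003,0,0,0,0],
    [0,-0.002,0,0,0,0],
    [0,0,0,0,0,0],
  ],
)

```text
time: 22.8
ee_pos: [0.5177, 0.2361, -0.0125]
tcp_rot: [-3.142, 0.0, 0.142]
wrist_force: [0.1, 0.1, -2.3]
width: 0.0633
```

Run:
```python
from h import *
st(); c=cap("scene"); s=sensors.sense(); e=s["ee_pos"]
d=np.array([np.cos(1.712),np.sin(1.712)]); p=np.array([.5159,.2512])+d*.029; print(p)
overlay(c,"tub",(*p,1.712),0,(260,80,430,220),4,"s16")
```

```text
22.8 [ 0.5177  0.2361 -0.0125] [-3.1415  0.0003  0.1416] F [ 0.1354  0.0635 -2.2958] w 0.0633 j [0.2198 0.6415 1.5149 0.0001 0.9855 0.0781]
[0.5118 0.2799]
```

View pics/s16.png

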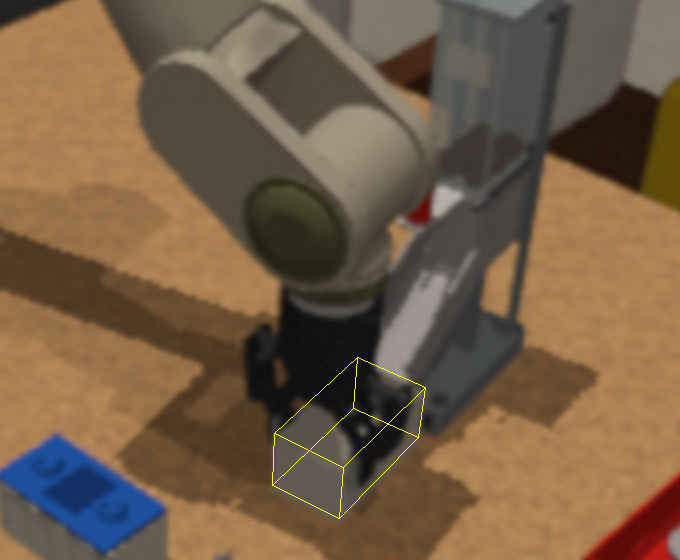

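Run:
```python
from h import *
c=cap("scene")
for z in (.1,.12,.14,.16,.18,.2,.22,.24,.26,.28): print(z,((proj(c,[.5177,.2361,z])[0]+.5-[260,80])*4).round(0))
```

```text
0.1 [322. 393.]
0.12 [324. 372.]
0.14 [325. 351.]
0.16 [327. 329.]
0.18 [328. 306.]
0.2 [330. 284.]
0.22 [331. 260.]
0.24 [333. 236.]
0.26 [335. 211.]
0.28 [336. 186.]
```

>>> send_rows(
  rows=[
    [0,0,0,0,0,0],
    [0,0,0,0,0,0],
    [0,0,0,0,0,0],
    [0,0,0,0,0,0],
    [0,0,0,0,0,0],
    [0,0,-0.005,0,0,0],
    [0,0,-0.015,0,0,0],
    [0,0,-0.02,0,0,0],
    [0,0,-0.025,0,0,0],
    [0,0,-0.025,0,0,0],
  ],
  jaw=-1,
)

```text
time: 23.9
ee_pos: [0.5178, 0.2358, 0.0789]
tcp_rot: [-3.142, 0.0, 0.141]
wrist_force: [-0.1, 0.6, -0.1]
width: 0.0856
```

>>> send_rows(
  rows=[
    [0,0,-0.018,0,0,0],
    [0,0,-0.02,0,0,0],
    [0,0,-0.02,0,0,0],
    [0,0,-0.02,0,0,0],
    [0,0,-0.02,0,0,0],
    [0,0,-0.02,0,0,0],
    [0,0,-0.02,0,0,0],
    [0,0,-0.02,0,0,0],
    [0,0,-0.02,0,0,0],
    [0,0,-0.005,0,0,0],
  ],
)

```text
time: 24.9
ee_pos: [0.5184, 0.236, 0.2631]
tcp_rot: [-3.141, -0.004, 0.141]
wrist_force: [0.2, -0.2, -0.3]
width: 0.0853
```

Run:
```python
from h import *
st(); cap("scene","s17"); cap("top","t17")
plan(.5015,.3486,.262,.142,10)
```

```text
24.9 [0.5184 0.236  0.2631] [-3.1412 -0.0041  0.1413] F [ 0.168  -0.1733 -0.2845] w 0.0853 j [0.2194 0.3773 1.1094 0.0001 1.6508 0.078 ]
[0.     0.0114 0.0001 0.     0.01   0.    ]
[[-0.0, -0.0114, -0.0001, -0.0, -0.01, -0.0], [-0.0, -0.0114, -0.0001, -0.0, -0.01, -0.0], [-0.0, -0.0114, -0.0001, -0.0, -0.01, -0.0], [-0.0, -0.0114, -0.0001, -0.0, -0.01, -0.0], [-0.0, -0.0114, -0.0001, -0.0, -0.01, -0.0], [-0.0, -0.0114, -0.0001, -0.0, -0.01, -0.0], [-0.0, -0.0114, -0.0001, -0.0, -0.01, -0.0], [-0.0, -0.0114, -0.0001, -0.0, -0.01, -0.0], [-0.0, -0.0114, -0.0001, -0.0, -0.01, -0.0], [-0.0, -0.0114, -0.0001, -0.0, -0.01, -0.0]]
```

View pics/s17.png

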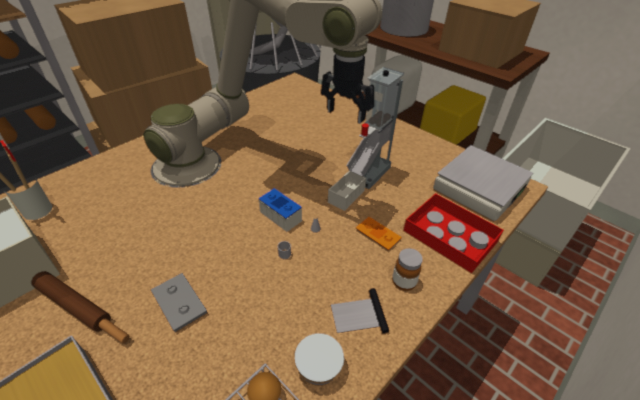

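>>> send_rows(
  rows=[
    [0,-0.008,0,0,0,0],
    [0,-0.012,0,0,0,0],
    [0,-0.013,0,0,0,0],
    [0,-0.013,0,0,0,0],
    [0,-0.013,0,0,0,0],
    [0,-0.013,0,0,0,0],
    [0,-0.013,0,0,0,0],
    [0,-0.012,0,0,0,0],
    [0,-0.01,0,0,0,0],
    [0,-0.006,0,0,0,0],
  ],
)

```text
time: 26.0
ee_pos: [0.5018, 0.3487, 0.2605]
tcp_rot: [-3.142, 0.0, 0.142]
wrist_force: [-0.2, 0.1, 1.1]
width: 0.0853
```

```bash
python3 - <<'E'
from h import *
st(); c=cap("scene"); im=cv2.resize(c["image"][20:200,300:440,::-1],None,fx=3.3,fy=3.3,interpolation=cv2.INTER_CUBIC); cv2.imwrite("pics/s18.png",im)
c=cap("top"); im=cv2.resize(c["image"][160:260,120:280,::-1],None,fx=5,fy=5,interpolation=cv2.INTER_CUBIC); cv2.imwrite("pics/t18.png",im)
plan(.5015,.3486,.173,.142,10)
E
python3 look.py tub
```

```text
26.0 [0.5018 0.3487 0.2605] [-3.1416  0.0001  0.1418] F [-0.2325  0.1011  1.0979] w 0.0853 j [0.4137 0.4603 0.983  0.     1.6983 0.2719]
[0.     0.     0.0087 0.     0.     0.    ]
[[-0.0, -0.0, 0.0087, 0.0, 0.0, -0.0], [-0.0, -0.0, 0.0087, 0.0, 0.0, -0.0], [-0.0, -0.0, 0.0087, 0.0, 0.0, -0.0], [-0.0, -0.0, 0.0087, 0.0, 0.0, -0.0], [-0.0, -0.0, 0.0087, 0.0, 0.0, -0.0], [-0.0, -0.0, 0.0087, 0.0, 0.0, -0.0], [-0.0, -0.0, 0.0087, 0.0, 0.0, -0.0], [-0.0, -0.0, 0.0087, 0.0, 0.0, -0.0], [-0.0, -0.0, 0.0087, 0.0, 0.0, -0.0], [-0.0, -0.0, 0.0087, 0.0, 0.0, -0.0]]
tub scene [(0.84, [345.9, 189.5], 904)]
tub top [(0.66, [171.7, 217.5], 641), (0.57, [237.8, 207.2], 917)]
   ['scene', 'top'] pose [0.4303 0.4814 3.1524] cost 0.852
   ['scene'] pose [0.5163 0.2725 1.723 ] cost 0.087
   ['top'] pose [0.4303 0.4814 3.1524] cost 0.705
```

View pics/s18.png

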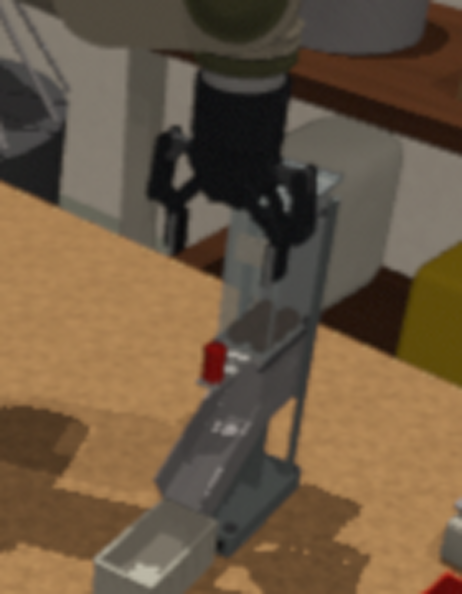

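View pics/t18.png

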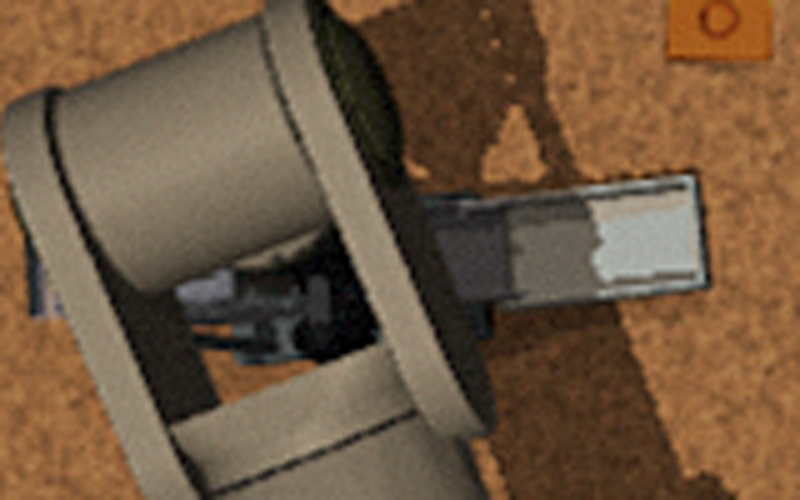

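Run:
```python
from h import *
c=cap("top")
a=ray(c,(258.0,194.6),.054); b=ray(c,(261.2,217.2),.054); print(a,b,np.linalg.norm(a-b)); m=(a+b)/2
yaw=np.arctan2(*(a-b)[:2][::-1]); print(yaw)
R=np.array([[np.cos(1.713),np.sin(1.713)],[-np.sin(1.713),np.cos(1.713)]])
print(R@(m[:2]-[.5106,.2852]), R@(np.array([.5163,.2725])-[.5106,.2852]))
```

```text
[0.5529 0.2228 0.054 ] [0.4867 0.2109 0.054 ] 0.06725876249298209
0.1779256151087571
[-0.0689  0.0006] [-0.0134 -0.0038]
```

>>> send_rows(
  rows=[
    [0,0,0.006,0,0,0],
    [0,0,0.01,0,0,0],
    [0,0,0.012,0,0,0],
    [0,0,0.012,0,0,0],
    [0,0,0.012,0,0,0],
    [0,0,0.012,0,0,0],
    [0,0,0.01,0,0,0],
    [0,0,0.008,0,0,0],
    [0,0,0.006,0,0,0],
    [0,0,0.002,0,0,0],
  ],
)

```text
time: 27.35
ee_pos: [0.5019, 0.3476, 0.17]
tcp_rot: [3.141, 0.001, 0.141]
wrist_force: [-0.3, 0.0, 0.0]
width: 0.0852
```

Run:
```python
from h import *
st(); c=cap("scene"); im=cv2.resize(c["image"][20:200,300:440,::-1],None,fx=3.3,fy=3.3,interpolation=cv2.INTER_CUBIC); cv2.imwrite("pics/s19.png",im)
```

```text
27.35 [0.5019 0.3476 0.17  ] [3.1414 0.0006 0.1412] F [-0.291   0.0225  0.006 ] w 0.0852 j [ 0.4121  0.5058  1.1628 -0.      1.4737  0.2709]
```

View pics/s19.png

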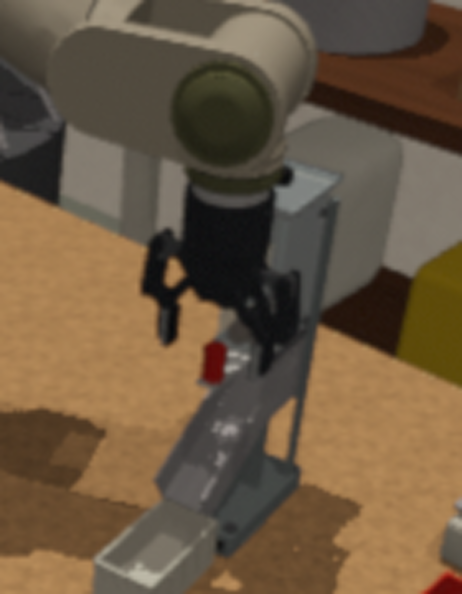

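>>> send_rows(
  rows=[
    [0,0,0.003,0,0,0],
    [0,0,0.002,0,0,0],
    [0,0,0,0,0,0],
    [0,0,0,0,0,0],
    [0,0,0,0,0,0],
    [0,0,0,0,0,0],
    [0,0,0,0,0,0],
    [0,0,0,0,0,0],
    [0,0,0,0,0,0],
    [0,0,0,0,0,0],
  ],
  jaw=1,
  force=40,
)

```text
time: 28.4
ee_pos: [0.4999, 0.3474, 0.1661]
tcp_rot: [3.141, 0.004, 0.142]
wrist_force: [-9.4, -2.6, 5.4]
width: 0.0207
```

Run:
```python
from h import *
st(); c=cap("scene"); im=cv2.resize(c["image"][20:200,300:440,::-1],None,fx=3.3,fy=3.3,interpolation=cv2.INTER_CUBIC); cv2.imwrite("pics/s20.png",im)
```

```text
28.4 [0.4999 0.3474 0.1661] [3.1411 0.0042 0.142 ] F [-9.3983 -2.6303  5.3951] w 0.0207 j [0.4128 0.5072 1.1719 0.0006 1.4667 0.2707]
```

View pics/s20.png

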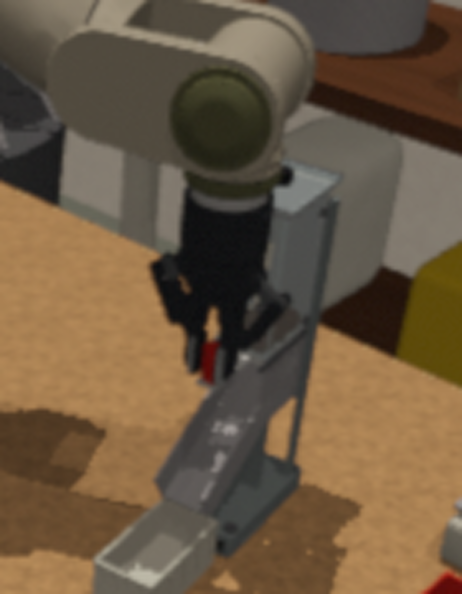

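>>> send_rows(
  rows=[
    [-0.002,0.004,0,0,0,0],
    [0,0.008,0,0,0,0],
    [0,0.009,0,0,0,0],
    [0,0.009,0,0,0,0],
    [0,0.009,0,0,0,0],
    [0,0.009,0,0,0,0],
    [0,0.009,0,0,0,0],
    [0,0.009,0,0,0,0],
    [0,0.008,0,0,0,0],
    [0,0.005,0,0,0,0],
  ],
)

```text
time: 29.45
ee_pos: [0.5105, 0.2699, 0.1661]
tcp_rot: [-3.137, 0.001, 0.141]
wrist_force: [-6.0, 26.8, 2.4]
width: 0.0204
```

Run:
```python
from h import *
st(); c=cap("scene"); im=cv2.resize(c["image"][20:200,300:440,::-1],None,fx=3.3,fy=3.3,interpolation=cv2.INTER_CUBIC); cv2.imwrite("pics/s21.png",im)
```

```text
29.45 [0.5105 0.2699 0.1661] [-3.137   0.0006  0.141 ] F [-5.9824 26.8156  2.3641] w 0.0204 j [0.279  0.4501 1.2712 0.0047 1.4202 0.1374]
```

View pics/s21.png

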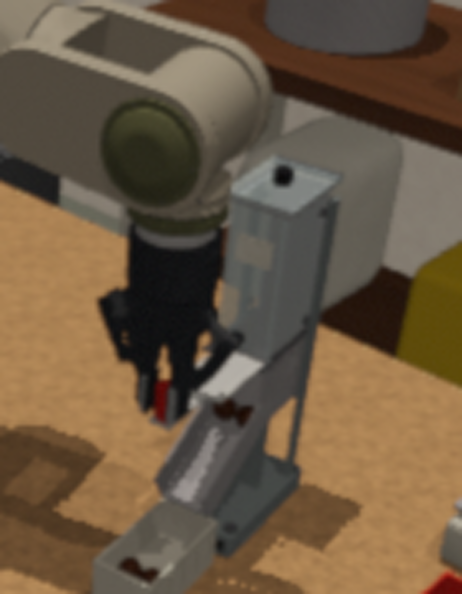

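>>> send_rows(
  rows=[
    [0,-0.0005,0,0,0,0],
    [0,0,0,0,0,0],
    [0,0,0,0,0,0],
    [0,0,0,0,0,0],
    [0,0,0,0,0,0],
    [0,0,0,0,0,0],
    [0,0,0,0,0,0],
    [0,0,0,0,0,0],
    [0,0,0,0,0,0],
    [0,0,0,0,0,0],
  ],
)

```text
time: 30.5
ee_pos: [0.5104, 0.2701, 0.166]
tcp_rot: [-3.139, 0.001, 0.142]
wrist_force: [-5.1, 6.7, 4.5]
width: 0.02
```

>>> send_rows(
  rows=[
    [0,0,0,0,0,0],
    [0,0,0,0,0,0],
    [0,0,0,0,0,0],
    [0,0,0,0,0,0],
    [0,0,0,0,0,0],
    [0,0,0,0,0,0],
    [0,0,0,0,0,0],
    [0,0,0,0,0,0],
    [0,0,0,0,0,0],
    [0,0,0,0,0,0],
  ],
)

```text
time: 31.5
ee_pos: [0.5104, 0.2701, 0.166]
tcp_rot: [-3.139, 0.001, 0.142]
wrist_force: [-4.9, 7.0, 5.6]
width: 0.0207
```

Run:
```python
from h import *
st(); c=cap("scene"); im=cv2.resize(c["image"][60:220,300:440,::-1],None,fx=3.7,fy=3.7,interpolation=cv2.INTER_CUBIC); cv2.imwrite("pics/s22.png",im)
```

```text
31.5 [0.5104 0.2701 0.166 ] [-3.1394  0.0006  0.1415] F [-4.8693  6.9915  5.6273] w 0.0207 j [0.2807 0.4507 1.2704 0.0023 1.4208 0.1388]
```

View pics/s22.png

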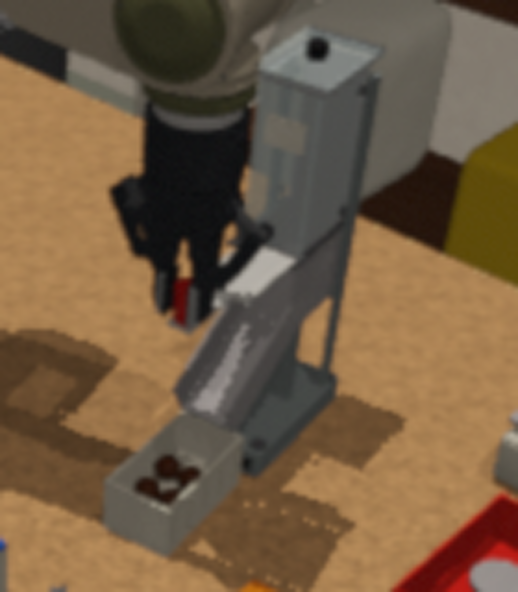

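>>> send_rows(
  rows=[
    [0,-0.005,0,0,0,0],
    [0,-0.008,0,0,0,0],
    [0,-0.009,0,0,0,0],
    [0,-0.009,0,0,0,0],
    [0,-0.009,0,0,0,0],
    [0,-0.009,0,0,0,0],
    [0,-0.009,0,0,0,0],
    [0,-0.009,0,0,0,0],
    [0,-0.008,0,0,0,0],
    [0,-0.005,0,0,0,0],
  ],
)

```text
time: 32.55
ee_pos: [0.4999, 0.3477, 0.166]
tcp_rot: [3.14, 0.0, 0.141]
wrist_force: [-1.0, -21.0, 5.8]
width: 0.0211
```

Run:
```python
from h import *
st(); c=cap("scene"); im=cv2.resize(c["image"][60:220,300:440,::-1],None,fx=3.7,fy=3.7,interpolation=cv2.INTER_CUBIC); cv2.imwrite("pics/s23.png",im)
c=cap("top"); im=cv2.resize(c["image"][160:260,120:280,::-1],None,fx=5,fy=5,interpolation=cv2.INTER_CUBIC); cv2.imwrite("pics/t23.png",im)
```

```text
32.55 [0.4999 0.3477 0.166 ] [3.1395 0.0003 0.1407] F [ -0.9583 -21.01     5.7899] w 0.0211 j [ 0.4145  0.506   1.1741 -0.0019  1.4623  0.2739]
```

View pics/s23.png

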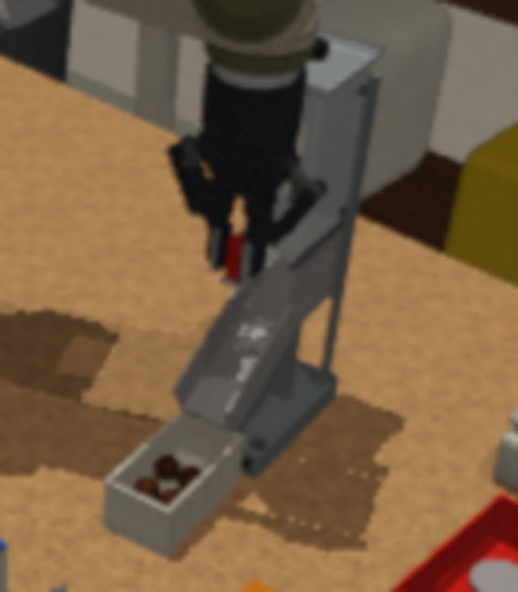

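View pics/t23.png

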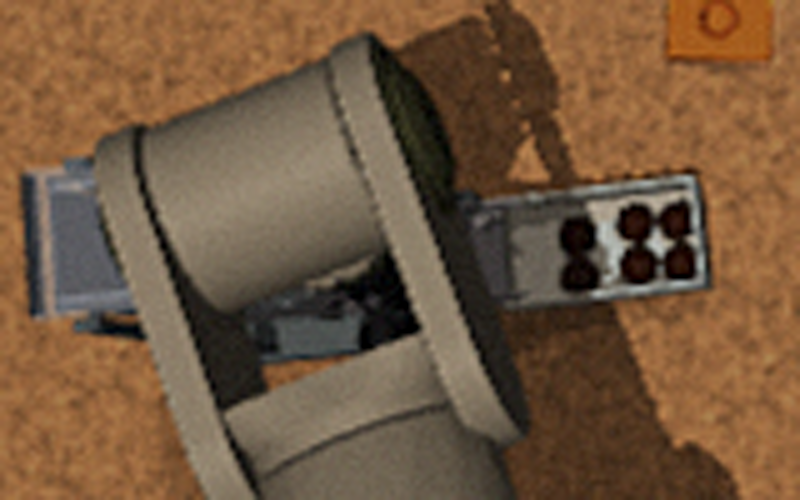

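>>> send_rows(
  rows=[
    [0,0,0,0,0,0],
    [0,0,0,0,0,0],
    [0,0,0,0,0,0],
    [0,0,0,0,0,0],
    [0,0,0,0,0,0],
    [0,0,0,0,0,0],
    [0,0,-0.015,0,0,0],
    [0,0,-0.025,0,0,0],
    [0,0,-0.025,0,0,0],
    [0,0,-0.025,0,0,0],
  ],
  jaw=-1,
)

```text
time: 33.65
ee_pos: [0.4997, 0.3489, 0.2566]
tcp_rot: [3.142, 0.0, 0.141]
wrist_force: [-0.4, 0.6, -0.0]
width: 0.0852
```

Run:
```python
from h import *
st(); plan(.5177,.2361,.2,.1416,10)
```

```text
33.65 [0.4997 0.3489 0.2566] [3.1416 0.     0.1414] F [-0.4433  0.5725 -0.0185] w 0.0852 j [ 0.4155  0.4584  0.997  -0.      1.6862  0.2741]
[0.0002 0.0114 0.0057 0.     0.     0.    ]
[[0.0002, 0.0114, 0.0057, 0.0, 0.0, -0.0], [0.0002, 0.0114, 0.0057, 0.0, 0.0, -0.0], [0.0002, 0.0114, 0.0057, 0.0, 0.0, -0.0], [0.0002, 0.0114, 0.0057, 0.0, 0.0, -0.0], [0.0002, 0.0114, 0.0057, 0.0, 0.0, -0.0], [0.0002, 0.0114, 0.0057, 0.0, 0.0, -0.0], [0.0002, 0.0114, 0.0057, 0.0, 0.0, -0.0], [0.0002, 0.0114, 0.0057, 0.0, 0.0, -0.0], [0.0002, 0.0114, 0.0057, 0.0, 0.0, -0.0], [0.0002, 0.0114, 0.0057, 0.0, 0.0, -0.0]]
```

>>> send_rows(
  rows=[
    [0.0002,0.009,0,0,0,0],
    [0.0002,0.0125,0,0,0,0],
    [0.0002,0.0125,0,0,0,0],
    [0.0002,0.0125,0,0,0,0],
    [0.0002,0.0125,0.01,0,0,0],
    [0.0002,0.0125,0.02,0,0,0],
    [0.0002,0.0125,0.02,0,0,0],
    [0.0002,0.012,0.02,0,0,0],
    [0.0002,0.01,0.02,0,0,0],
    [0.0002,0.008,0.02,0,0,0],
  ],
)

```text
time: 34.65
ee_pos: [0.5176, 0.2347, 0.1443]
tcp_rot: [3.141, 0.001, 0.14]
wrist_force: [0.8, -0.2, -0.3]
width: 0.0852
```

>>> send_rows(
  rows=[
    [0,0,0.02,0,0,0],
    [0,0,0.02,0,0,0],
    [0,0,0.02,0,0,0],
    [0,0,0.02,0,0,0],
    [0,0,0.02,0,0,0],
    [0,0,0.02,0,0,0],
    [0,0,0.017,0,0,0],
    [0,0,0.012,0,0,0],
    [0,0,0.007,0,0,0],
    [0,0,0.003,0,0,0],
  ],
)

```text
time: 35.65
ee_pos: [0.5177, 0.236, -0.0138]
tcp_rot: [3.142, 0.001, 0.141]
wrist_force: [0.2, 0.2, 0.8]
width: 0.0853
```

Run:
```python
from h import *
st(); c=cap("scene"); im=cv2.resize(c["image"][60:220,280:440,::-1],None,fx=3.7,fy=3.7,interpolation=cv2.INTER_CUBIC); cv2.imwrite("pics/s24.png",im)
```

```text
35.65 [ 0.5177  0.236  -0.0138] [3.1415 0.0007 0.141 ] F [0.2334 0.1675 0.8243] w 0.0853 j [0.2196 0.6435 1.5158 0.     0.9829 0.0786]
```

View pics/s24.png

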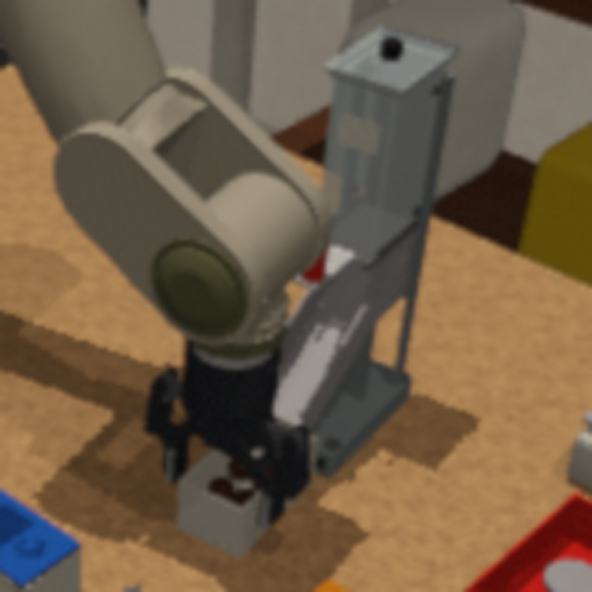

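>>> send_rows(
  rows=[
    [0,0,0.001,0,0,0],
    [0,0,0,0,0,0],
    [0,0,0,0,0,0],
    [0,0,0,0,0,0],
    [0,0,0,0,0,0],
    [0,0,0,0,0,0],
    [0,0,0,0,0,0],
    [0,0,0,0,0,0],
    [0,0,0,0,0,0],
    [0,0,0,0,0,0],
  ],
  jaw=1,
  force=30,
)

```text
time: 36.7
ee_pos: [0.5181, 0.2363, -0.0138]
tcp_rot: [-3.142, -0.001, 0.141]
wrist_force: [0.0, -0.3, 5.6]
width: 0.0631
```

>>> send_rows(
  rows=[
    [0,0.001,-0.0005,0,0,0],
    [0,0.004,-0.0005,0,0,0],
    [0,0.007,0,0,0,0],
    [0,0.008,0,0,0,0],
    [0,0.008,0,0,0,0],
    [0,0.008,0,0,0,0],
    [0,0.008,0,0,0,0],
    [0,0.008,0,0,0,0],
    [0,0.005,0,0,0,0],
    [0,0.002,0,0,0,0],
  ],
)

```text
time: 37.7
ee_pos: [0.5263, 0.1773, -0.0134]
tcp_rot: [3.142, 0.0, 0.141]
wrist_force: [0.5, -1.2, -2.9]
width: 0.0633
```

>>> send_rows(
  rows=[
    [0,0,0,0,0,0],
    [0,0,0,0,0,0],
    [0,0,0,0,0,0],
    [0,0,0,0,0,0],
    [0,0,0,0,0,0],
    [0,0,-0.015,0,0,0],
    [0,0,-0.025,0,0,0],
    [0,0,-0.03,0,0,0],
    [0,0,-0.04,0,0,0],
    [0,0,-0.04,0,0,0],
  ],
  jaw=-1,
)

```text
time: 38.7
ee_pos: [0.5257, 0.1779, 0.138]
tcp_rot: [-3.142, 0.001, 0.141]
wrist_force: [-0.8, 0.7, 0.3]
width: 0.0856
```

```bash
python3 - <<'E'
from h import *
st(); c=cap("scene","s25"); cap("top","t25")
E
python3 look.py tub lid
```

```text
38.7 [0.5257 0.1779 0.138 ] [-3.1415  0.0007  0.1413] F [-0.8483  0.6746  0.2756] w 0.0856 j [ 0.113   0.4375  1.3796  0.      1.3252 -0.0283]
tub scene [(0.76, [338.7, 203.2], 859), (0.29, [284.9, 248.5], 204)]
tub top [(0.74, [248.3, 213.7], 110)]
   ['scene', 'top'] pose [0.525  0.2109 1.7417] cost 0.533
   ['scene'] pose [0.5257 0.2112 1.7202] cost 0.21
   ['top'] pose [0.4471 0.2464 2.8447] cost 0.782
lid scene [(0.8, [378.4, 231.2], 767)]
lid top [(0.92, [262.5, 149.0], 739), (0.57, [342.9, 196.0], 16)]
   ['scene', 'top'] pose [0.6922 0.2129 0.0181] cost 0.122
   ['scene'] pose [0.692  0.2114 3.1497] cost 0.085
   ['top'] pose [0.6966 0.214  0.0109] cost 0.146
```

View pics/s25.png

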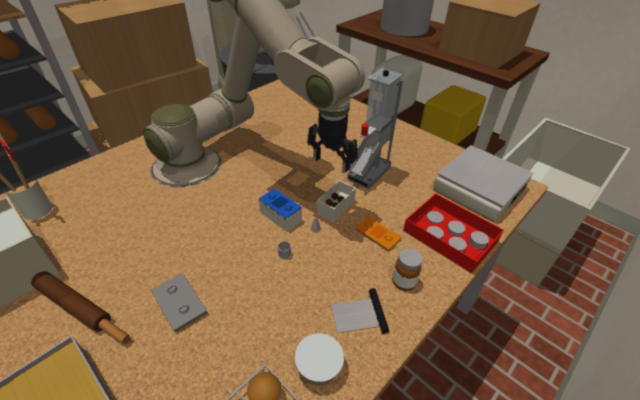

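View pics/t25.png

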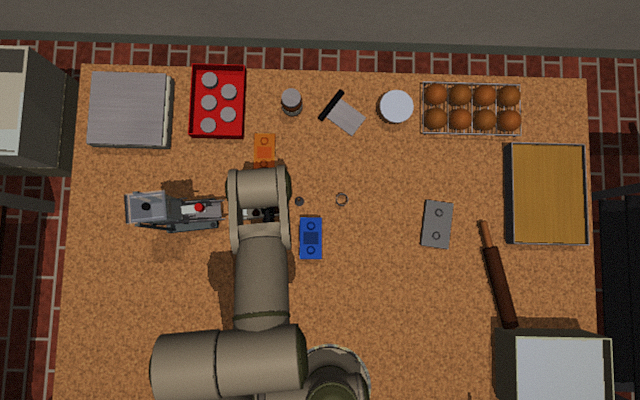

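Run:
```python
from h import *
plan(.691,.212,.14,-1.556,20)
```

```text
[0.0084 0.0084 0.0003 0.01   0.01   4.86  ]
[[0.0084, -0.0005, -0.0003, 0.01, 0.01, 4.86], [0.0084, -0.0012, -0.0003, 0.01, 0.01, 4.86], [0.0082, -0.0019, -0.0003, 0.01, 0.01, 4.86], [0.008, -0.0026, -0.0003, 0.01, 0.01, 4.86], [0.0078, -0.0033, -0.0003, 0.01, 0.01, 4.86], [0.0075, -0.004, -0.0003, 0.01, 0.01, 4.86], [0.0071, -0.0046, -0.0002, 0.01, 0.01, 4.86], [0.0067, -0.0052, -0.0002, 0.01, 0.01, 4.86], [0.0062, -0.0057, -0.0002, 0.01, 0.01, 4.86], [0.0057, -0.0062, -0.0002, 0.01, 0.01, 4.86]]
[[0.0052, -0.0067, -0.0002, 0.01, 0.01, 4.86], [0.0046, -0.0071, -0.0002, 0.01, 0.01, 4.86], [0.004, -0.0075, -0.0002, 0.01, 0.01, 4.86], [0.0033, -0.0078, -0.0002, 0.01, 0.01, 4.86], [0.0027, -0.008, -0.0002, 0.01, 0.01, 4.86], [0.002, -0.0082, -0.0002, 0.01, 0.01, 4.86], [0.0013, -0.0084, -0.0002, 0.01, 0.01, 4.86], [0.0006, -0.0084, -0.0002, 0.01, 0.01, 4.86], [-0.0002, -0.0084, -0.0002, 0.01, 0.01, 4.86], [-0.0009, -0.0084, -0.0002, 0.01, 0.01, 4.86]]
```

>>> send_rows(
  rows=[
    [0.0084,-0.0005,0,0,0,4.86],
    [0.0084,-0.0012,0,0,0,4.86],
    [0.0082,-0.0019,0,0,0,4.86],
    [0.008,-0.0026,0,0,0,4.86],
    [0.0078,-0.0033,0,0,0,4.86],
    [0.0075,-0.004,0,0,0,4.86],
    [0.0071,-0.0046,0,0,0,4.86],
    [0.0067,-0.0052,0,0,0,4.86],
    [0.0062,-0.0057,0,0,0,4.86],
    [0.0057,-0.0062,0,0,0,4.86],
  ],
)

```text
time: 40.1
ee_pos: [0.6089, 0.195, 0.1354]
tcp_rot: [3.14, 0.001, -0.711]
wrist_force: [-0.3, -0.3, 0.2]
width: 0.0853
```

>>> send_rows(
  rows=[
    [0.0052,-0.0067,0,0,0,4.86],
    [0.0046,-0.0071,0,0,0,4.86],
    [0.004,-0.0075,0,0,0,4.86],
    [0.0033,-0.0078,0,0,0,4.86],
    [0.0027,-0.008,0,0,0,4.86],
    [0.002,-0.0082,0,0,0,4.86],
    [0.0013,-0.0084,0,0,0,4.86],
    [0.0006,-0.0084,0,0,0,4.86],
    [-0.0002,-0.0084,0,0,0,4.86],
    [-0.0009,-0.0084,0,0,0,4.86],
  ],
)

```text
time: 41.1
ee_pos: [0.6917, 0.2121, 0.1351]
tcp_rot: [3.139, -0.0, -1.559]
wrist_force: [-0.2, 0.2, 0.2]
width: 0.0857
```

```bash
python3 - <<'E'
from h import *
st(); c=cap("scene"); im=cv2.resize(c["image"][110:270,300:460,::-1],None,fx=3.7,fy=3.7,interpolation=cv2.INTER_CUBIC); cv2.imwrite("pics/s26.png",im)
cap("top","t26")
E
python3 look.py tub lid old1 base
```

```text
41.1 [0.6917 0.2121 0.1351] [ 3.1393 -0.0003 -1.5588] F [-0.1852  0.2085  0.2067] w 0.0857 j [0.1343 0.7406 0.8166 0.     1.5868 1.6931]
tub scene [(0.7, [178.7, 302.4], 1825), (0.59, [340.6, 202.4], 776)]
tub top [(0.61, [278.0, 202.3], 30)]
   ['scene', 'top'] pose [0.5234 0.2153 1.5972] cost 0.958
   ['scene'] pose [ 0.4952 -0.3195  0.0256] cost 0.189
   ['top'] pose [0.5234 0.2153 1.5972] cost 0.917
lid scene [(0.61, [379.7, 233.1], 725)]
lid top []
   ['scene'] pose [0.6922 0.2108 0.0093] cost 0.099
old1 scene [(0.73, [280.9, 208.0], 1198)]
old1 top [(0.64, [307.3, 235.7], 931)]
   ['scene', 'top'] pose [0.4317 0.0648 0.0245] cost 0.076
   ['scene'] pose [0.435  0.0621 3.1485] cost 0.058
   ['top'] pose [0.4305 0.0652 3.17  ] cost 0.066
base scene [(0.84, [177.6, 302.7], 1772)]
base top [(0.64, [437.0, 220.3], 1299), (0.57, [195.5, 207.9], 214)]
   ['scene', 'top'] pose [ 0.484  -0.3164  3.018 ] cost 0.089
   ['scene'] pose [ 0.4795 -0.316   3.0184] cost 0.095
   ['top'] pose [ 0.4843 -0.3162  3.0209] cost 0.077
```

View pics/s26.png

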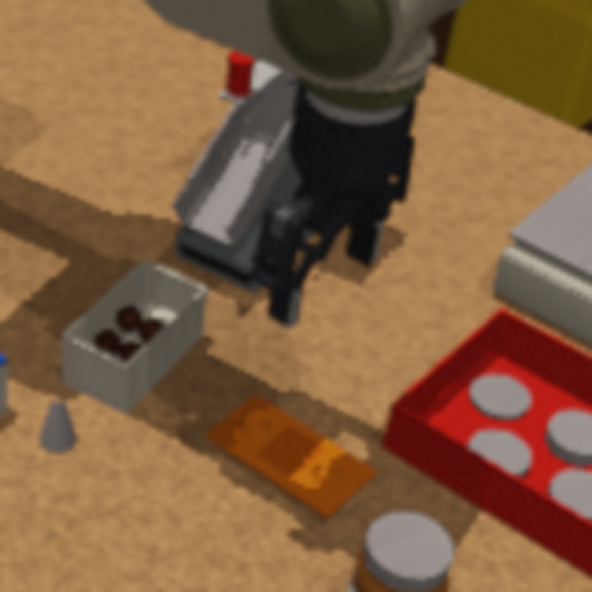

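View pics/t26.png

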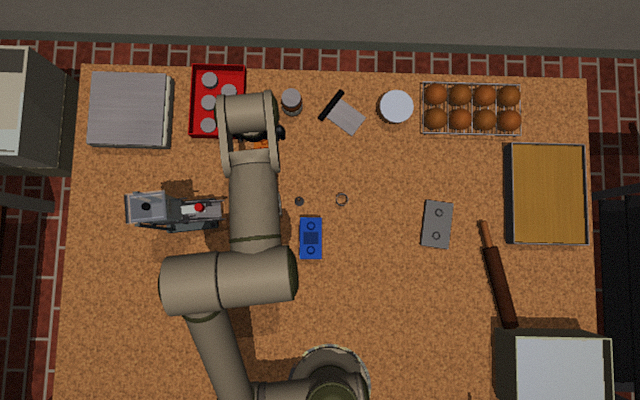

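Run:
```python
from h import *
c=cap("scene"); t=models.trace("scene","tub")
for q in t:
    if q["xy"][0]>300: print(q["xy"],fit("tub",[(c,q["mask"])],(.52,.22,1.71)))
```

```text
[338.4, 204.4] (array([0.5235, 0.2135, 1.6906]), np.float64(0.22629934549331665))
```

>>> send_rows(
  rows=[
    [0,0,0.015,0,0,0],
    [0,0,0.02,0,0,0],
    [0,0,0.02,0,0,0],
    [0,0,0.02,0,0,0],
    [0,0,0.02,0,0,0],
    [0,0,0.02,0,0,0],
    [0,0,0.016,0,0,0],
    [0,0,0.014,0,0,0],
    [0,0,0.01,0,0,0],
    [0,0,0.003,0,0,0],
  ],
)

```text
time: 42.8
ee_pos: [0.6913, 0.212, -0.0225]
tcp_rot: [3.14, -0.0, -1.555]
wrist_force: [-0.1, 0.4, 0.3]
width: 0.0856
```

Run:
```python
from h import *
st(); c=cap("scene"); im=cv2.resize(c["image"][150:270,320:440,::-1],None,fx=4.5,fy=4.5,interpolation=cv2.INTER_CUBIC); cv2.imwrite("pics/s27.png",im)
```

```text
42.8 [ 0.6913  0.212  -0.0225] [ 3.1402 -0.0002 -1.5552] F [-0.0562  0.4043  0.3014] w 0.0856 j [ 0.1343  0.8718  1.0086 -0.      1.2627  1.6896]
```

View pics/s27.png

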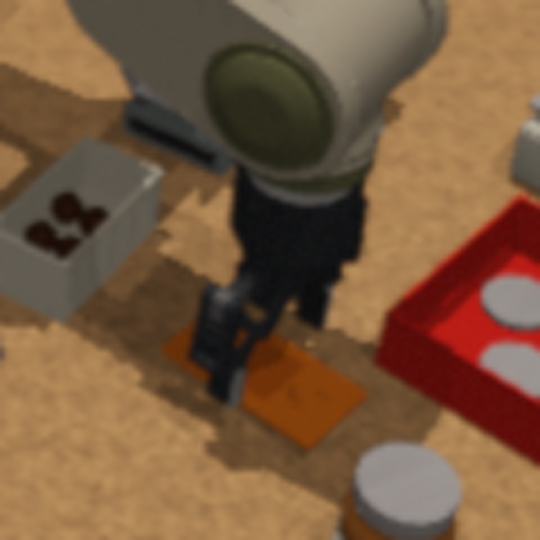

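Run:
```python
from h import *
c=cap("scene")
for z in (0,.01,.02): print(z,((proj(c,[[.691,.1695,z],[.702,.1695,z],[.68,.1695,z]])+.5-[320,150])*4.5).round(0).tolist())
```

```text
0 [[218.0, 418.0], [232.0, 427.0], [205.0, 409.0]]
0.01 [[220.0, 407.0], [234.0, 417.0], [206.0, 398.0]]
0.02 [[222.0, 397.0], [235.0, 406.0], [208.0, 388.0]]
```

>>> send_rows(
  rows=[
    [0,0,0.002,0,0,0],
    [0,0,0.002,0,0,0],
    [0,0,0.002,0,0,0],
    [0,0,0.001,0,0,0],
    [0,0,0,0,0,0],
    [0,0,0,0,0,0],
    [0,0,0,0,0,0],
    [0,0,0,0,0,0],
    [0,0,0,0,0,0],
    [0,0,0,0,0,0],
  ],
)

```text
time: 43.9
ee_pos: [0.6917, 0.2121, -0.0284]
tcp_rot: [-3.142, -0.0, -1.555]
wrist_force: [0.8, 1.2, 0.3]
width: 0.0855
```

>>> send_rows(
  rows=[
    [0,0,0.002,0,0,0],
    [0,0,0.001,0,0,0],
    [0,0,0,0,0,0],
    [0,0,0,0,0,0],
    [0,0,0,0,0,0],
    [0,0,0,0,0,0],
    [0,0,0,0,0,0],
    [0,0,0,0,0,0],
    [0,0,0,0,0,0],
    [0,0,0,0,0,0],
  ],
  jaw=1,
  force=25,
)

```text
time: 44.9
ee_pos: [0.6917, 0.2121, -0.031]
tcp_rot: [-3.141, -0.0, -1.555]
wrist_force: [-2.4, -1.3, 5.3]
width: 0.0627
```

Run:
```python
from h import *
st(); c=cap("scene"); im=cv2.resize(c["image"][150:270,320:440,::-1],None,fx=4.5,fy=4.5,interpolation=cv2.INTER_CUBIC); cv2.imwrite("pics/s28.png",im)
```

```text
44.9 [ 0.6917  0.2121 -0.031 ] [-3.1414 -0.0001 -1.5551] F [-2.4212 -1.286   5.2938] w 0.0627 j [ 0.1344  0.881   1.0149 -0.0001  1.2455  1.6895]
```

View pics/s28.png

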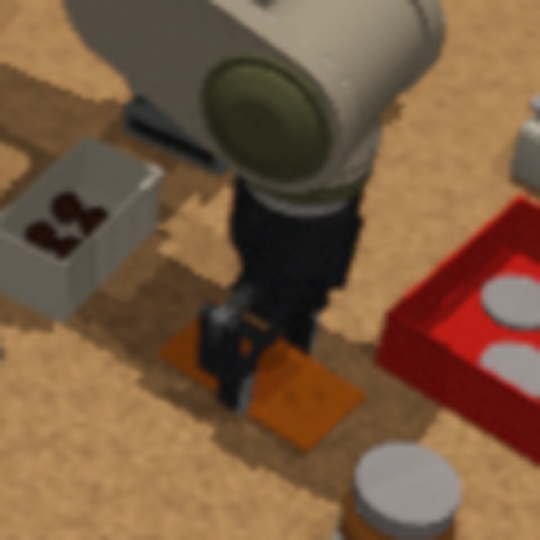

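>>> send_rows(
  rows=[
    [0,0,-0.005,0,0,0],
    [0,0,-0.01,0,0,0],
    [0,0,-0.02,0,0,0],
    [0,0,-0.02,0,0,0],
    [0,0,-0.02,0,0,0],
    [0,0,-0.02,0,0,0],
    [0,0,-0.02,0,0,0],
    [0,0,-0.02,0,0,0],
    [0,0,-0.015,0,0,0],
    [0,0,-0.005,0,0,0],
  ],
)

```text
time: 45.95
ee_pos: [0.6924, 0.2122, 0.1261]
tcp_rot: [-3.138, 0.0, -1.555]
wrist_force: [-0.5, -0.2, -0.8]
width: 0.0627
```

Run:
```python
from h import *
from scipy.optimize import least_squares
st(); c=cap("scene")
im=cv2.resize(c["image"][130:250,300:440,::-1],None,fx=5.5,fy=5.5,interpolation=cv2.INTER_CUBIC); cv2.imwrite("pics/s29.png",im[:600])
pts={(-.06,-.032,0):(128,408),(-.06,-.032,.054):(130,365),(.06,-.032,.054):(208,290),(.06,.032,.054):(150,262),(-.06,.032,.054):(64,338)}
f=lambda p:np.concatenate([proj(c,W(np.array([k]),p[0],p[1],p[2],0))[0]-(300+v[0]/3.7-.4,110+v[1]/3.7-.4) for k,v in pts.items()])
r=least_squares(f,[.52,.22,1.71]); print(r.x,r.fun.round(1))
q=[x for x in models.trace("scene","tub") if 320<x["xy"][0]<360]
for x in q: print(fit("tub",[(c,x["mask"])],(.52,.22,1.71)))
```

```text
45.95 [0.6924 0.2122 0.1261] [-3.1381  0.0005 -1.5552] F [-0.5128 -0.2149 -0.821 ] w 0.0627 j [0.1344 0.7438 0.8359 0.0001 1.5584 1.6895]
[0.5264 0.2166 1.7064] [-0.3  1.8 -0.   0.5  0.7 -0.5 -0.7 -0.9  0.2 -1.1]
(array([0.5255, 0.214 , 1.7107]), np.float64(0.20573627948760986))
```

View pics/s29.png

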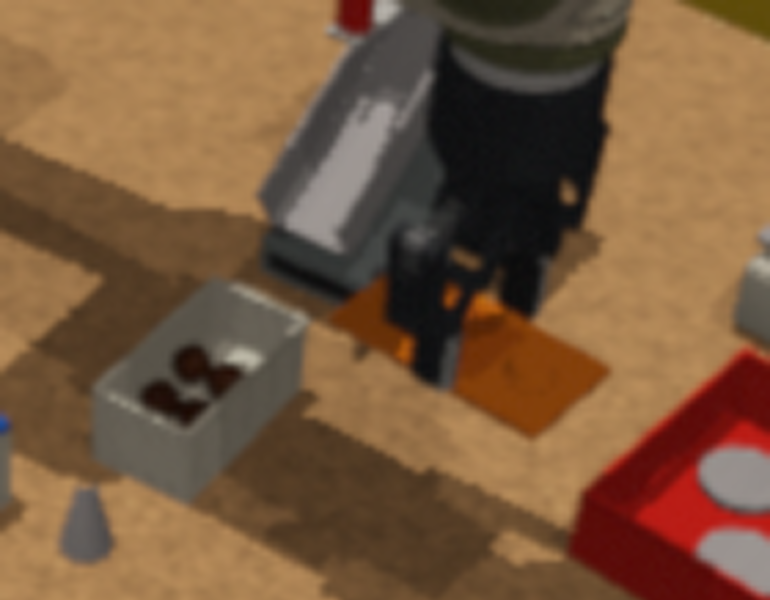

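Run:
```python
from h import *
plan(.5205,.2195,.07,.141,20)
```

```text
[0.0086 0.0086 0.0027 0.     0.     4.86  ]
[[-0.0005, 0.0086, 0.0027, -0.0, -0.0, -4.86], [-0.0012, 0.0085, 0.0027, -0.0, -0.0, -4.86], [-0.0019, 0.0084, 0.0027, -0.0, -0.0, -4.86], [-0.0026, 0.0082, 0.0027, -0.0, -0.0, -4.86], [-0.0033, 0.0079, 0.0027, -0.0, -0.0, -4.86], [-0.004, 0.0076, 0.0027, -0.0, -0.0, -4.86], [-0.0046, 0.0072, 0.0027, -0.0, -0.0, -4.86], [-0.0052, 0.0068, 0.0027, -0.0, -0.0, -4.86], [-0.0058, 0.0064, 0.0027, -0.0, -0.0, -4.86], [-0.0063, 0.0058, 0.0027, -0.0, -0.0, -4.86]]
[[-0.0068, 0.0053, 0.0027, -0.0, -0.0, -4.86], [-0.0072, 0.0047, 0.0027, -0.0, -0.0, -4.86], [-0.0076, 0.0041, 0.0027, -0.0, -0.0, -4.86], [-0.0079, 0.0034, 0.0027, -0.0, -0.0, -4.86], [-0.0081, 0.0027, 0.0027, -0.0, -0.0, -4.86], [-0.0083, 0.002, 0.0027, -0.0, -0.0, -4.86], [-0.0085, 0.0013, 0.0027, -0.0, -0.0, -4.86], [-0.0086, 0.0006, 0.0027, -0.0, -0.0, -4.86], [-0.0086, -0.0001, 0.0027, -0.0, -0.0, -4.86], [-0.0085, -0.0008, 0.0027, -0.0, -0.0, -4.86]]
```

>>> send_rows(
  rows=[
    [-0.0005,0.0086,0.0027,0,0,-4.86],
    [-0.0012,0.0085,0.0027,0,0,-4.86],
    [-0.0019,0.0084,0.0027,0,0,-4.86],
    [-0.0026,0.0082,0.0027,0,0,-4.86],
    [-0.0033,0.0079,0.0027,0,0,-4.86],
    [-0.004,0.0076,0.0027,0,0,-4.86],
    [-0.0046,0.0072,0.0027,0,0,-4.86],
    [-0.0052,0.0068,0.0027,0,0,-4.86],
    [-0.0058,0.0064,0.0027,0,0,-4.86],
    [-0.0063,0.0058,0.0027,0,0,-4.86],
  ],
)

```text
time: 47.05
ee_pos: [0.605, 0.2156, 0.0954]
tcp_rot: [3.14, 0.001, -0.703]
wrist_force: [0.0, -0.4, -1.3]
width: 0.0624
```

>>> send_rows(
  rows=[
    [-0.0068,0.0053,0.0027,0,0,-4.86],
    [-0.0072,0.0047,0.0027,0,0,-4.86],
    [-0.0076,0.0041,0.0027,0,0,-4.86],
    [-0.0079,0.0034,0.0027,0,0,-4.86],
    [-0.0081,0.0027,0.0027,0,0,-4.86],
    [-0.0083,0.002,0.0027,0,0,-4.86],
    [-0.0085,0.0013,0.0027,0,0,-4.86],
    [-0.0086,0.0006,0.0027,0,0,-4.86],
    [-0.0086,-0.0001,0.0027,0,0,-4.86],
    [-0.0085,-0.0008,0.0027,0,0,-4.86],
  ],
)

```text
time: 48.05
ee_pos: [0.5191, 0.2193, 0.0686]
tcp_rot: [3.142, 0.002, 0.145]
wrist_force: [0.1, -0.8, 0.1]
width: 0.063
```

Run:
```python
from h import *
st(); c=cap("scene")
im=cv2.resize(c["image"][130:250,300:420,::-1],None,fx=5,fy=5,interpolation=cv2.INTER_CUBIC); cv2.imwrite("pics/s30.png",im)
plan(.5205,.2195,.033,.141,10)
```

```text
48.05 [0.5191 0.2193 0.0686] [3.1416 0.0018 0.1447] F [ 0.1101 -0.8185  0.1064] w 0.063 j [0.1896 0.5261 1.4492 0.     1.168  0.0449]
[0.0003 0.     0.0035 0.     0.02   0.05  ]
[[0.0003, 0.0, 0.0035, 0.0, 0.02, 0.05], [0.0003, 0.0, 0.0035, 0.0, 0.02, 0.05], [0.0003, 0.0, 0.0035, 0.0, 0.02, 0.05], [0.0003, 0.0, 0.0035, 0.0, 0.02, 0.05], [0.0003, 0.0, 0.0035, 0.0, 0.02, 0.05], [0.0003, 0.0, 0.0035, 0.0, 0.02, 0.05], [0.0003, 0.0, 0.0035, 0.0, 0.02, 0.05], [0.0003, 0.0, 0.0035, 0.0, 0.02, 0.05], [0.0003, 0.0, 0.0035, 0.0, 0.02, 0.05], [0.0003, 0.0, 0.0035, 0.0, 0.02, 0.05]]
```

View pics/s30.png

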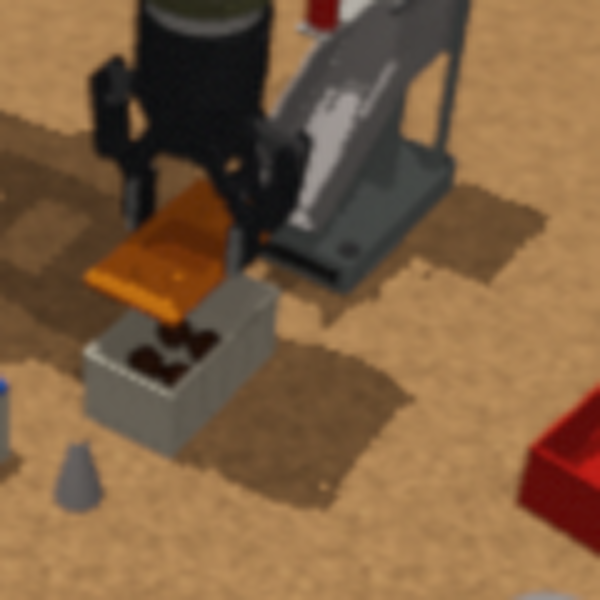

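```bash
cat > cmp.py <<'E'
from h import *
def go(lid,tub,off,zl,zt,k,yaw):
    c=cap("scene"); R=np.array([[np.cos(yaw),np.sin(yaw)],[-np.sin(yaw),np.cos(yaw)]])
    for a,b in zip(lid,tub):
        A=ray(c,(off[0]+a[0]/k-.4,off[1]+a[1]/k-.4),zl); B=ray(c,(off[0]+b[0]/k-.4,off[1]+b[1]/k-.4),zt)
        print("lid",A[:2],"tub",B[:2],"lid-tub in tub frame mm",1000*R@(A-B)[:2])
E
python3 - <<'E'
from cmp import *
go([(86,272),(183,312)],[(86,350),(178,397)],(300,130),.1136,.054,5,1.712)
E
```

```text
lid [0.4997 0.1538] tub [0.5016 0.1529] lid-tub in tub frame mm [1.1817 1.7236]
lid [0.563  0.1676] tub [0.5679 0.1618] lid-tub in tub frame mm [6.3943 4.0873]
```

>>> send_rows(
  rows=[
    [0,0,0.004,0,0,0],
    [0,0,0.006,0,0,0],
    [0,0,0.006,0,0,0],
    [0,0,0.006,0,0,0],
    [0,0,0.005,0,0,0],
    [0,0,0.004,0,0,0],
    [0,0,0.003,0,0,0],
    [0,0,0.002,0,0,0],
    [0,0,0,0,0,0],
    [0,0,0,0,0,0],
  ],
)

```text
time: 49.15
ee_pos: [0.5202, 0.2195, 0.0338]
tcp_rot: [-3.142, -0.0, 0.141]
wrist_force: [-0.3, -1.0, -1.2]
width: 0.0625
```

Run:
```python
from h import *
st(); c=cap("scene")
im=cv2.resize(c["image"][160:235,305:380,::-1],None,fx=8,fy=8,interpolation=cv2.INTER_CUBIC); cv2.imwrite("pics/s31.png",im)
```

```text
49.15 [0.5202 0.2195 0.0338] [-3.1415 -0.0004  0.1412] F [-0.26   -0.9566 -1.2422] w 0.0625 j [0.1895 0.5708 1.4865 0.0001 1.0839 0.0483]
```

View pics/s31.png

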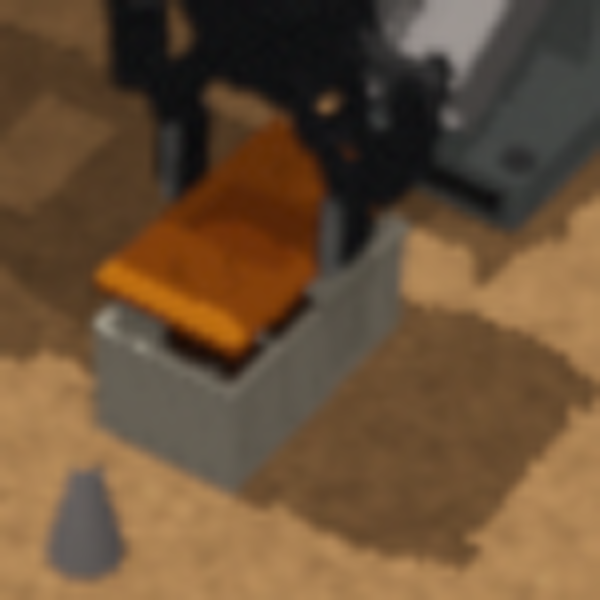

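Run:
```python
from cmp import *
print("top edge");go([(97,262),(250,326)],[(95,320),(231,388)],(305,160),.0788,.054,8,1.712)
print("bottom edge");go([(95,284),(242,355)],[(95,320),(231,388)],(305,160),.0728,.054,8,1.712)
```

```text
top edge
lid [0.4978 0.156 ] tub [0.5009 0.1522] lid-tub in tub frame mm [4.1453 2.4554]
lid [0.5615 0.1701] tub [0.5618 0.1611] lid-tub in tub frame mm [ 8.988  -0.9655]
bottom edge
lid [0.5012 0.1515] tub [0.5009 0.1522] lid-tub in tub frame mm [-0.7177 -0.2672]
lid [0.5657 0.1616] tub [0.5618 0.1611] lid-tub in tub frame mm [-0.0174 -3.8908]
```

```bash
cat > ov2.py <<'E'
from h import *
def ov(c,items,r,k,fn):
    im=cv2.resize(c["image"][:,:,::-1],None,fx=k,fy=k,interpolation=cv2.INTER_CUBIC)
    for P,pose,z,col in items:
        uv=np.round((proj(c,W(P,*pose,z))+.5)*k*8).astype(int)
        for i in range(8):
            for j in range(i):
                if bin(i^j).count("1")==1: cv2.line(im,tuple(int(v) for v in uv[i]),tuple(int(v) for v in uv[j]),col,1,cv2.LINE_AA,3)
    cv2.imwrite(f"pics/{fn}.png",im[r[1]*k:r[3]*k,r[0]*k:r[2]*k])
E
python3 - <<'E'
from ov2 import *
c=cap("scene"); e=sensors.sense()["ee_pos"]
d=np.array([.004,-.003]) # scene bias
ov(c,[(SH["tub"][0],(.5205+.004,.2195-.003,1.712),0,(255,255,0)),(SH["lid"][0],(e[0]+.004,e[1]-.003,1.712),e[2]+.031,(0,255,0))],(305,150,385,225),8,"s32")
E
```

```text
(no output)
```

View pics/s32.png

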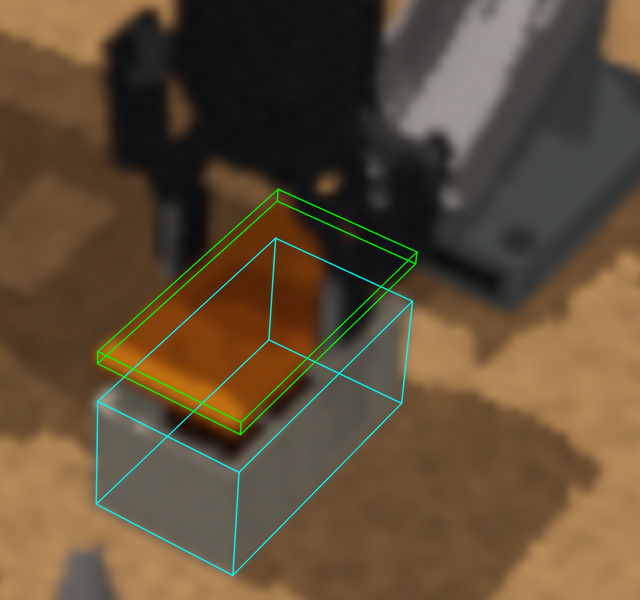

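>>> send_rows(
  rows=[
    [0,-0.0005,0.003,0,0,0],
    [0,0,0.003,0,0,0],
    [0,0,0.003,0,0,0],
    [0,0,0.003,0,0,0],
    [0,0,0.002,0,0,0],
    [0,0,0.002,0,0,0],
    [0,0,0.001,0,0,0],
    [0,0,0,0,0,0],
    [0,0,0,0,0,0],
    [0,0,0,0,0,0],
  ],
)

```text
time: 50.35
ee_pos: [0.5201, 0.2199, 0.0167]
tcp_rot: [-3.142, -0.0, 0.141]
wrist_force: [-0.2, 0.5, -0.9]
width: 0.0625
```

Run:
```python
from ov2 import *
st(); c=cap("scene"); e=sensors.sense()["ee_pos"]
ov(c,[(SH["tub"][0],(.5205+.004,.2195-.003,1.712),0,(255,255,0)),(SH["lid"][0],(e[0]+.004,e[1]-.003,1.712),e[2]+.031,(0,255,0))],(305,150,385,225),8,"s33")
```

```text
50.35 [0.5201 0.2199 0.0167] [-3.1416 -0.0002  0.1412] F [-0.2118  0.5248 -0.8707] w 0.0625 j [0.1905 0.594  1.5029 0.     1.0444 0.0492]
```

View pics/s33.png

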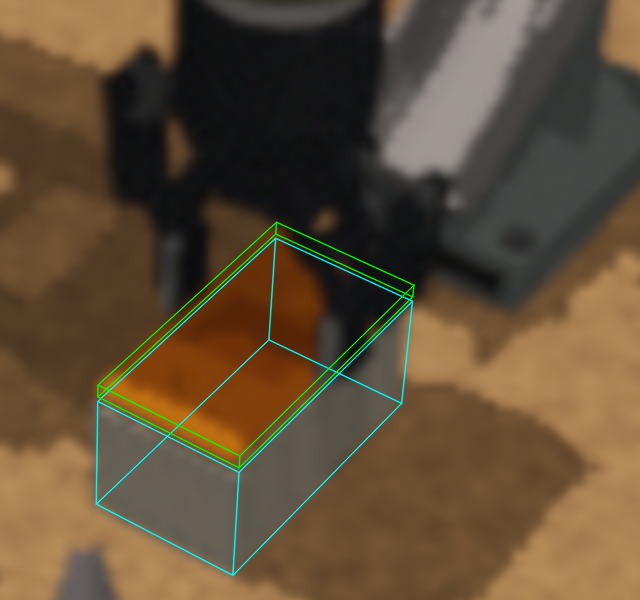

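>>> send_rows(
  rows=[
    [0,0,0.001,0,0,0],
    [0,0,0,0,0,0],
    [0,0,0,0,0,0],
    [0,0,0,0,0,0],
    [0,0,0,0,0,0],
    [0,0,0,0,0,0],
    [0,0,0,0,0,0],
    [0,0,-0.005,0,0,0],
    [0,0,-0.015,0,0,0],
    [0,0,-0.02,0,0,0],
  ],
  jaw=-1,
)

```text
time: 51.4
ee_pos: [0.5196, 0.2198, 0.0558]
tcp_rot: [3.142, 0.002, 0.141]
wrist_force: [1.6, -0.3, 0.0]
width: 0.0853
```

Run:
```python
from ov2 import *
st(); c=cap("scene"); e=sensors.sense()["ee_pos"]
im=cv2.resize(c["image"][150:225,305:385,::-1],None,fx=8,fy=8,interpolation=cv2.INTER_CUBIC); cv2.imwrite("pics/s34.png",im)
```

```text
51.4 [0.5196 0.2198 0.0558] [3.1415 0.0017 0.1412] F [ 1.6402 -0.3475  0.0064] w 0.0853 j [0.1904 0.5427 1.4624 0.     1.1382 0.0492]
```

View pics/s34.png

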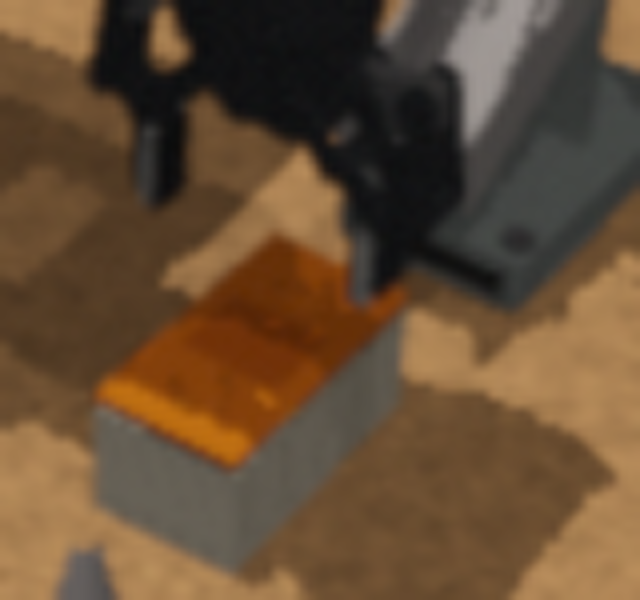

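>>> send_rows(
  rows=[
    [0,0,0.005,0,0,0],
    [0,0,0.01,0,0,0],
    [0,0,0.012,0,0,0],
    [0,0,0.012,0,0,0],
    [0,0,0.012,0,0,0],
    [0,0,0.01,0,0,0],
    [0,0,0.006,0,0,0],
    [0,0,0.003,0,0,0],
    [0,0,0.001,0,0,0],
    [0,0,0,0,0,0],
  ],
)

```text
time: 52.45
ee_pos: [0.5202, 0.22, -0.0151]
tcp_rot: [-3.142, -0.001, 0.141]
wrist_force: [0.3, 0.1, 0.1]
width: 0.0856
```

>>> send_rows(
  rows=[
    [0,0,0,0,0,0],
    [0,0,0,0,0,0],
    [0,0,0,0,0,0],
    [0,0,0,0,0,0],
    [0,0,0,0,0,0],
    [0,0,0,0,0,0],
    [0,0,0,0,0,0],
    [0,0,0,0,0,0],
    [0,0,0,0,0,0],
    [0,0,0,0,0,0],
  ],
  jaw=1,
  force=35,
)

```text
time: 53.45
ee_pos: [0.5202, 0.22, -0.0148]
tcp_rot: [-3.142, -0.001, 0.141]
wrist_force: [-1.8, -0.1, 6.5]
width: 0.0637
```

>>> send_rows(
  rows=[
    [0,0,-0.003,0,0,0],
    [0,0,-0.006,0,0,0],
    [0,0,-0.01,0,0,0],
    [0,0,-0.015,0,0,0],
    [0,0,-0.016,0,0,0],
    [0,0,-0.016,0,0,0],
    [0,0,-0.015,0,0,0],
    [0,0,-0.012,0,0,0],
    [0,0,-0.006,0,0,0],
    [0,0,-0.002,0,0,0],
  ],
)

```text
time: 54.45
ee_pos: [0.5201, 0.2199, 0.0862]
tcp_rot: [-3.142, -0.001, 0.141]
wrist_force: [1.3, 0.3, -4.0]
width: 0.0636
```

Run:
```python
from ov2 import *
st(); c=cap("scene"); e=sensors.sense()["ee_pos"]
ov(c,[(SH["tub"][0],(e[0]+.004,e[1]-.003,1.712),e[2]+.016,(255,255,0)),(SH["lid"][0],(e[0]+.004,e[1]-.003,1.712),e[2]+.016+.046,(0,255,0))],(300,130,390,210),8,"s35")
```

```text
54.45 [0.5201 0.2199 0.0862] [-3.1416 -0.0007  0.1413] F [ 1.2655  0.3449 -3.9726] w 0.0636 j [ 0.1905  0.5062  1.4261 -0.      1.2086  0.0492]
```

View pics/s35.png

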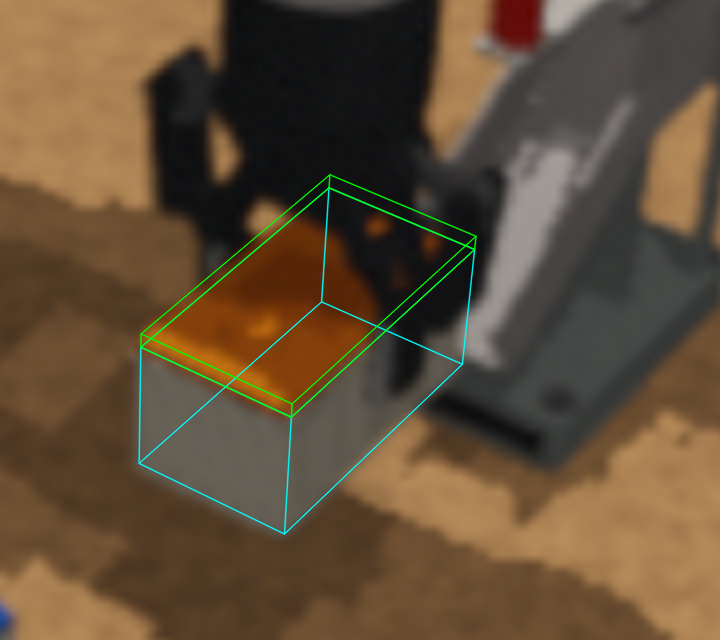

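Run:
```python
from h import *
plan(.482,-.316,.105,-1.6944,30)
```

```text
[0.0179 0.0179 0.0006 0.     0.     3.51  ]
[[-0.0038, 0.0175, -0.0006, -0.0, -0.0, 3.51], [-0.0027, 0.0177, -0.0006, -0.0, -0.0, 3.51], [-0.0016, 0.0178, -0.0006, -0.0, -0.0, 3.51], [-0.0005, 0.0179, -0.0006, -0.0, -0.0, 3.51], [0.0006, 0.0179, -0.0006, -0.0, -0.0, 3.51], [0.0017, 0.0178, -0.0006, -0.0, -0.0, 3.51], [0.0028, 0.0177, -0.0006, -0.0, -0.0, 3.51], [0.0038, 0.0175, -0.0006, -0.0, -0.0, 3.51], [0.0049, 0.0172, -0.0006, -0.0, -0.0, 3.51], [0.0059, 0.0169, -0.0006, -0.0, -0.0, 3.51]]
[[0.007, 0.0165, -0.0006, -0.0, -0.0, 3.51], [0.008, 0.016, -0.0006, -0.0, -0.0, 3.51], [0.0089, 0.0155, -0.0006, -0.0, -0.0, 3.51], [0.0099, 0.0149, -0.0006, -0.0, -0.0, 3.51], [0.0108, 0.0143, -0.0006, -0.0, -0.0, 3.51], [0.0116, 0.0136, -0.0006, -0.0, -0.0, 3.51], [0.0124, 0.0129, -0.0006, -0.0, -0.0, 3.51], [0.0132, 0.0121, -0.0006, -0.0, -0.0, 3.51], [0.0139, 0.0113, -0.0006, -0.0, -0.0, 3.51], [0.0146, 0.0104, -0.0006, -0.0, -0.0, 3.51]]
[[0.0152, 0.0095, -0.0006, -0.0, -0.0, 3.51], [0.0157, 0.0086, -0.0006, -0.0, -0.0, 3.51], [0.0162, 0.0076, -0.0006, -0.0, -0.0, 3.51], [0.0167, 0.0066, -0.0006, -0.0, -0.0, 3.51], [0.017, 0.0055, -0.0006, -0.0, -0.0, 3.51], [0.0173, 0.0045, -0.0006, -0.0, -0.0, 3.51], [0.0176, 0.0034, -0.0006, -0.0, -0.0, 3.51], [0.0178, 0.0023, -0.0006, -0.0, -0.0, 3.51], [0.0179, 0.0012, -0.0006, -0.0, -0.0, 3.51], [0.0179, 0.0002, -0.0006, -0.0, -0.0, 3.51]]
```

>>> send_rows(
  rows=[
    [-0.0038,0.0175,-0.0006,0,0,3.51],
    [-0.0027,0.0177,-0.0006,0,0,3.51],
    [-0.0016,0.0178,-0.0006,0,0,3.51],
    [-0.0005,0.0179,-0.0006,0,0,3.51],
    [0.0006,0.0179,-0.0006,0,0,3.51],
    [0.0017,0.0178,-0.0006,0,0,3.51],
    [0.0028,0.0177,-0.0006,0,0,3.51],
    [0.0038,0.0175,-0.0006,0,0,3.51],
    [0.0049,0.0172,-0.0006,0,0,3.51],
    [0.0059,0.0169,-0.0006,0,0,3.51],
  ],
)

```text
time: 55.5
ee_pos: [0.5067, 0.0407, 0.091]
tcp_rot: [3.141, 0.001, -0.474]
wrist_force: [-0.3, 0.6, -3.6]
width: 0.0636
```

>>> send_rows(
  rows=[
    [0.007,0.0165,-0.0006,0,0,3.51],
    [0.008,0.016,-0.0006,0,0,3.51],
    [0.0089,0.0155,-0.0006,0,0,3.51],
    [0.0099,0.0149,-0.0006,0,0,3.51],
    [0.0108,0.0143,-0.0006,0,0,3.51],
    [0.0116,0.0136,-0.0006,0,0,3.51],
    [0.0124,0.0129,-0.0006,0,0,3.51],
    [0.0132,0.0121,-0.0006,0,0,3.51],
    [0.0139,0.0113,-0.0006,0,0,3.51],
    [0.0146,0.0104,-0.0006,0,0,3.51],
  ],
)

```text
time: 56.5
ee_pos: [0.4941, -0.1378, 0.097]
tcp_rot: [3.141, 0.001, -1.087]
wrist_force: [-0.4, 1.1, -3.8]
width: 0.0638
```

>>> send_rows(
  rows=[
    [0.0152,0.0095,-0.0006,0,0,3.51],
    [0.0157,0.0086,-0.0006,0,0,3.51],
    [0.0162,0.0076,-0.0006,0,0,3.51],
    [0.0167,0.0066,-0.0006,0,0,3.51],
    [0.017,0.0055,-0.0006,0,0,3.51],
    [0.0173,0.0045,-0.0006,0,0,3.51],
    [0.0176,0.0034,-0.0006,0,0,3.51],
    [0.0178,0.0023,-0.0006,0,0,3.51],
    [0.0179,0.0012,-0.0006,0,0,3.51],
    [0.0179,0.0002,-0.0006,0,0,3.51],
  ],
)

```text
time: 57.5
ee_pos: [0.4811, -0.3163, 0.1028]
tcp_rot: [3.14, 0.001, -1.699]
wrist_force: [-1.0, 0.5, -2.9]
width: 0.0633
```

>>> send_rows(
  rows=[
    [0,0,0.003,0,0,0],
    [0,0,0.007,0,0,0],
    [0,0,0.008,0,0,0],
    [0,0,0.008,0,0,0],
    [0,0,0.008,0,0,0],
    [0,0,0.008,0,0,0],
    [0,0,0.006,0,0,0],
    [0,0,0.005,0,0,0],
    [0,0,0.003,0,0,0],
    [0,0,0.001,0,0,0],
  ],
)

```text
time: 58.5
ee_pos: [0.4815, -0.3158, 0.0464]
tcp_rot: [3.141, 0.0, -1.697]
wrist_force: [0.7, 0.3, -2.7]
width: 0.0637
```

Run:
```python
from ov2 import *
st(); c=cap("scene"); s=sensors.sense(); e=s["ee_pos"]; y=s["tcp_rot"][2]+np.pi/2
pb=np.array([.4822,-.316])
ov(c,[(SH["tub"][0],(e[0],e[1],y),e[2]+.016,(255,255,0)),(SH["base"][0],(*pb,-.1236),0,(0,255,0))],(130,235,240,330),7,"s36")
cap("scene","s36f")
```

```text
58.5 [ 0.4815 -0.3158  0.0464] [ 3.1414  0.0001 -1.6966] F [ 0.6648  0.281  -2.6527] w 0.0637 j [-0.7861  0.5707  1.4397 -0.      1.1314  0.9106]
```

View pics/s36.png

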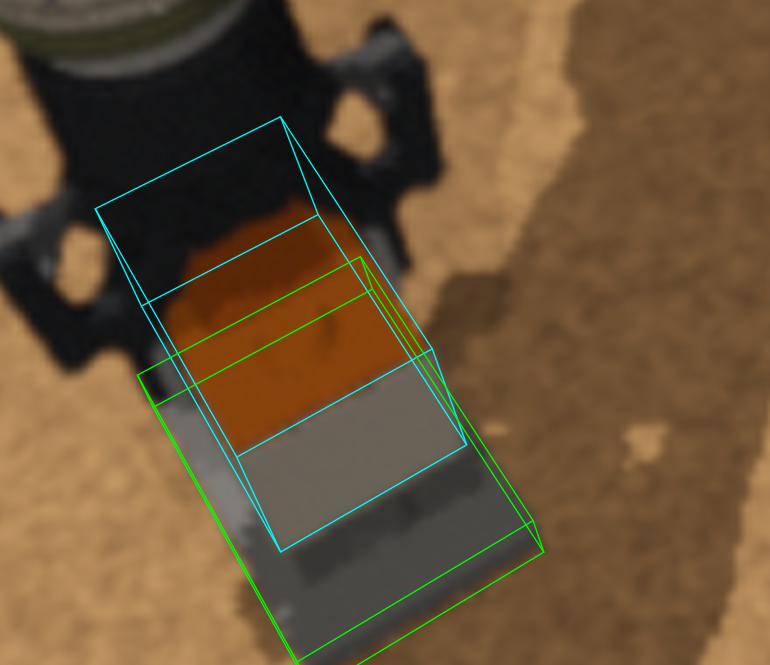

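Run:
```python
from ov2 import *
c=cap("scene"); s=sensors.sense(); e=s["ee_pos"]; y=s["tcp_rot"][2]+np.pi/2
pb=np.array([.4822,-.316])
ov(c,[(SH["base"][0],(*pb,-.1236),0,(0,255,0))],(130,275,230,335),7,"s37")
c=cap("top")
ov(c,[(SH["tub"][0],(e[0],e[1],y),e[2]+.016,(255,255,0)),(SH["base"][0],(*pb,-.1236),0,(0,255,0))],(400,180,480,260),7,"t37")
```

```text
(no output)
```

View pics/s37.png

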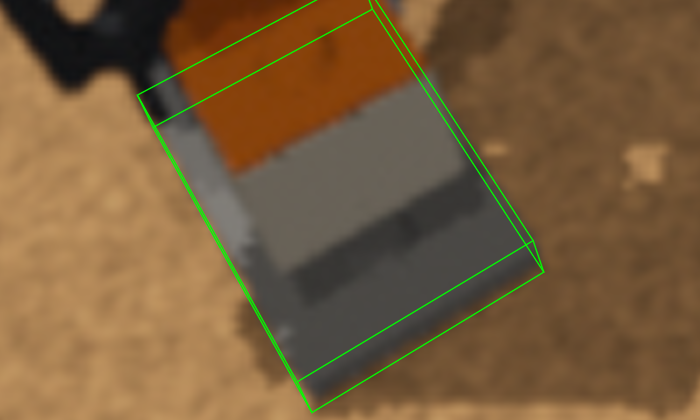

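View pics/t37.png

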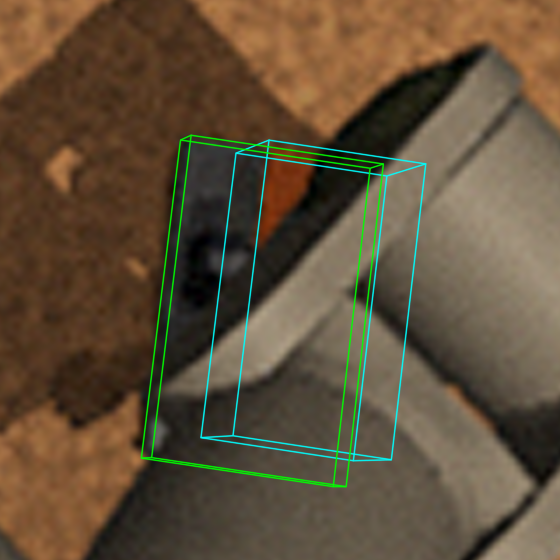

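>>> send_rows(
  rows=[
    [0,0,0.005,0,0,0],
    [0,0,0.006,0,0,0],
    [0,0,0.006,0,0,0],
    [0,0,0.006,0,0,0],
    [0,0,0.005,0,0,0],
    [0,0,0.004,0,0,0],
    [0,0,0.003,0,0,0],
    [0,0,0.003,0,0,0],
    [0,0,0.002,0,0,0],
    [0,0,0,0,0,0],
  ],
)

```text
time: 59.7
ee_pos: [0.482, -0.3161, 0.0067]
tcp_rot: [-3.14, -0.0, -1.697]
wrist_force: [2.1, -0.5, -3.7]
width: 0.0635
```

Run:
```python
from ov2 import *
c=cap("scene"); st(); s=sensors.sense(); e=s["ee_pos"]; y=s["tcp_rot"][2]+np.pi/2
pb=np.array([.4822,-.316])
ov(c,[(SH["tub"][0],(e[0],e[1],y),e[2]+.016,(255,255,0)),(SH["base"][0],(*pb,-.1236),0,(0,255,0))],(130,250,230,340),7,"s38")
```

```text
59.75 [ 0.4819 -0.3161  0.0068] [-3.1406 -0.0005 -1.6966] F [ 2.3246 -0.9025 -3.3455] w 0.0637 j [-0.7859  0.623   1.4782  0.0003  1.0393  0.9106]
```

View pics/s38.png

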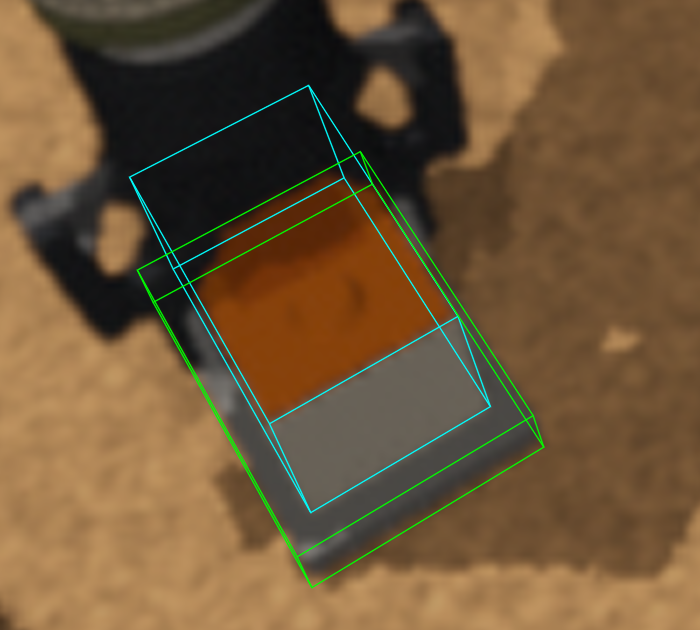

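>>> send_rows(
  rows=[
    [0,0,0.001,0,0,0],
    [0,0,0.001,0,0,0],
    [0,0,0.001,0,0,0],
    [0,0,0,0,0,0],
    [0,0,0,0,0,0],
    [0,0,0,0,0,0],
    [0,0,0,0,0,0],
    [0,0,0,0,0,0],
    [0,0,0,0,0,0],
    [0,0,0,0,0,0],
  ],
)

```text
time: 60.75
ee_pos: [0.4825, -0.3164, 0.0052]
tcp_rot: [-3.139, -0.002, -1.697]
wrist_force: [3.9, 1.6, 10.0]
width: 0.0631
```

>>> send_rows(
  rows=[
    [0,0,0,0,0,0],
    [0,0,0,0,0,0],
    [0,0,0,0,0,0],
    [0,0,0,0,0,0],
    [0,0,0,0,0,0],
    [0,0,-0.01,0,0,0],
    [0,0,-0.02,0,0,0],
    [0,0,-0.03,0,0,0],
    [0,0,-0.04,0,0,0],
    [0,0,-0.04,0,0,0],
  ],
  jaw=-1,
)

```text
time: 61.75
ee_pos: [0.4812, -0.3156, 0.1457]
tcp_rot: [3.141, 0.0, -1.697]
wrist_force: [0.3, -0.7, -0.5]
width: 0.0853
```

Run:
```python
from ov2 import *
c=cap("scene"); st()
pb=(.481,-.316,-.1236)
ov(c,[(SH["tub"][0],pb,.02,(255,255,0)),(SH["lid"][0],pb,.066,(0,255,255)),(SH["base"][0],pb,0,(0,255,0))],(130,250,230,340),7,"s39")
plan(.432,.064,.18,-1.556,20)
```

```text
61.8 [ 0.4834 -0.3176  0.1529] [-3.1323 -0.0072 -1.6964] F [ 0.9348 -1.2989  6.5876] w 0.0853 j [-0.7858  0.4573  1.299  -0.      1.3735  0.9105]
[0.0191 0.0049 0.0015 0.03   0.02   0.4   ]
[[-0.0186, 0.0049, -0.0015, -0.03, -0.02, -0.4], [-0.0186, 0.0048, -0.0015, -0.03, -0.02, -0.4], [-0.0187, 0.0047, -0.0015, -0.03, -0.02, -0.4], [-0.0187, 0.0045, -0.0015, -0.03, -0.02, -0.4], [-0.0187, 0.0044, -0.0015, -0.03, -0.02, -0.4], [-0.0188, 0.0043, -0.0015, -0.03, -0.02, -0.4], [-0.0188, 0.0041, -0.0015, -0.03, -0.02, -0.4], [-0.0188, 0.004, -0.0015, -0.03, -0.02, -0.4], [-0.0188, 0.0039, -0.0015, -0.03, -0.02, -0.4], [-0.0189, 0.0037, -0.0015, -0.03, -0.02, -0.4]]
[[-0.0189, 0.0036, -0.0014, -0.03, -0.02, -0.4], [-0.0189, 0.0035, -0.0014, -0.03, -0.02, -0.4], [-0.019, 0.0034, -0.0014, -0.03, -0.02, -0.4], [-0.019, 0.0032, -0.0014, -0.03, -0.02, -0.4], [-0.019, 0.0031, -0.0014, -0.03, -0.02, -0.4], [-0.019, 0.003, -0.0014, -0.03, -0.02, -0.4], [-0.019, 0.0028, -0.0014, -0.03, -0.02, -0.4], [-0.0191, 0.0027, -0.0014, -0.03, -0.02, -0.4], [-0.0191, 0.0026, -0.0014, -0.03, -0.02, -0.4], [-0.0191, 0.0024, -0.0014, -0.03, -0.02, -0.4]]
```

View pics/s39.png

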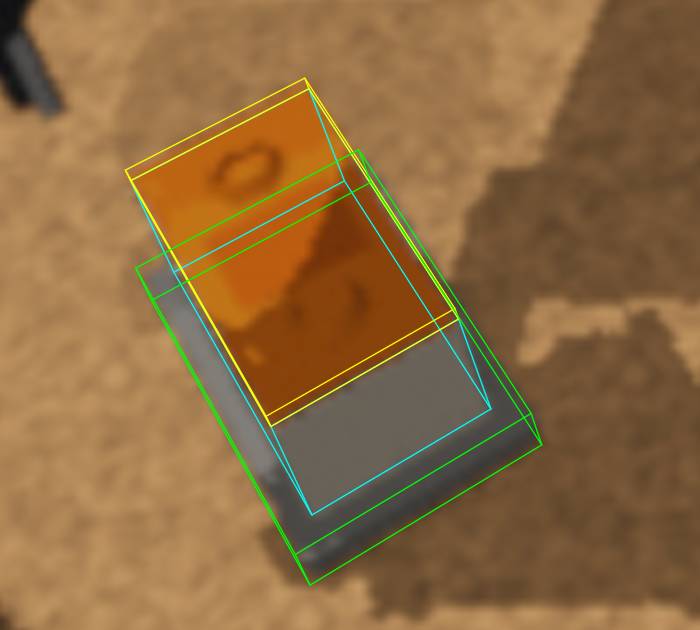

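>>> send_rows(
  rows=[
    [-0.0186,0.0049,-0.0015,0,0,-0.4],
    [-0.0186,0.0048,-0.0015,0,0,-0.4],
    [-0.0187,0.0047,-0.0015,0,0,-0.4],
    [-0.0187,0.0045,-0.0015,0,0,-0.4],
    [-0.0187,0.0044,-0.0015,0,0,-0.4],
    [-0.0188,0.0043,-0.0015,0,0,-0.4],
    [-0.0188,0.0041,-0.0015,0,0,-0.4],
    [-0.0188,0.004,-0.0015,0,0,-0.4],
    [-0.0188,0.0039,-0.0015,0,0,-0.4],
    [-0.0189,0.0037,-0.0015,0,0,-0.4],
  ],
)

```text
time: 62.8
ee_pos: [0.4558, -0.1236, 0.1588]
tcp_rot: [-3.141, -0.0, -1.626]
wrist_force: [0.9, -0.1, -0.9]
width: 0.0855
```

>>> send_rows(
  rows=[
    [-0.0189,0.0036,0,0,0,-0.4],
    [-0.0189,0.0035,0,0,0,-0.4],
    [-0.019,0.0034,0,0,0,-0.4],
    [-0.019,0.0032,0,0,0,-0.4],
    [-0.019,0.0031,0,0,0,-0.4],
    [-0.019,0.003,0,0,0,-0.4],
    [-0.019,0.0028,0,0,0,-0.4],
    [-0.0191,0.0027,0,0,0,-0.4],
    [-0.0191,0.0026,0,0,0,-0.4],
    [-0.0191,0.0024,0,0,0,-0.4],
  ],
)

```text
time: 63.8
ee_pos: [0.4298, 0.0671, 0.1587]
tcp_rot: [-3.141, 0.0, -1.556]
wrist_force: [-0.8, -0.1, 0.1]
width: 0.0854
```

```bash
python3 - <<'E'
from ov2 import *
st(); c=cap("scene"); e=sensors.sense()["ee_pos"]
ov(c,[(SH["old1"][0],(.431+.004,.065-.003,.012),0,(0,255,0))],(240,120,340,210),7,"s40")
plan(.431,.065,.15,-1.558,10)
E
python3 look.py old1
```

```text
63.8 [0.4298 0.0671 0.1587] [-3.1414  0.     -1.5562] F [-0.7967 -0.0746  0.1212] w 0.0854 j [-0.1186  0.2152  1.6583  0.      1.2679  1.4376]
[0.0004 0.0002 0.0009 0.     0.01   0.02  ]
[[0.0004, -0.0002, 0.0009, 0.0, 0.01, 0.02], [0.0004, -0.0002, 0.0009, 0.0, 0.01, 0.02], [0.0004, -0.0002, 0.0009, 0.0, 0.01, 0.02], [0.0004, -0.0002, 0.0009, 0.0, 0.01, 0.02], [0.0004, -0.0002, 0.0009, 0.0, 0.01, 0.02], [0.0004, -0.0002, 0.0009, 0.0, 0.01, 0.02], [0.0004, -0.0002, 0.0009, 0.0, 0.01, 0.02], [0.0004, -0.0002, 0.0009, 0.0, 0.01, 0.02], [0.0004, -0.0002, 0.0009, 0.0, 0.01, 0.02], [0.0004, -0.0002, 0.0009, 0.0, 0.01, 0.02]]
old1 scene [(0.72, [285.0, 209.5], 1183)]
old1 top [(0.6, [306.4, 254.2], 98)]
   ['scene', 'top'] pose [ 0.4311  0.0632 -0.0041] cost 0.431
   ['scene'] pose [0.4348 0.0622 0.006 ] cost 0.065
   ['top'] pose [0.3242 0.07   3.0277] cost 0.767
```

View pics/s40.png

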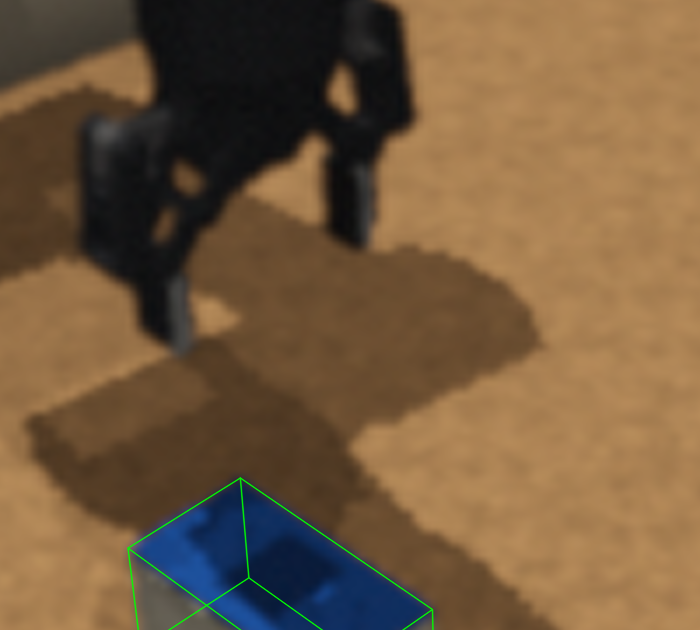

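>>> send_rows(
  rows=[
    [0.001,-0.001,0.015,0,0,0],
    [0.001,0,0.02,0,0,0],
    [0,0,0.022,0,0,0],
    [0,0,0.022,0,0,0],
    [0,0,0.022,0,0,0],
    [0,0,0.022,0,0,0],
    [0,0,0.02,0,0,0],
    [0,0,0.016,0,0,0],
    [0,0,0.01,0,0,0],
    [0,0,0.005,0,0,0],
  ],
)

```text
time: 65.05
ee_pos: [0.4314, 0.0632, -0.016]
tcp_rot: [3.141, 0.0, -1.558]
wrist_force: [0.5, -0.2, 0.6]
width: 0.0853
```

>>> send_rows(
  rows=[
    [0,0,0,0,0,0],
    [0,0,0,0,0,0],
    [0,0,0,0,0,0],
    [0,0,0,0,0,0],
    [0,0,0,0,0,0],
    [0,0,0,0,0,0],
    [0,0,0,0,0,0],
    [0,0,0,0,0,0],
    [0,0,0,0,0,0],
    [0,0,0,0,0,0],
  ],
  jaw=1,
  force=40,
)

```text
time: 66.05
ee_pos: [0.4318, 0.0636, -0.0148]
tcp_rot: [-3.14, -0.0, -1.557]
wrist_force: [-1.0, -0.7, 6.4]
width: 0.0635
```

>>> send_rows(
  rows=[
    [0,0,-0.003,0,0,0],
    [0,0,-0.01,0,0,0],
    [0,0,-0.02,0,0,0],
    [0,0,-0.025,0,0,0],
    [0,0,-0.025,0,0,0],
    [0,0,-0.025,0,0,0],
    [0,0,-0.025,0,0,0],
    [0,0,-0.02,0,0,0],
    [0,0,-0.015,0,0,0],
    [0,0,-0.007,0,0,0],
  ],
)

```text
time: 67.05
ee_pos: [0.4315, 0.0637, 0.1612]
tcp_rot: [-3.14, -0.0, -1.557]
wrist_force: [-0.5, 0.1, -3.4]
width: 0.0636
```

Run:
```python
from ov2 import *
st(); c=cap("scene"); s=sensors.sense(); e=s["ee_pos"]; y=s["tcp_rot"][2]+np.pi/2
ov(c,[(SH["old1"][0],(e[0]+.004,e[1]-.003,y),e[2]+.016,(0,255,0))],(240,120,340,210),7,"s41")
plan(.481,-.316,.165,-1.6955,20)
```

```text
67.05 [0.4315 0.0637 0.1612] [-3.1396 -0.0003 -1.5568] F [-0.512   0.0615 -3.3657] w 0.0636 j [-0.1261  0.2135  1.6524  0.      1.2737  1.4307]
[0.019  0.0047 0.0002 0.01   0.     0.4   ]
[[0.019, -0.0022, -0.0002, -0.01, -0.0, 0.4], [0.019, -0.0023, -0.0002, -0.01, -0.0, 0.4], [0.019, -0.0025, -0.0002, -0.01, -0.0, 0.4], [0.019, -0.0026, -0.0002, -0.01, -0.0, 0.4], [0.0189, -0.0027, -0.0002, -0.01, -0.0, 0.4], [0.0189, -0.0029, -0.0002, -0.01, -0.0, 0.4], [0.0189, -0.003, -0.0002, -0.01, -0.0, 0.4], [0.0189, -0.0031, -0.0002, -0.01, -0.0, 0.4], [0.0189, -0.0032, -0.0002, -0.01, -0.0, 0.4], [0.0188, -0.0034, -0.0002, -0.01, -0.0, 0.4]]
[[0.0188, -0.0035, -0.0002, -0.01, -0.0, 0.4], [0.0188, -0.0036, -0.0002, -0.01, -0.0, 0.4], [0.0188, -0.0038, -0.0002, -0.01, -0.0, 0.4], [0.0187, -0.0039, -0.0002, -0.01, -0.0, 0.4], [0.0187, -0.004, -0.0002, -0.01, -0.0, 0.4], [0.0187, -0.0042, -0.0002, -0.01, -0.0, 0.4], [0.0187, -0.0043, -0.0002, -0.01, -0.0, 0.4], [0.0186, -0.0044, -0.0002, -0.01, -0.0, 0.4], [0.0186, -0.0045, -0.0002, -0.01, -0.0, 0.4], [0.0186, -0.0047, -0.0002, -0.01, -0.0, 0.4]]
```

View pics/s41.png

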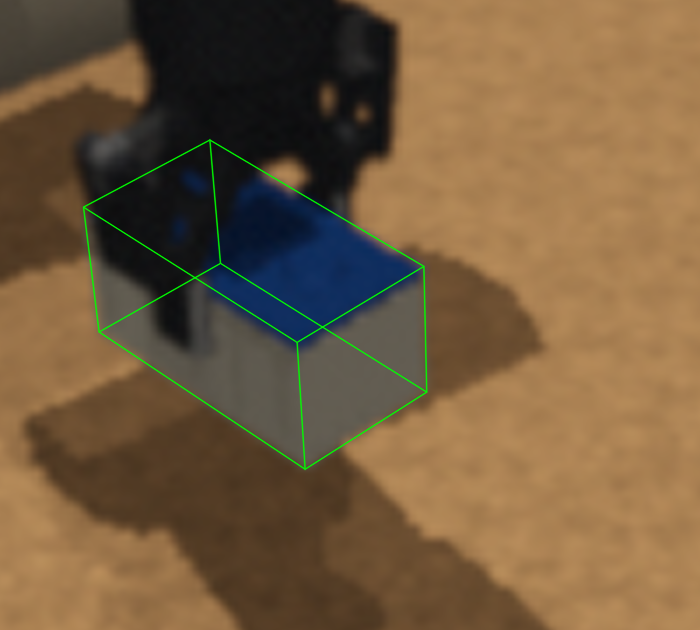

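>>> send_rows(
  rows=[
    [0.019,-0.0022,0,0,0,0.4],
    [0.019,-0.0023,0,0,0,0.4],
    [0.019,-0.0025,0,0,0,0.4],
    [0.019,-0.0026,0,0,0,0.4],
    [0.0189,-0.0027,0,0,0,0.4],
    [0.0189,-0.0029,0,0,0,0.4],
    [0.0189,-0.003,0,0,0,0.4],
    [0.0189,-0.0031,0,0,0,0.4],
    [0.0189,-0.0032,0,0,0,0.4],
    [0.0188,-0.0034,0,0,0,0.4],
  ],
)

```text
time: 68.1
ee_pos: [0.4555, -0.1267, 0.1588]
tcp_rot: [3.14, 0.001, -1.627]
wrist_force: [-0.3, 0.1, -3.1]
width: 0.0633
```

>>> send_rows(
  rows=[
    [0.0188,-0.0035,0,0,0,0.4],
    [0.0188,-0.0036,0,0,0,0.4],
    [0.0188,-0.0038,0,0,0,0.4],
    [0.0187,-0.0039,0,0,0,0.4],
    [0.0187,-0.004,0,0,0,0.4],
    [0.0187,-0.0042,0,0,0,0.4],
    [0.0187,-0.0043,0,0,0,0.4],
    [0.0186,-0.0044,0,0,0,0.4],
    [0.0186,-0.0045,0,0,0,0.4],
    [0.0186,-0.0047,0,0,0,0.4],
  ],
)

```text
time: 69.1
ee_pos: [0.4805, -0.3175, 0.1594]
tcp_rot: [3.141, 0.0, -1.697]
wrist_force: [-0.6, 0.6, -3.1]
width: 0.0633
```

>>> send_rows(
  rows=[
    [0,0,0.002,0,0,0],
    [0,0,0.006,0,0,0],
    [0,0,0.01,0,0,0],
    [0,0,0.01,0,0,0],
    [0,0,0.01,0,0,0],
    [0,0,0.01,0,0,0],
    [0,0,0.01,0,0,0],
    [0,0,0.008,0,0,0],
    [0,0,0.004,0,0,0],
    [0,0,0,0,0,0],
  ],
)

```text
time: 70.1
ee_pos: [0.4803, -0.3159, 0.0891]
tcp_rot: [3.141, 0.001, -1.697]
wrist_force: [1.3, 1.1, -3.5]
width: 0.0632
```

Run:
```python
from ov2 import *
st(); c=cap("scene"); s=sensors.sense(); e=s["ee_pos"]; y=s["tcp_rot"][2]+np.pi/2
ov(c,[(SH["old1"][0],(e[0],e[1],y),e[2]+.016,(0,255,0)),(SH["tub"][0],(.481,-.316,-.1236),.02,(255,255,0))],(130,220,230,320),6,"s42")
plan(.482,-.3163,e[2],-1.6955,10)
```

```text
70.1 [ 0.4803 -0.3159  0.0891] [ 3.1408  0.0006 -1.6966] F [ 1.3328  1.0656 -3.5039] w 0.0632 j [-0.7876  0.5195  1.3913  0.      1.2317  0.909 ]
[0.     0.0002 0.     0.     0.     0.01  ]
[[0.0, -0.0002, -0.0, 0.0, 0.0, -0.01], [0.0, -0.0002, -0.0, 0.0, 0.0, -0.01], [0.0, -0.0002, -0.0, 0.0, 0.0, -0.01], [0.0, -0.0002, -0.0, 0.0, 0.0, -0.01], [0.0, -0.0002, -0.0, 0.0, 0.0, -0.01], [0.0, -0.0002, -0.0, 0.0, 0.0, -0.01], [0.0, -0.0002, -0.0, 0.0, 0.0, -0.01], [0.0, -0.0002, -0.0, 0.0, 0.0, -0.01], [0.0, -0.0002, -0.0, 0.0, 0.0, -0.01], [0.0, -0.0002, -0.0, 0.0, 0.0, -0.01]]
```

View pics/s42.png

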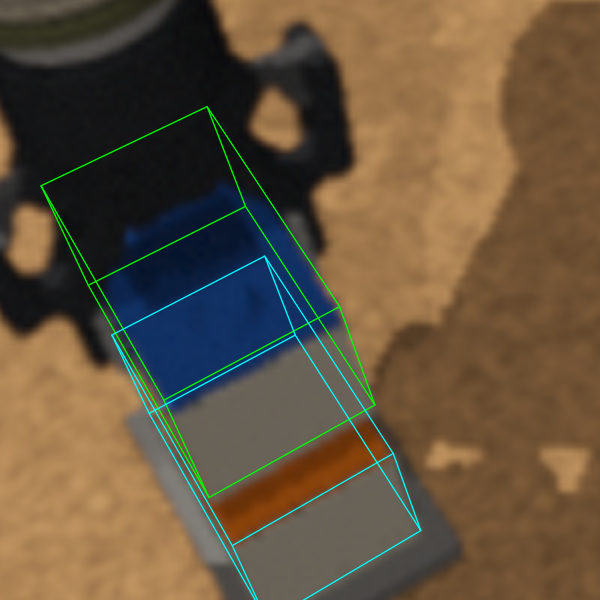

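>>> send_rows(
  rows=[
    [0,0,0.003,0,0,0],
    [0,0,0.004,0,0,0],
    [0,0,0.004,0,0,0],
    [0,0,0.003,0,0,0],
    [0,0,0.003,0,0,0],
    [0,0,0.002,0,0,0],
    [0,0,0.002,0,0,0],
    [0,0,0.001,0,0,0],
    [0,0,0,0,0,0],
    [0,0,0,0,0,0],
  ],
)

```text
time: 71.15
ee_pos: [0.4805, -0.316, 0.0677]
tcp_rot: [-3.141, -0.0, -1.697]
wrist_force: [-0.9, -0.0, -3.7]
width: 0.0637
```

Run:
```python
from ov2 import *
st(); c=cap("scene"); s=sensors.sense(); e=s["ee_pos"]; y=s["tcp_rot"][2]+np.pi/2
p=(.481,-.316,-.1236)
ov(c,[(SH["old1"][0],p,.08,(0,255,0)),(SH["tub"][0],p,.02,(255,255,0))],(130,230,230,330),6,"s43")
```

```text
71.15 [ 0.4805 -0.316   0.0677] [-3.1414 -0.0001 -1.6966] F [-0.9232 -0.0383 -3.7167] w 0.0637 j [-0.7876  0.5436  1.4179  0.      1.1799  0.909 ]
```

View pics/s43.png

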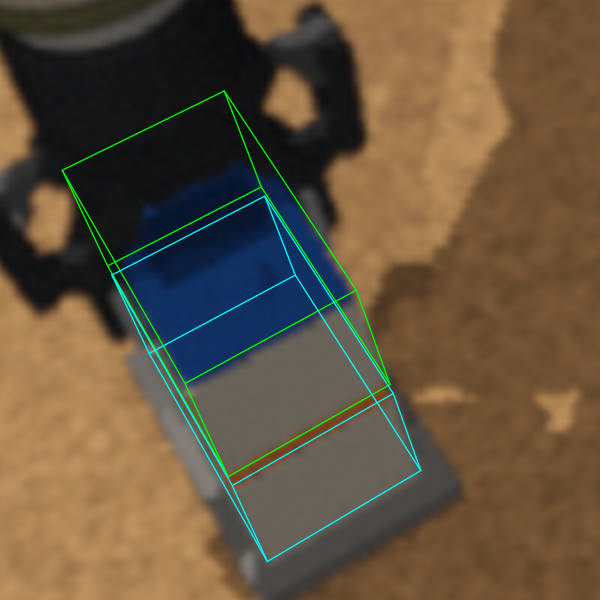

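>>> send_rows(
  rows=[
    [0,0,0.001,0,0,0],
    [0,0,0.001,0,0,0],
    [0,0,0.001,0,0,0],
    [0,0,0.0005,0,0,0],
    [0,0,0,0,0,0],
    [0,0,0,0,0,0],
    [0,0,0,0,0,0],
    [0,0,0,0,0,0],
    [0,0,0,0,0,0],
    [0,0,0,0,0,0],
  ],
)

```text
time: 72.2
ee_pos: [0.4805, -0.316, 0.0652]
tcp_rot: [-3.141, -0.001, -1.697]
wrist_force: [-3.1, 2.3, 6.3]
width: 0.0636
```

>>> send_rows(
  rows=[
    [0,0,0,0,0,0],
    [0,0,0,0,0,0],
    [0,0,0,0,0,0],
    [0,0,0,0,0,0],
    [0,0,0,0,0,0],
    [0,0,-0.01,0,0,0],
    [0,0,-0.02,0,0,0],
    [0,0,-0.03,0,0,0],
    [0,0,-0.04,0,0,0],
    [0,0,-0.04,0,0,0],
  ],
  jaw=-1,
)

```text
time: 73.2
ee_pos: [0.4802, -0.3157, 0.2063]
tcp_rot: [-3.142, 0.0, -1.697]
wrist_force: [0.5, -0.7, 0.2]
width: 0.0859
```

>>> send_rows(
  rows=[
    [-0.02,0.01,0,0,0,0],
    [-0.03,0.01,0,0,0,0],
    [-0.03,0.01,0,0,0,0],
    [-0.03,0.01,0,0,0,0],
    [-0.03,0.01,0,0,0,0],
    [-0.03,0,0,0,0,0],
    [-0.03,0,0,0,0,0],
    [-0.03,0,0,0,0,0],
    [-0.02,0,0,0,0,0],
    [0,0,0,0,0,0],
  ],
)

```text
time: 74.2
ee_pos: [0.4622, -0.0599, 0.205]
tcp_rot: [-3.141, 0.0, -1.694]
wrist_force: [-0.2, 0.7, 0.1]
width: 0.0853
```

Run:
```python
from ov2 import *
st(); c=cap("scene","s44f"); p=(.481,-.316,-.1236)
ov(c,[(SH["old1"][0],p,.08,(0,255,0)),(SH["tub"][0],p,.02,(255,255,0))],(130,230,230,330),6,"s44")
c=cap("top","t44f")
ov(c,[(SH["old1"][0],p,.08,(0,255,0)),(SH["tub"][0],p,.02,(255,255,0)),(SH["base"][0],p,0,(255,0,255))],(400,180,480,260),7,"t44")
```

```text
74.2 [ 0.4622 -0.0599  0.205 ] [-3.1406  0.0001 -1.6936] F [-0.1603  0.7061  0.1323] w 0.0853 j [-0.3838  0.225   1.4995  0.0003  1.4161  1.3097]
```

View pics/s44.png

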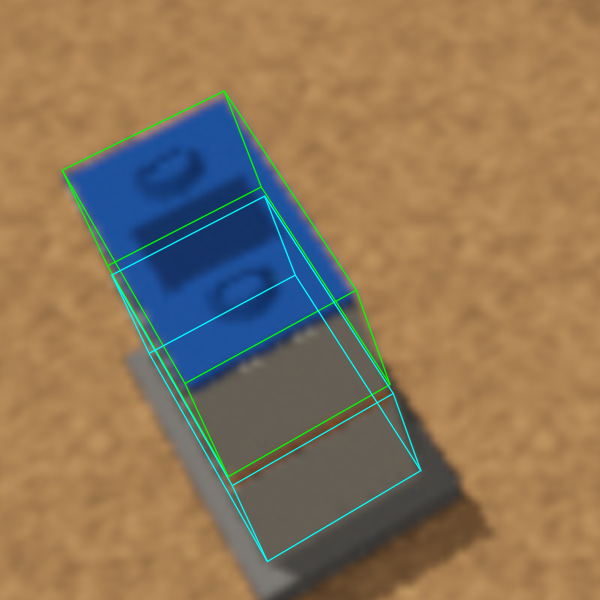

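View pics/t44.png

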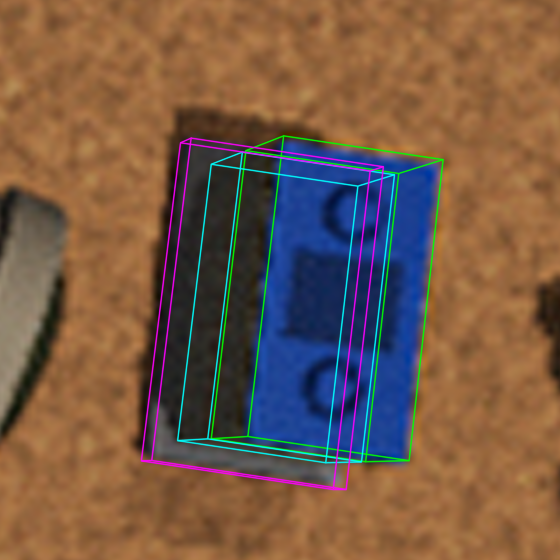

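View pics/s44f.png

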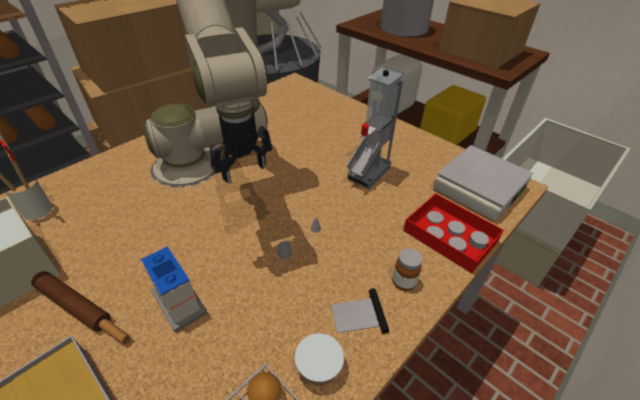

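Run:
```python
from h import *
c=cap("scene"); print([(round(t["p"],2),np.round(t["xy"],1).tolist()) for t in models.search_frame("scene","shutter_knob")[:2]], proj(c,[[.5007,.3545,.211],[.5118,.2773,.211]]))
from bench import robot
print(robot.finish_job())
```

```text
[(0.52, [367.0, 129.8])] [[364.048  128.8441]
 [350.1091 140.5203]]
the job is handed in; nothing more can be done
None
```

I handed the job in at about 74 s with every step done. No verdict is reported, so what follows rests on my own checks.

**What I did:**
- I slid the tub under the chute and drew the shutter open against its stop. Six balls ran in, all visible in the tub from above.
- I pushed the shutter shut until it met its stop at 21 N, then drew the tub out.
- I seated the orange lid and locked the lidded tub onto the grey base.
- I stacked the one blue-lidded tub on top. I saw no other blue tub in any picture.

**Last checks:**
- Box overlays of the base, fresh tub and blue tub at their locked positions matched both cameras to about 1 to 2 pixels, roughly 2 to 4 mm.
- After both stacking moves the arm met contact at about the expected seated height, to within a millimetre or two.
- The shutter knob shows at its shut place.
- The pastry cutter and piping nozzle look to be where they started, by eye in the last picture; I did not re-measure them.
- The gripper was open and clear of everything.

**What went wrong or disagreed:**
- The first grasp failed because the fingertips stand about 28 mm higher than the reported TCP. The jaws closed on one wall of the tub, lifted it and set it down about 25 mm away. I corrected for the offset from then on.
- The lid was knocked aside partway through, so I measured its position again before picking it up.
- The scene camera read about 4 mm off the arm's own position near the hopper, but agreed with it near the base.

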